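# Pack the sample jars, clamp the lid and leak-check its seam

### The arm

A 6-joint arm with a two-finger parallel gripper is mounted at the origin on the work surface. World frame = base frame: x ahead of the robot, y to its left, z up, the work surface at z = 0. Lengths are in m, angles in degrees, forces in N, time in s.
With the tool pointing down it reaches from about 0.4 to 0.825 m from the base axis. Payload 7 kg.
Tool frame: the origin (TCP) lies between the finger pads; the fingertips stand 19 mm ahead of it and the grasp point (between the pads) is the TCP (r.finger_overhang is the distance from the TCP to the fingertips, in m); z points along the fingers, y is the direction in which the jaws open and shut (so a half turn about z gives the same grasp; the last joint's range is limited). The gripper opens to 88 mm and grips with 3 to 60 N. Pads are 19 mm wide; open, the fingers measure 130 mm over their backs; the gripper's body (78 mm by 193 mm) begins 47 mm behind the grasp point.
Start: joints at [-58.207, 20.546, 0.682, 0, -70.136, -16.507], TCP at [0.178, -0.651, 0.246] pointing down, gripper open.
Joint ranges: [-176.03, 176.03], [-82.01, 121.73], [-58.28, 71.71], [-173.87, 95.51], [-174.79, -0.11], [-173.66, 173.66]. Speed limits (degrees/s): [136.94, 136.94, 172.46, 180, 180, 180].

### API

Orientations are given as [roll, pitch, yaw] about the fixed x, y, z axes, in that order (R = Rz(yaw) Ry(pitch) Rx(roll)).
In Python, from plant import r, optics gives the robot as it stands. The module is installed in compiled form; this text tells all that it offers.
- The arm moves only by the tool step_arm, never from a script. Its argument "increments" is a list of rows, each an object of numbers: "tx", "ty", "tz": the shift along the world's x, y, z in mm; "ax", "ay", "az": the turn, a rotation vector about the world's x, y, z in degrees; "claw": the gripper command: -1 is shut, 1 is fully open, values between are in proportion. In form: [{"tx": .., "ty": .., "tz": .., "ax": .., "ay": .., "az": .., "claw": ..}, ...]. A call has 1 to 12 rows; each row shifts and turns the commanded pose from where the row before left it; what a row does not reach is not made up. A row lasts 1/10 s, in which the tool goes at most 50 mm and 8.59 degrees, less where a joint would pass 70% of its speed; a pose out of reach is approached as far as the arm can. A call with a gripper value outside its range is refused whole. The fingers move at their own pace and stop on an object; "newtons" is the grip in N (left out, the last holds). Time passes only in rows, so rows that do not move let the fingers close. It gives the time, the measured TCP pose, the force and the opening at its end, in the units of the state.
- r.get_state(): the state, without advancing time (a new reading comes with each control period).
- optics.capture(name): name is "scene" or "top"; returns a dict with "image" (400x640x3 uint8, blue, green, red), "depth" (400x640 float32, m along the optical axis (not along the pixel's ray), 0 where there is no reading), "fx", "fy", "cx", "cy" (pixels), "distortion" ([k1, k2, p1, p2, k3] as OpenCV has them; the pictures are not rectified), "R" (3x3) and "t" (3): a world point X has camera coordinates R X + t. Camera axes: x right, y down, z forward; pixel columns grow to the right and rows downward; lengths in m; the calibration is good to about 2 mm. A picture is of the moment at which its call begins.
- r.close_job(): hands the job in, once; it reports no verdict.
The state is a dict: "time_s": time; "joints": joint angles; "qd": joint speeds; "joint_torque": joint torques, N m; "tcp_pos": TCP position; "eef_rot": TCP orientation; "contact_force": force on the tool from outside, world axes, zero at the start; "moment": the same for the moment, N m; "gripper_width": finger opening in m.
Only numpy, scipy, OpenCV 4.12 (cv2) and the standard library are available. Lean on these libraries where they do the work, as an engineer would, in place of code of your own. Each camera call takes 0.05 s, during which the arm holds its last target. There are 200 camera calls.

### The job

Stand every squat sample jar upright in the white case, lay the lid on with its fin in the pliers' open jaws beside the case's fin, and squeeze the locking pliers until they snap and stay locked on both fins. Then take the leak-detector pen and guide its tip slowly and closely (within a few millimetres) along the lid's seam, from the pliers' end along the near side, round the corner and across the end away from the pliers, and stand the pen back in its stand. Last, flick the release lever outwards so the pliers spring open, leaving the lid in place and the other things on the bench where they are.

Things in the scene. Friction and masses are not known exactly. Their poses are not given: they have to be found in the camera images.
- station: Fixed (sizes in mm); place and yaw vary. Origin under the case's middle; z up. White open case: outside 136 (x) by 201 (y) by 54 high, inside 100 by 165, inner floor 8 above the bench. At its -y end a 6 thick case fin stands up: x -6 to 0, y -99 to -141, top z 84. Beyond it, at -y, locking pliers lie flat on a post, handles to -y. The lid's seat: lid origin at (0, 0, 54), axes parallel.
- pliers_jaw: Moving jaw on the station's +x side of the fins, origin on its pivot at station (11, -165, 70), y towards its nose (59 long). The handle swings it 0.30 rad from open to shut on both fins. Open, it leaves about 20 mm beside the case fin for the 6 mm lid fin: lower the lid 3 to 8 mm to station +x of its seat; the closing jaw draws it home. The fixed jaw lies on the case fin's -x face.
- squeeze (a point): Best squeeze point, station (0, -243, 70): midway between the handles' outer faces WHEN LOCKED (x -17 and +17). Open, the moving handle's outer face here is at about x +36, the fixed one at -17; a gripper opened to 85 mm, centred here, closing along station x, fits over both from above. Handles are 12 wide, 16 high. The fixed handle ends at y -265, its brass screw at -277.
- pliers_handle (a joint): Moving handle, station +x side, 110 long from the pivot. 0 = open (its spring holds it there), 0.24 rad = locked, on its stop. Centre is at 0.14: short of it the spring throws it open, past it it holds itself. Takes up to about 15 N at the squeeze point.
- release (a joint): Release lever: flat dark steel tab, 6 thick, 24 high, 44 long, hinged on the tail of the moving handle and running on beyond it in -y. 0 = at rest in line with the handle, 0.35 rad = stop. Push it in station +x (outwards, away from the fixed handle) 10 mm to its stop and 10 to 25 mm further (about 5 to 7 N): the toggle breaks and the handle springs open.
- release_tab (a point): Middle of the release tab, 73 above the bench; at station (11, -297) when locked. Shut fingers fit at its -x side from above, beyond the end of the fixed handle.
- lid: Loose aluminium lid, plate 118 (x) by 180 (y) by 8, 0.35 kg; origin at the centre of its underside. Black bar handle on top: 16 wide (x), 80 long (y), z 8 to 40. At its -y end a tongue carries an upright fin 6 thick (x 0 to 6), y -104 to -142, up to z 30; at the seat it touches the case fin. Starts flat on the bench, fin end roughly towards -y.
- seam0 (a point): Seam point on the lid's lower edge, lid coordinates (-59, -75, 0): near side, pliers' end. The seam is the line where the lid's edge meets the rim.
- seam1 (a point): Seam point, lid (-59, 0, 0).
- seam2 (a point): Seam point, lid (-59, 75, 0). The corner of the lid is at (-59, 90, 0).
- seam3 (a point): Seam point, lid (-20, 90, 0), on the end away from the pliers.
- seam4 (a point): Seam point, lid (45, 90, 0), the end of the path.
- pen: Loose leak-detector pen, upright in its stand, 128 long, 0.09 kg. Origin at its tip, z along it towards the grip. Steel tip 6 dia. to z 30, body 18 dia. to 75, black collar 32 dia. z 75 to 82 (rests on the stand's top), round grip 20 dia. z 82 to 128.
- stand: Fixed black pen stand, 48 by 48 by 84 high on a 90 by 90 plate, place varies; origin on the bench under its middle. Square well 24 wide, open at the top, centred; at home the pen's tip is 9 above the bench and its collar sits on the top.
- jar0: Squat white sample jar with grey cap, 36 dia., 44 high, 0.07 kg, origin at the centre of its underside. One to three are present, standing on the left of the bench; an absent one reads None. Up to three fit in a row along the case, 52 mm apart.
- jar1: Squat white sample jar with grey cap, 36 dia., 44 high, 0.07 kg, origin at the centre of its underside. One to three are present, standing on the left of the bench; an absent one reads None. Up to three fit in a row along the case, 52 mm apart.
- jar2: Squat white sample jar with grey cap, 36 dia., 44 high, 0.07 kg, origin at the centre of its underside. One to three are present, standing on the left of the bench; an absent one reads None. Up to three fit in a row along the case, 52 mm apart.
- bottle_a: Bystander: tall white bottle, 56 dia., 150 high, origin underneath.
- bottle_b: Bystander: tall white bottle, 56 dia., 150 high, origin underneath.
- bottle_c: Bystander: clear bottle, 68 dia., 170 high.
- mouse: Bystander: black computer mouse, 100 by 60 by 30.
- notes: Bystander: block of paper notes, 76 by 76 by 18.
- stapler: Bystander: black stapler, 130 by 34 by 43.
- vial: Bystander: slim amber vial, 32 dia., 85 high, near the jars; it does not go into the case.
Mind the look-alikes: they are no part of the job. Leave any turquoise look-alike of the jar2 alone. What is shaped like the pen but red is not meant.

How it is judged:
By the outcome, as a careful person would: the job done as asked, in the order asked, and still so for the second after the job is handed in, with the robot touching nothing.
Of jar0, jar1, jar2 only 1 to 3 are there at a start; the rules pass over those that are not, and their reading is None.
At some moment in a run one of jar0, jar1, jar2 may be knocked a few centimetres aside while the robot is not near it.
Once in a run the grip may slacken for a moment while it holds something.
It also fails if it takes over 210 s, if anything falls off the work surface, if the arm or the gripper's body presses on something with over 40 N, if the wrist force passes 120 N, or if a joint passes its speed limit or range.

## Working session

There is one attempt and no reset: what is moved stays moved. The work goes in short steps, Python scripts to look and compute and a tool call to move; the robot and the scene stay as the last step left them, time stands still between calls to the robot, and variables do not carry over. Pictures are saved under pics/ and viewed, about 12 in all and at most 16, crops included, and the job is handed in when it is done.

Besides the shell and the picture viewer there is one more tool, called after ">>>" by a JSON object that holds its "name" and its "arguments", one argument or row to a line. step_arm: Moves the arm, as the interface text tells. Its arguments: {"type":"object","properties":{"increments":{"type":"array","items":{"type":"object","properties":{"tx":{"type":"number"},"ty":{"type":"number"},"tz":{"type":"number"},"ax":{"type":"number"},"ay":{"type":"number"},"az":{"type":"number"},"claw":{"type":"number"}}}},"newtons":{"type":"number"}},"required":["increments"]}

```bash
mkdir -p pics; cat > h.py <<'E'
import numpy as np, cv2
from plant import r, optics
def cap(n):
    return optics.capture(n)
def K(c): return np.array([[c['fx'],0,c['cx']],[0,c['fy'],c['cy']],[0,0,1.]])
def ray(c,uv):
    p=cv2.undistortPoints(np.array(uv,float).reshape(-1,1,2),K(c),np.array(c['distortion'])).reshape(-1,2)
    R=np.array(c['R']);t=np.array(c['t'])
    d=np.c_[p,np.ones(len(p))]@R
    return -R.T@t,d
def plane(c,uv,z):
    o,d=ray(c,uv); return o+d*((z-o[2])/d[:,2])[:,None]
def proj(c,X):
    return cv2.projectPoints(np.array(X,float).reshape(-1,1,3),cv2.Rodrigues(np.array(c['R']))[0],np.array(c['t'],float),K(c),np.array(c['distortion']))[0].reshape(-1,2)
def cloud(c):
    v,u=np.mgrid[0:400,0:640]; o,d=ray(c,np.c_[u.ravel(),v.ravel()])
    P=o+d*c['depth'].reshape(-1,1); P[c['depth'].ravel()==0]=np.nan
    return P.reshape(400,640,3)
E
python3 - <<'E'
from h import *
for n in('scene','top'):
    c=cap(n); cv2.imwrite(f'pics/{n}0.png',c['image']); print(n,-np.array(c['R']).T@c['t'],np.array(c['R'])[2],c['fx'])
    np.savez(f'{n}0.npz',**c)
print(r.get_state())
E
```

```text
scene [1.01406404 0.58822869 0.82629616] [-0.44725774 -0.57679737 -0.68356807] 389.4708317333588
top [ 0.37091189 -0.03725144  1.02395578] [ 0.17000261  0.00541596 -0.98542873] 379.6217923310107
{'time_s': 0.1, 'joints': array([-5.82075476e+01,  2.05894339e+01,  6.39023418e-01, -1.79157384e-02,
       -7.01351013e+01, -1.65083116e+01]), 'qd': array([ 0.03543985, -0.07524923,  0.1750739 ,  0.08488569, -0.01536908,
        0.09184611]), 'joint_torque': array([-1.42232984e-03, -5.84163952e+01,  2.93753654e+01,  7.01563954e+00,
        1.02106258e-02, -5.25510745e-05]), 'tcp_pos': array([ 0.17782242, -0.65073689,  0.24469205]), 'eef_rot': array([ 1.79913227e+02, -8.15240459e-03, -1.64721953e+02]), 'contact_force': array([-0.34003011,  0.58417514,  0.65398147]), 'moment': array([-0.01888225, -0.04509166, -0.01167322]), 'gripper_width': 0.08804484999856485}
```

View pics/scene0.png

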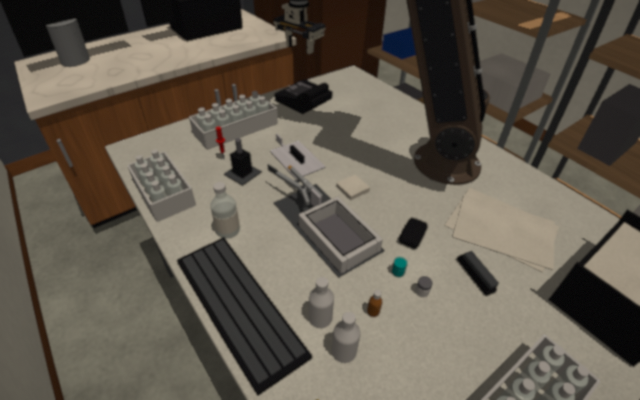

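View pics/top0.png

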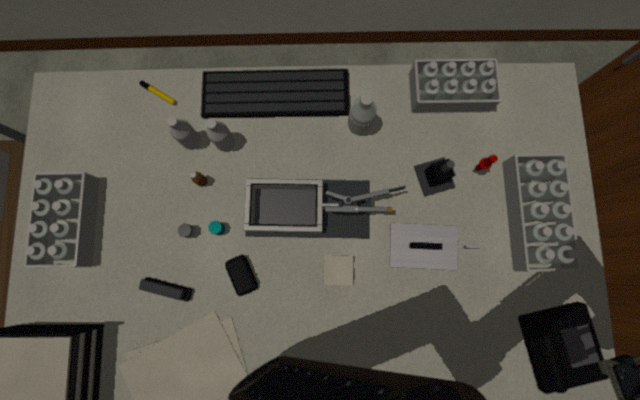

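The pictures show one grey-capped jar at top (185,230) / scene (425,287). The turquoise look-alike is beside it at (217,228), and the amber vial is at (200,178). The case is at about (285,206) with the pliers to its right, the lid is at (424,246), the black pen in its stand is at (437,175), and the red look-alike is at (486,163).

```bash
python3 - <<'E'
from h import *
c={k:v for k,v in np.load('top0.npz').items()}
im=c['image']; 
g=cv2.convertScaleAbs(im,alpha=1.7,beta=10)
cr=cv2.resize(g[140:280,160:510],None,fx=2.28,fy=2.28,interpolation=cv2.INTER_CUBIC); 
a=cr
cv2.imwrite('pics/cropt.png',a)
P=cloud(c)
for n,(u,v) in dict(jar=(185,230),turq=(217,228),vial=(200,178),lid=(424,235),lid2=(424,262),lidh=(425,246),rimL=(249,206),rimN=(285,231),rimF=(285,183),floor=(285,206),pen=(445,168),stand=(432,176),notes=(338,270)).items(): print(n,P[v,u].round(3))
gray=cv2.cvtColor(im,cv2.COLOR_BGR2GRAY)
Z=P[...,2]
def rect(m,name,z):
    n,l,s,_=cv2.connectedComponentsWithStats(m.astype(np.uint8))
    i=1+np.argmax(s[1:,4]); ct=cv2.findContours((l==i).astype(np.uint8),0,2)[0][0].reshape(-1,2)
    W=plane(c,ct,z)[:,:2].astype(np.float32)
    (cc,wh,an)=cv2.minAreaRect(W); print(name,s[i],np.array(cc).round(4),np.array(wh).round(4),round(an,2)); 
m=np.zeros(im.shape[:2],bool)
box=lambda y0,y1,x0,x1:(lambda k:(k.__setitem__((slice(y0,y1),slice(x0,x1)),True),k)[1])(np.zeros(im.shape[:2],bool))
rect(box(172,245,235,327)&(Z>0.04)&(Z<0.065),'rim',.054)
rect(box(215,275,380,465)&(Z>0.004)&(Z<.02),'lidZ',.008)
for t in(90,110,130): rect(box(215,275,380,465)&(gray>t),f'lidg{t}',.008); rect(box(172,245,235,327)&(gray>t),f'rimg{t}',.054)
rect(box(236,256,400,450)&(gray<50),'lidhandle',.04)
print(gray[235,380:470:4],gray[255,400:408])
E
```

```text
jar [0.468 0.308 0.045]
turq [0.472 0.225 0.044]
vial [0.602 0.269 0.06 ]
lid [ 0.448 -0.321  0.005]
lid2 [ 0.377 -0.315  0.01 ]
lidh [ 0.417 -0.313  0.037]
rimL [0.527 0.141 0.053]
rimN [0.462 0.049 0.039]
rimF [0.586 0.047 0.057]
floor [0.533 0.051 0.007]
pen [ 0.603 -0.352  0.118]
stand [ 0.599 -0.339  0.052]
notes [ 0.36  -0.088  0.02 ]
rim [ 244  179   81   53 1712] [0.529  0.0493] [0.2065 0.1364] 88.97
lidZ [ 389  222   76   48 2768] [ 0.4198 -0.3253] [0.1997 0.1224] 87.23
lidg90 [ 380  215   85   60 4861] [ 0.4239 -0.3151] [0.2308 0.1565] 88.98
rimg90 [ 235  172   92   73 3026] [0.5219 0.0606] [0.2397 0.1888] 88.96
lidg110 [ 380  215   85   60 4695] [ 0.4239 -0.3151] [0.2308 0.1565] 88.98
rimg110 [ 235  172   92   73 2591] [0.5219 0.0606] [0.2397 0.1888] 88.96
lidg130 [393 263   4   3   5] [ 0.373  -0.2377] [0.0071 0.0036] 62.36
rimg130 [244 225  77   6 208] [0.4694 0.0551] [0.1954 0.0113] 88.26
lidhandle [410 243  32   6 165] [ 0.4185 -0.3136] [0.0803 0.0128] 88.98
[121 120 117 126 128 129 127 121 123 122 118 123 120 123 119 118 119 123
 120 121 117 115 120] [125 127 128 130 126 125 126 126]
```

View pics/cropt.png

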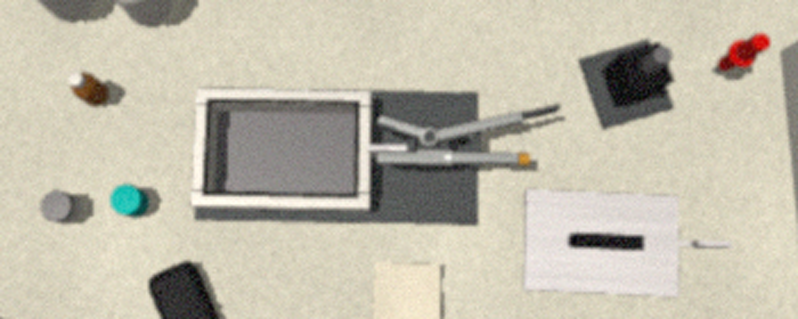

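Enlarged crop: a single grey jar cap at crop (57,206), with the turquoise one a separate object at (128,200). The black pen stand is at (640,75) and the red pen at (742,50). I take the grey-capped jar and the black pen, since the turquoise and red ones are excluded. Next I measure precise poses.

```bash
python3 - <<'E'
from h import *
c={k:v for k,v in np.load('top0.npz').items()}; s={k:v for k,v in np.load('scene0.npz').items()}
f=lambda L:np.array(L,float)/2.28+[160,140]-0.28
def edge(c,p,q,z,sgn=None,n=40,half=5):
    # refine edge near p-q (image): strongest gradient along normal, line fit in world at height z
    g=cv2.GaussianBlur(cv2.cvtColor(c['image'],6),(0,0),.8).astype(np.float32)
    p,q=np.array(p,float),np.array(q,float); d=(q-p)/np.linalg.norm(q-p); nn=np.array([-d[1],d[0]])
    ts=np.arange(-half,half+.01,.25); out=[]
    for a in np.linspace(.1,.9,n):
        X=(p+a*(q-p))+ts[:,None]*nn
        v=cv2.remap(g,X[:,0].astype(np.float32)[None],X[:,1].astype(np.float32)[None],1)[0]
        dv=np.gradient(v); i=np.argmax(np.abs(dv) if sgn is None else sgn*dv); out.append(X[i])
    W=plane(c,out,z)[:,:2].astype(np.float32)
    vx,vy,x,y=cv2.fitLine(W,cv2.DIST_HUBER,0,.001,.001).ravel()
    return np.array([x,y]),np.array([vx,vy]),W
def report(name,P,z):
    for i in range(4):
        pt,d,W=edge(c,P[i],P[(i+1)%4],z)
        print(name,i,pt.round(4),'ang',round(np.degrees(np.arctan2(d[1],d[0]))%180,2),'rms',np.std((W-pt)@[-d[1],d[0]]).round(4))
report('rim',f([(197,91),(370,93),(369,209),(193,205)]),.054)
report('lid',f([(527,189),(678,196),(676,296),(526,290)]),.008)
print('rimcorners',plane(c,f([(197,91),(370,93),(369,209),(193,205)]),.054).round(4)[:,:2].tolist())
print('lidcorners',plane(c,f([(527,189),(678,196),(676,296),(526,290)]),.008).round(4)[:,:2].tolist())
print('handle',plane(c,f([(569,240),(643,243)]),.04).round(4)[:,:2].tolist(),'fin',plane(c,f([(693,244),(730,244)]),.03).round(4)[:,:2].tolist())
print('jar top',plane(c,f([(57,206)]),.044).round(4))
print('pen top',plane(c,f([(657,54)]),.137).round(4), 'plate corners',plane(c,f([(580,59),(603,128),(673,108)]),.006).round(4)[:,:2].tolist())
print('casefin top ends',plane(c,f([(370,148),(407,147)]),.084).round(4)[:,:2].tolist(),'screw',plane(c,f([(530,158)]),.07).round(4)[:,:2],'pivot',plane(c,f([(430,137)]),.078).round(4)[:,:2])
g=cv2.cvtColor(c['image'],6)
m=(g<60).astype(np.uint8); m[:,:410]=0;m[:,462:]=0;m[:150]=0;m[200:]=0
# scene crop of pen / jar
a=cv2.convertScaleAbs(s['image'],alpha=1.7,beta=10)
A=cv2.resize(a[120:260,200:340],None,fx=4,fy=4,interpolation=2); B=cv2.resize(a[240:310,370:440],None,fx=3,fy=3,interpolation=2)
o=np.zeros((560,780,3),np.uint8); o[:,:560]=A; o[:210,565:775]=B
cv2.imwrite('pics/crops.png',o)
E
```

```text
rim 0 [0.5867 0.045 ] ang 87.71 rms 0.0007
rim 1 [ 0.5328 -0.0474] ang 179.9 rms 0.0046
rim 2 [0.4731 0.0396] ang 87.43 rms 0.005
rim 3 [0.5184 0.1406] ang 179.0 rms 0.001
lid 0 [ 0.4767 -0.3195] ang 86.09 rms 0.0019
lid 1 [ 0.4116 -0.4068] ang 172.21 rms 0.0039
lid 2 [ 0.3618 -0.3132] ang 86.04 rms 0.0011
lid 3 [ 0.4262 -0.2293] ang 177.36 rms 0.0003
rimcorners [[0.5973, 0.149], [0.5914, -0.05], [0.4582, -0.0464], [0.466, 0.1515]]
lidcorners [[0.4828, -0.2334], [0.4715, -0.4109], [0.3557, -0.3996], [0.3656, -0.2265]]
handle [[0.4206, -0.2719], [0.4158, -0.3553]] fin [[0.414, -0.4157], [0.4133, -0.4581]]
jar top [[0.4683 0.309  0.044 ]]
pen top [[ 0.6096 -0.3532  0.137 ]] plate corners [[0.6401, -0.3059], [0.5547, -0.3283], [0.5776, -0.414]]
casefin top ends [[0.5227, -0.0484], [0.5231, -0.0891]] screw [[ 0.5106 -0.2265]] pivot [[ 0.5348 -0.1153]]
```

View pics/crops.png

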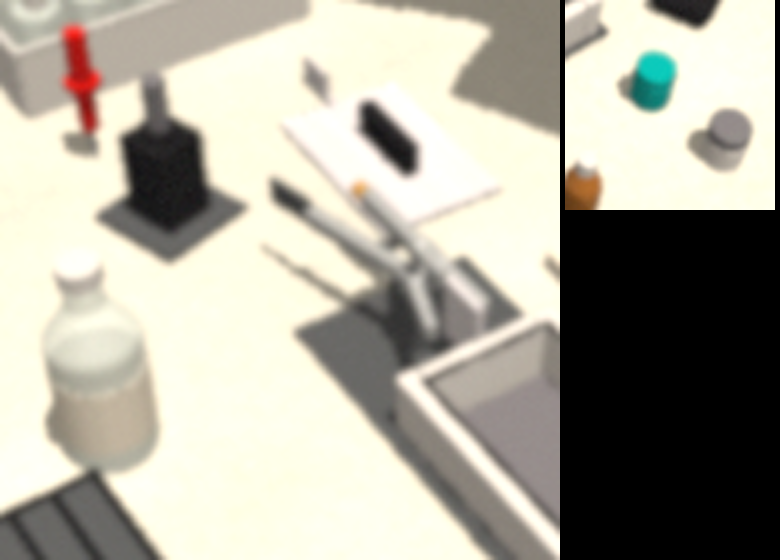

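>>> {"name": "step_arm", "arguments": {
  "increments": [
    {"tx": 40,"ty": 44,"az": -2,"claw": 0.36},
    {"tx": 40,"ty": 44,"az": -2},
    {"tx": 40,"ty": 44,"az": -2},
    {"tx": 40,"ty": 44,"az": -2},
    {"tx": 40,"ty": 44,"az": -2},
    {"tx": 40,"ty": 44,"az": -2},
    {"tx": 40,"ty": 44,"az": -2},
    {"tx": 40,"ty": 44,"az": -1.3}
  ],
  "newtons": 20
}}

```text
$.increments[0]: bad value
```

>>> {"name": "step_arm", "arguments": {
  "increments": [
    {"tx": -2.5,"ty": 46},
    {"tx": -2.5,"ty": 46},
    {"tx": -2.5,"ty": 46},
    {"tx": -2.5,"ty": 46},
    {"tx": -2.5,"ty": 46},
    {"tx": -2.5,"ty": 46},
    {"tx": -2.5,"ty": 46},
    {"tx": -2.5,"ty": 46},
    {"tx": -2.5,"ty": 46},
    {"tx": -2.5,"ty": 46},
    {},
    {}
  ]
}}

```text
$.increments[0]: bad value
```

```bash
python3 - <<'E'
from h import *
s0={k:v for k,v in np.load('scene0.npz').items()}
s=cap('scene'); c=cap('top'); np.savez('top1.npz',**c)
st=r.get_state(); print(st['tcp_pos'],st['eef_rot'],st['joints'].round(1),st['gripper_width'])
# jar in scene: compare with first picture, cap centre ray
print('diff jar region',cv2.absdiff(s['image'],s0['image'])[270:305,408:440].max())
a=cv2.convertScaleAbs(s['image'],alpha=1.7,beta=10)
cv2.imwrite('pics/s1.png',cv2.resize(a[140:340,240:480],None,fx=3,fy=3,interpolation=2))
P=cloud(s);print(P[283:297:3,425].round(3))
E
```

```text
[ 0.17785876 -0.65087565  0.24501345] [ 1.79944144e+02 -5.37300142e-03 -1.64718052e+02] [-58.2  20.6   0.7  -0.  -70.1 -16.5] 0.08777945869590191
diff jar region 2
[[0.474 0.316 0.047]
 [0.477 0.32  0.041]
 [0.479 0.324 0.036]
 [0.478 0.326 0.024]
 [0.475 0.327 0.011]]
```

View pics/s1.png

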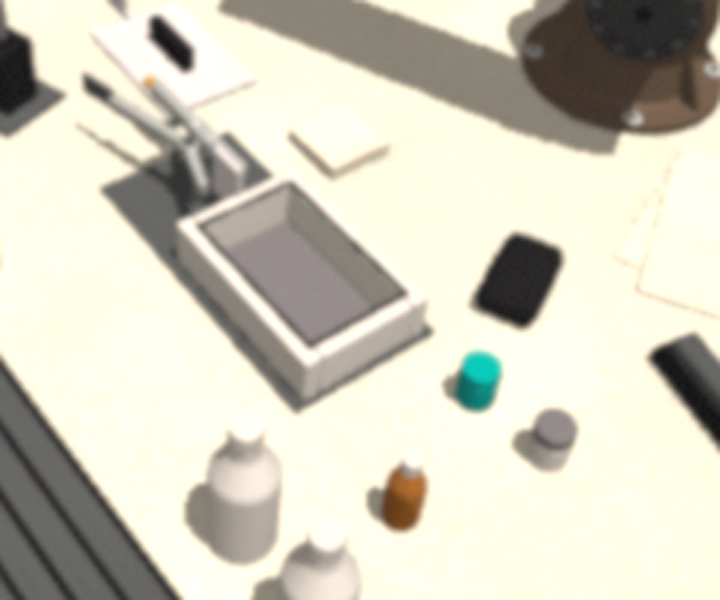

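The move rows were refused, probably because every field is needed. The picture shows the jar unmoved, its cap at crop (555,424).

>>> {"name": "step_arm", "arguments": {
  "increments": [
    {"tx": 40,"ty": 44,"tz": 0,"ax": 0,"ay": 0,"az": -2,"claw": 0.36},
    {"tx": 40,"ty": 44,"tz": 0,"ax": 0,"ay": 0,"az": -2,"claw": 0.36},
    {"tx": 40,"ty": 44,"tz": 0,"ax": 0,"ay": 0,"az": -2,"claw": 0.36},
    {"tx": 40,"ty": 44,"tz": 0,"ax": 0,"ay": 0,"az": -2,"claw": 0.36},
    {"tx": 40,"ty": 44,"tz": 0,"ax": 0,"ay": 0,"az": -2,"claw": 0.36},
    {"tx": 40,"ty": 44,"tz": 0,"ax": 0,"ay": 0,"az": -2,"claw": 0.36},
    {"tx": 40,"ty": 44,"tz": 0,"ax": 0,"ay": 0,"az": -2,"claw": 0.36},
    {"tx": 40,"ty": 44,"tz": 0,"ax": 0,"ay": 0,"az": -1.3,"claw": 0.36}
  ],
  "newtons": 20
}}

```text
time_s: 1.0
tcp_pos: [0.448, -0.3533, 0.2457]
eef_rot: [-180.0, 0.0, 179.9]
contact_force: [1.5, -1.0, -0.2]
gripper_width: 0.0601
```

```bash
python3 - <<'E'
from h import *
s={k:v for k,v in np.load('scene0.npz').items()}
f=lambda L:np.array(L,float)/3+[240,140]-0.33
print('jar',plane(s,f([(555,424)]),.044).round(4))
W=plane(s,f([(178,224),(289,180),(425,303),(309,358)]),.054)[:,:2]; print(W.round(4).tolist(),W.mean(0)); d=[W[0]-W[3],W[1]-W[2]]; print([np.degrees(np.arctan2(-v[1],-v[0]))-90 for v in d])
print('floor etc pen'); g=lambda L:np.array(L,float)/4+[200,120]-.375
print('pentop',plane(s,g([(155,78)]),.137),'plate',plane(s,g([(98,214),(246,207),(170,261)]),.006).round(4)[:,:2].tolist(),'standtop',plane(s,g([(123,140),(205,138),(168,163)]),.084).round(4)[:,:2].tolist())
E
```

```text
jar [[0.4682 0.3101 0.044 ]]
[[0.5928, -0.0473], [0.4718, -0.0342], [0.4723, 0.158], [0.5929, 0.1454]] [0.5324645  0.05547752]
[np.float64(-0.02132741817712258), np.float64(-0.16862602712895125)]
floor etc pen
pentop [[ 0.60622332 -0.35725991  0.137     ]] plate [[0.6603, -0.3884], [0.5558, -0.3253], [0.64, -0.3013]] standtop [[0.6362, -0.3678], [0.5819, -0.3324], [0.6213, -0.3206]]
```

>>> {"name": "step_arm", "arguments": {
  "increments": [
    {"tx": -2.5,"ty": 48,"tz": 0,"ax": 0,"ay": 0,"az": 0,"claw": 0.36},
    {"tx": -2.5,"ty": 48,"tz": 0,"ax": 0,"ay": 0,"az": 0,"claw": 0.36},
    {"tx": -2.5,"ty": 48,"tz": 0,"ax": 0,"ay": 0,"az": 0,"claw": 0.36},
    {"tx": -2.5,"ty": 48,"tz": 0,"ax": 0,"ay": 0,"az": 0,"claw": 0.36},
    {"tx": -2.5,"ty": 48,"tz": 0,"ax": 0,"ay": 0,"az": 0,"claw": 0.36},
    {"tx": -2.5,"ty": 48,"tz": 0,"ax": 0,"ay": 0,"az": 0,"claw": 0.36},
    {"tx": -2.5,"ty": 48,"tz": 0,"ax": 0,"ay": 0,"az": 0,"claw": 0.36},
    {"tx": -2.5,"ty": 48,"tz": 0,"ax": 0,"ay": 0,"az": 0,"claw": 0.36},
    {"tx": -2.5,"ty": 48,"tz": 0,"ax": 0,"ay": 0,"az": 0,"claw": 0.36},
    {"tx": -2.5,"ty": 48,"tz": 0,"ax": 0,"ay": 0,"az": 0,"claw": 0.36},
    {"tx": -2.5,"ty": 48,"tz": 0,"ax": 0,"ay": 0,"az": 0,"claw": 0.36},
    {"tx": -2.5,"ty": 48,"tz": 0,"ax": 0,"ay": 0,"az": 0,"claw": 0.36}
  ]
}}

```text
time_s: 2.2
tcp_pos: [0.4163, 0.2229, 0.2459]
eef_rot: [180.0, 0.0, -180.0]
contact_force: [2.1, -0.8, 0.3]
gripper_width: 0.0595
```

>>> {"name": "step_arm", "arguments": {
  "increments": [
    {"tx": 0,"ty": 32,"tz": 0,"ax": 0,"ay": 0,"az": 0,"claw": 0.36},
    {"tx": 0,"ty": 0,"tz": -30,"ax": 0,"ay": 0,"az": 0,"claw": 0.36},
    {"tx": 0,"ty": 0,"tz": -30,"ax": 0,"ay": 0,"az": 0,"claw": 0.36},
    {"tx": 0,"ty": 0,"tz": -30,"ax": 0,"ay": 0,"az": 0,"claw": 0.36},
    {"tx": 0,"ty": 0,"tz": 0,"ax": 0,"ay": 0,"az": 0,"claw": 0.36},
    {"tx": 0,"ty": 0,"tz": 0,"ax": 0,"ay": 0,"az": 0,"claw": 0.36},
    {"tx": 0,"ty": 0,"tz": 0,"ax": 0,"ay": 0,"az": 0,"claw": 0.36}
  ]
}}

```text
time_s: 2.9
tcp_pos: [0.4178, 0.2536, 0.1572]
eef_rot: [179.9, 0.1, 180.0]
contact_force: [0.7, -0.8, -0.0]
gripper_width: 0.0601
```

```bash
python3 - <<'E'
from h import *
s0={k:v for k,v in np.load('scene0.npz').items()}
s=cap('scene'); print('diff jar',cv2.absdiff(s['image'],s0['image'])[275:300,412:438].mean())
st=r.get_state(); print(st['tcp_pos'],st['eef_rot'],st['joints'].round(1),st['gripper_width'],proj(s,[.468,.309,.044]))
cv2.imwrite('pics/s2.png',cv2.resize(cv2.convertScaleAbs(s['image'][220:330,360:480],alpha=1.7,beta=10),None,fx=4,fy=4,interpolation=2))
E
```

```text
diff jar 9.243076923076924
[0.41778964 0.25362595 0.15728069] [1.79880769e+02 1.10340572e-01 1.79990980e+02] [  54.4    7.5  -29.5    0.   -52.8 -144.4] 0.05962231434082922 [[424.38986348 280.66562005]]
```

View pics/s2.png

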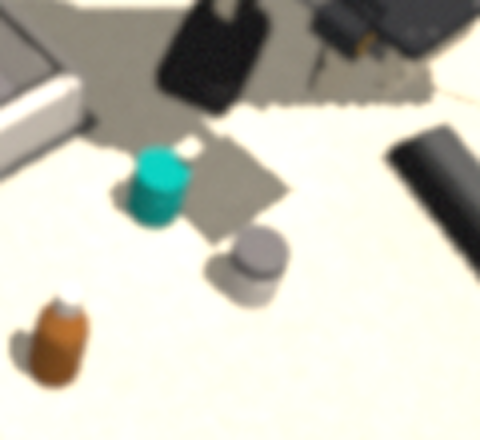

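The jar is still in place, its cap at crop (260,252). Fast rows fell short, so I correct from the measured pose.

>>> {"name": "step_arm", "arguments": {
  "increments": [
    {"tx": 25,"ty": 27.7,"tz": 0,"ax": 0,"ay": 0,"az": 0,"claw": 0.36},
    {"tx": 25,"ty": 27.7,"tz": 0,"ax": 0,"ay": 0,"az": 0,"claw": 0.36},
    {"tx": 0,"ty": 0,"tz": -25,"ax": 0,"ay": 0,"az": 0,"claw": 0.36},
    {"tx": 0,"ty": 0,"tz": -25,"ax": 0,"ay": 0,"az": 0,"claw": 0.36},
    {"tx": 0,"ty": 0,"tz": -25,"ax": 0,"ay": 0,"az": 0,"claw": 0.36},
    {"tx": 0,"ty": 0,"tz": -25,"ax": 0,"ay": 0,"az": 0,"claw": 0.36},
    {"tx": 0,"ty": 0,"tz": -22,"ax": 0,"ay": 0,"az": 0,"claw": 0.36},
    {"tx": 0,"ty": 0,"tz": 0,"ax": 0,"ay": 0,"az": 0,"claw": 0.36},
    {"tx": 0,"ty": 0,"tz": 0,"ax": 0,"ay": 0,"az": 0,"claw": 0.36}
  ]
}}

```text
time_s: 3.85
tcp_pos: [0.4676, 0.3088, 0.0347]
eef_rot: [180.0, 0.0, -180.0]
contact_force: [-0.3, 0.4, 0.6]
gripper_width: 0.0593
```

>>> {"name": "step_arm", "arguments": {
  "increments": [
    {"tx": 0,"ty": 0,"tz": 0,"ax": 0,"ay": 0,"az": 0,"claw": -1},
    {"tx": 0,"ty": 0,"tz": 0,"ax": 0,"ay": 0,"az": 0,"claw": -1},
    {"tx": 0,"ty": 0,"tz": 0,"ax": 0,"ay": 0,"az": 0,"claw": -1},
    {"tx": 0,"ty": 0,"tz": 0,"ax": 0,"ay": 0,"az": 0,"claw": -1},
    {"tx": 0,"ty": 0,"tz": 0,"ax": 0,"ay": 0,"az": 0,"claw": -1},
    {"tx": 0,"ty": 0,"tz": 0,"ax": 0,"ay": 0,"az": 0,"claw": -1},
    {"tx": 0,"ty": 0,"tz": 0,"ax": 0,"ay": 0,"az": 0,"claw": -1},
    {"tx": 0,"ty": 0,"tz": 0,"ax": 0,"ay": 0,"az": 0,"claw": -1}
  ],
  "newtons": 20
}}

```text
time_s: 4.65
tcp_pos: [0.4674, 0.3088, 0.0344]
eef_rot: [179.9, 0.1, -180.0]
contact_force: [-2.0, 0.0, 7.1]
gripper_width: 0.0354
```

>>> {"name": "step_arm", "arguments": {
  "increments": [
    {"tx": 0,"ty": 0,"tz": 28,"ax": 0,"ay": 0,"az": 0,"claw": -1},
    {"tx": 0,"ty": 0,"tz": 28,"ax": 0,"ay": 0,"az": 0,"claw": -1},
    {"tx": 0,"ty": 0,"tz": 29,"ax": 0,"ay": 0,"az": 0,"claw": -1},
    {"tx": 8,"ty": -29,"tz": 0,"ax": 0,"ay": 0,"az": 0,"claw": -1},
    {"tx": 8,"ty": -29,"tz": 0,"ax": 0,"ay": 0,"az": 0,"claw": -1},
    {"tx": 8,"ty": -29,"tz": 0,"ax": 0,"ay": 0,"az": 0,"claw": -1},
    {"tx": 8,"ty": -29,"tz": 0,"ax": 0,"ay": 0,"az": 0,"claw": -1},
    {"tx": 8,"ty": -29,"tz": 0,"ax": 0,"ay": 0,"az": 0,"claw": -1},
    {"tx": 8,"ty": -29,"tz": 0,"ax": 0,"ay": 0,"az": 0,"claw": -1},
    {"tx": 8,"ty": -29,"tz": 0,"ax": 0,"ay": 0,"az": 0,"claw": -1},
    {"tx": 7,"ty": -28,"tz": 0,"ax": 0,"ay": 0,"az": 0,"claw": -1},
    {"tx": 0,"ty": 0,"tz": 0,"ax": 0,"ay": 0,"az": 0,"claw": -1}
  ]
}}

```text
time_s: 5.85
tcp_pos: [0.5298, 0.0746, 0.1182]
eef_rot: [-180.0, -0.1, 179.8]
contact_force: [-0.3, 0.2, -1.5]
gripper_width: 0.0358
```

>>> {"name": "step_arm", "arguments": {
  "increments": [
    {"tx": 0,"ty": 0,"tz": 0,"ax": 0,"ay": 0,"az": 0,"claw": -1},
    {"tx": 0,"ty": 0,"tz": 0,"ax": 0,"ay": 0,"az": 0,"claw": -1}
  ]
}}

```text
time_s: 6.05
tcp_pos: [0.5299, 0.0776, 0.1185]
eef_rot: [180.0, -0.0, 180.0]
contact_force: [-0.5, 0.1, -0.4]
gripper_width: 0.0353
```

```bash
python3 - <<'E'
from h import *
s=cap('scene')
cv2.imwrite('pics/s3.png',cv2.resize(cv2.convertScaleAbs(s['image'][160:300,270:430],alpha=1.7,beta=10),None,fx=4,fy=4,interpolation=2))
E
```

```text
(no output)
```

View pics/s3.png

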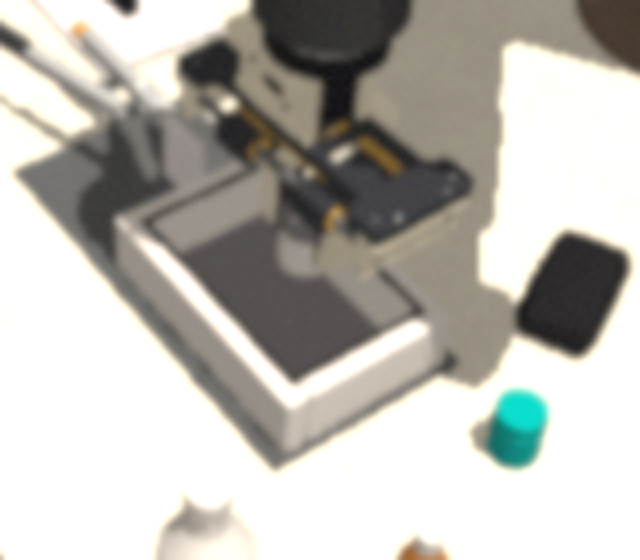

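The jar hangs over the case at crop (300,250), upright in the fingers. Lowering it now.

>>> {"name": "step_arm", "arguments": {
  "increments": [
    {"tx": 0,"ty": 0,"tz": -20,"ax": 0,"ay": 0,"az": 0,"claw": -1},
    {"tx": 0,"ty": 0,"tz": -20,"ax": 0,"ay": 0,"az": 0,"claw": -1},
    {"tx": 0,"ty": 0,"tz": -20,"ax": 0,"ay": 0,"az": 0,"claw": -1},
    {"tx": 0,"ty": 0,"tz": -8,"ax": 0,"ay": 0,"az": 0,"claw": -1},
    {"tx": 0,"ty": 0,"tz": -6,"ax": 0,"ay": 0,"az": 0,"claw": -1},
    {"tx": 0,"ty": 0,"tz": 0,"ax": 0,"ay": 0,"az": 0,"claw": -1},
    {"tx": 0,"ty": 0,"tz": 0,"ax": 0,"ay": 0,"az": 0,"claw": -1}
  ]
}}

```text
time_s: 6.8
tcp_pos: [0.5304, 0.0776, 0.0452]
eef_rot: [180.0, 0.0, -180.0]
contact_force: [0.2, 0.2, -0.8]
gripper_width: 0.0356
```

>>> {"name": "step_arm", "arguments": {
  "increments": [
    {"tx": 0,"ty": 0,"tz": 0,"ax": 0,"ay": 0,"az": 0,"claw": 0.1},
    {"tx": 0,"ty": 0,"tz": 0,"ax": 0,"ay": 0,"az": 0,"claw": 0.3},
    {"tx": 0,"ty": 0,"tz": 0,"ax": 0,"ay": 0,"az": 0,"claw": 0.3},
    {"tx": 0,"ty": 0,"tz": 20,"ax": 0,"ay": 0,"az": 0,"claw": 0.3},
    {"tx": 0,"ty": 0,"tz": 30,"ax": 0,"ay": 0,"az": 0,"claw": 0.3},
    {"tx": 0,"ty": 0,"tz": 30,"ax": 0,"ay": 0,"az": 0,"claw": 0.3},
    {"tx": -10,"ty": -25,"tz": 30,"ax": 0,"ay": 0,"az": 0,"claw": 0.3},
    {"tx": -15,"ty": -30,"tz": 20,"ax": 0,"ay": 0,"az": 0,"claw": 0.3},
    {"tx": -15,"ty": -30,"tz": 0,"ax": 0,"ay": 0,"az": 0,"claw": 0.3},
    {"tx": -15,"ty": -30,"tz": 0,"ax": 0,"ay": 0,"az": 0,"claw": 0.3},
    {"tx": -15,"ty": -30,"tz": 0,"ax": 0,"ay": 0,"az": 0,"claw": 0.3},
    {"tx": -15,"ty": -30,"tz": 0,"ax": 0,"ay": 0,"az": 0,"claw": 0.3}
  ]
}}

```text
time_s: 8.0
tcp_pos: [0.4443, -0.0988, 0.175]
eef_rot: [180.0, 0.1, 180.0]
contact_force: [-0.0, -1.1, 0.8]
gripper_width: 0.0569
```

>>> {"name": "step_arm", "arguments": {
  "increments": [
    {"tx": -8,"ty": -30,"tz": 0,"ax": 0,"ay": 0,"az": 8,"claw": 0.1},
    {"tx": 0,"ty": -30,"tz": 0,"ax": 0,"ay": 0,"az": 8,"claw": 0.1},
    {"tx": 0,"ty": -30,"tz": 0,"ax": 0,"ay": 0,"az": 8,"claw": 0.1},
    {"tx": 0,"ty": -30,"tz": 0,"ax": 0,"ay": 0,"az": 8,"claw": 0.1},
    {"tx": 0,"ty": -30,"tz": 0,"ax": 0,"ay": 0,"az": 8,"claw": 0.1},
    {"tx": 0,"ty": -30,"tz": 0,"ax": 0,"ay": 0,"az": 8,"claw": 0.1},
    {"tx": 0,"ty": -30,"tz": 0,"ax": 0,"ay": 0,"az": 8,"claw": 0.1},
    {"tx": 0,"ty": 0,"tz": 0,"ax": 0,"ay": 0,"az": 8,"claw": 0.1},
    {"tx": 0,"ty": 0,"tz": 0,"ax": 0,"ay": 0,"az": 8,"claw": 0.1},
    {"tx": 0,"ty": 0,"tz": 0,"ax": 0,"ay": 0,"az": 8,"claw": 0.1},
    {"tx": 0,"ty": 0,"tz": 0,"ax": 0,"ay": 0,"az": 6.3,"claw": 0.1},
    {"tx": 0,"ty": 0,"tz": 0,"ax": 0,"ay": 0,"az": 0,"claw": 0.1}
  ]
}}

```text
time_s: 9.2
tcp_pos: [0.4369, -0.3078, 0.1748]
eef_rot: [-180.0, -0.0, -93.6]
contact_force: [-0.1, -0.1, -0.1]
gripper_width: 0.0481
```

```bash
python3 - <<'E'
from h import *
st=r.get_state(); print(st['tcp_pos'],st['eef_rot'],st['joints'].round(1),st['gripper_width'])
c=cap('top'); np.savez('top2.npz',**c); s=cap('scene'); np.savez('scene2.npz',**s)
o=np.zeros((600,800,3),np.uint8)
f=lambda a:cv2.convertScaleAbs(a,alpha=1.7,beta=10)
o[:300,:]=cv2.resize(f(c['image'][165:270,235:515]),(800,300),interpolation=2)
o[300:,:400]=cv2.resize(f(s['image'][150:285,200:380]),(400,300),interpolation=2)
cv2.imwrite('pics/m4.png',o)
E
```

```text
[ 0.43693023 -0.30782049  0.17477244] [-1.79982504e+02 -5.14887215e-03 -9.36350113e+01] [-14.1  10.8 -22.8   0.  -56.5  10.5] 0.04813728818169795
```

View pics/m4.png

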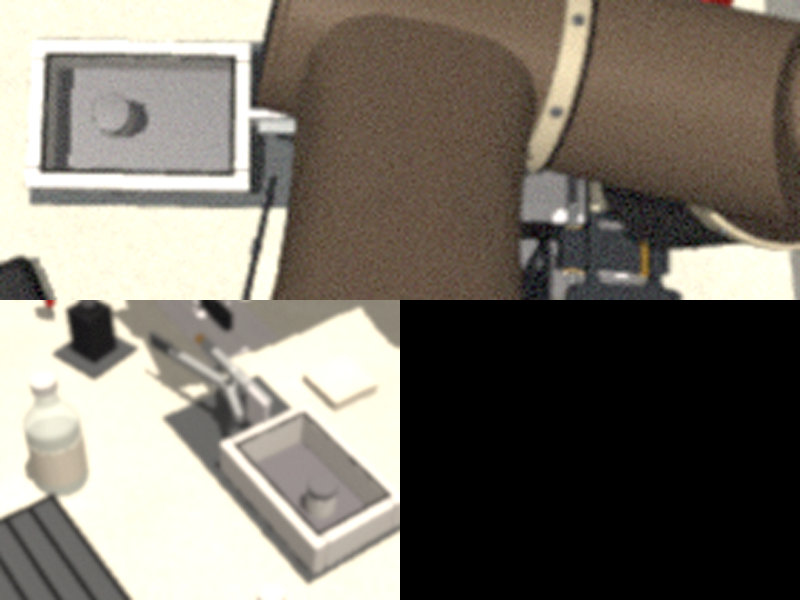

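The jar stands upright in the case, at top crop (112,112). Now the lid.

>>> {"name": "step_arm", "arguments": {
  "increments": [
    {"tx": -9,"ty": -4,"tz": 0,"ax": 0,"ay": 0,"az": 0,"claw": 0.1},
    {"tx": -9,"ty": -4,"tz": -20,"ax": 0,"ay": 0,"az": 0,"claw": 0.1},
    {"tx": 0,"ty": 0,"tz": -30,"ax": 0,"ay": 0,"az": 0,"claw": 0.1},
    {"tx": 0,"ty": 0,"tz": -30,"ax": 0,"ay": 0,"az": 0,"claw": 0.1},
    {"tx": 0,"ty": 0,"tz": -30,"ax": 0,"ay": 0,"az": 0,"claw": 0.1},
    {"tx": 0,"ty": 0,"tz": -20,"ax": 0,"ay": 0,"az": 0,"claw": 0.1},
    {"tx": 0,"ty": 0,"tz": -11,"ax": 0,"ay": 0,"az": 0,"claw": 0.1},
    {"tx": 0,"ty": 0,"tz": 0,"ax": 0,"ay": 0,"az": 0,"claw": 0.1},
    {"tx": 0,"ty": 0,"tz": 0,"ax": 0,"ay": 0,"az": 0,"claw": 0.1}
  ]
}}

```text
time_s: 10.2
tcp_pos: [0.4193, -0.316, 0.0342]
eef_rot: [-180.0, -0.0, -93.7]
contact_force: [-0.1, -0.2, 0.4]
gripper_width: 0.0483
```

>>> {"name": "step_arm", "arguments": {
  "increments": [
    {"tx": 0,"ty": 0,"tz": 0,"ax": 0,"ay": 0,"az": 0,"claw": -1},
    {"tx": 0,"ty": 0,"tz": 0,"ax": 0,"ay": 0,"az": 0,"claw": -1},
    {"tx": 0,"ty": 0,"tz": 0,"ax": 0,"ay": 0,"az": 0,"claw": -1},
    {"tx": 0,"ty": 0,"tz": 0,"ax": 0,"ay": 0,"az": 0,"claw": -1},
    {"tx": 0,"ty": 0,"tz": 0,"ax": 0,"ay": 0,"az": 0,"claw": -1},
    {"tx": 0,"ty": 0,"tz": 0,"ax": 0,"ay": 0,"az": 0,"claw": -1},
    {"tx": 0,"ty": 0,"tz": 0,"ax": 0,"ay": 0,"az": 0,"claw": -1},
    {"tx": 0,"ty": 0,"tz": 0,"ax": 0,"ay": 0,"az": 0,"claw": -1}
  ],
  "newtons": 50
}}

```text
time_s: 11.0
tcp_pos: [0.4192, -0.3158, 0.0338]
eef_rot: [-180.0, -0.0, -93.7]
contact_force: [-0.8, 1.2, 6.0]
gripper_width: 0.0157
```

>>> {"name": "step_arm", "arguments": {
  "increments": [
    {"tx": 0,"ty": 0,"tz": 20,"ax": 0,"ay": 0,"az": 0,"claw": -1},
    {"tx": 0,"ty": 0,"tz": 30,"ax": 0,"ay": 0,"az": 0,"claw": -1},
    {"tx": 0,"ty": 0,"tz": 30,"ax": 0,"ay": 0,"az": 0,"claw": -1},
    {"tx": 0,"ty": 0,"tz": 40,"ax": 0,"ay": 0,"az": 0,"claw": -1},
    {"tx": 0,"ty": 0,"tz": 40,"ax": 0,"ay": 0,"az": 0,"claw": -1},
    {"tx": 0,"ty": 0,"tz": 20,"ax": 0,"ay": 0,"az": 0,"claw": -1},
    {"tx": 0,"ty": 0,"tz": 0,"ax": 0,"ay": 0,"az": 0,"claw": -1},
    {"tx": 0,"ty": 0,"tz": 0,"ax": 0,"ay": 0,"az": 0,"claw": -1}
  ]
}}

```text
time_s: 11.8
tcp_pos: [0.4183, -0.3152, 0.2124]
eef_rot: [179.9, 0.1, -93.7]
contact_force: [0.6, -1.0, -5.0]
gripper_width: 0.0158
```

```bash
cat >> h.py <<'E'
from scipy.optimize import least_squares
def fitrect(c,guess,hx,hy,z,half=4,outside_bright=True,n=30,sides=(0,1,2,3),it=3):
    """pose (x,y,yaw) of an axis rectangle at height z from image edges: strongest step across each predicted side"""
    g=cv2.GaussianBlur(cv2.cvtColor(c['image'],6),(0,0),.7).astype(np.float32); p=np.array(guess,float)
    S=[((hx,-hy),(hx,hy),0,hx),((-hx,-hy),(-hx,hy),0,-hx),((-hx,hy),(hx,hy),1,hy),((-hx,-hy),(hx,-hy),1,-hy)]
    for _ in range(it):
        w,ax,tv=[],[],[]
        R=np.array([[np.cos(p[2]),-np.sin(p[2])],[np.sin(p[2]),np.cos(p[2])]])
        for k in sides:
            a,b,i,t=S[k]
            for s in np.linspace(.12,.88,n):
                q=np.array(a)+s*(np.array(b)-np.array(a)); nv=np.zeros(2); nv[i]=np.sign(t)*.001
                Q=np.array([q-nv,q,q+nv])@R.T+p[:2]; u=proj(c,np.c_[Q,[z]*3]); d=u[2]-u[0]; d/=np.linalg.norm(d)
                ts=np.arange(-half,half+.01,.2); X=(u[1]+ts[:,None]*d).astype(np.float32)
                v=cv2.remap(g,X[:,0][None],X[:,1][None],1)[0]; dv=np.gradient(v)*(1 if outside_bright else -1)
                j=np.argmax(dv)
                if dv[j]<1: continue
                w.append(plane(c,X[j:j+1],z)[0,:2]); ax.append(i); tv.append(t)
        w,ax,tv=np.array(w),np.array(ax),np.array(tv)
        def res(p):
            cs,sn=np.cos(p[2]),np.sin(p[2]); d=w-p[:2]; L=np.c_[cs*d[:,0]+sn*d[:,1],-sn*d[:,0]+cs*d[:,1]]
            return L[np.arange(len(w)),ax]-tv
        o=least_squares(res,p,loss='soft_l1',f_scale=.001); p=o.x
    e=res(p); return p,[round(float(np.median(e[(ax==S[k][2])&(tv==S[k][3])])*1000),1) for k in sides],len(w)
E
python3 - <<'E'
from h import *
L=lambda n:{k:v for k,v in np.load(n).items()}
for n in('top0','scene0','scene2'):
    c=L(n+'.npz')
    for g in((.529,.051,-.025),(.532,.055,0)):
        p,e,m=fitrect(c,g,.05,.0825,.054,half=3.5); print(n,'inner',p.round(4),np.degrees(p[2]).round(2),e,m)
c=L('top0.npz'); 
p,e,m=fitrect(c,(.419,-.317,-.064),.059,.09,.008,half=3,outside_bright=False);print('lid',p,np.degrees(p[2]),e,m)
p,e,m=fitrect(c,(.4185,-.3145,-.064),.008,.04,.04,half=3);print('lidhandle',p,np.degrees(p[2]),e,m)
E
```

```text
top0 inner [ 0.5308  0.0519 -0.1378] -7.89 [4.7, -5.6, 4.6, -4.7] 120
top0 inner [ 0.5307  0.0521 -0.139 ] -7.96 [4.8, -5.9, 3.9, -5.1] 118
scene0 inner [ 0.5279  0.0519 -0.1464] -8.39 [5.6, -3.9, 4.3, -4.3] 120
scene0 inner [0.5284 0.0518 0.0808] 4.63 [5.5, -4.4, 3.9, -3.1] 120
scene2 inner [ 0.528   0.0522 -0.1473] -8.44 [5.6, -3.7, 3.8, -4.1] 120
scene2 inner [0.5285 0.052  0.0781] 4.48 [4.9, -5.0, 3.9, -4.0] 120
lid [ 0.42009283 -0.31901898 -0.06557209] -3.7570039307119405 [-2.6, 0.7, -0.6, 4.1] 78
lidhandle [ 0.41856919 -0.31361464 -0.06227638] -3.568173733362159 [0.0, 0.0, 0.5, -1.0] 120
```

>>> {"name": "step_arm", "arguments": {
  "increments": [
    {"tx": 12,"ty": 36,"tz": 0,"ax": 0,"ay": 0,"az": 0.3,"claw": -1},
    {"tx": 12,"ty": 36,"tz": 0,"ax": 0,"ay": 0,"az": 0.3,"claw": -1},
    {"tx": 12,"ty": 36,"tz": 0,"ax": 0,"ay": 0,"az": 0.3,"claw": -1},
    {"tx": 12,"ty": 36,"tz": 0,"ax": 0,"ay": 0,"az": 0.3,"claw": -1},
    {"tx": 12,"ty": 36,"tz": 0,"ax": 0,"ay": 0,"az": 0.3,"claw": -1},
    {"tx": 12,"ty": 36,"tz": 0,"ax": 0,"ay": 0,"az": 0.3,"claw": -1},
    {"tx": 12,"ty": 36,"tz": 0,"ax": 0,"ay": 0,"az": 0.3,"claw": -1},
    {"tx": 12,"ty": 36,"tz": 0,"ax": 0,"ay": 0,"az": 0,"claw": -1},
    {"tx": 12,"ty": 36,"tz": 0,"ax": 0,"ay": 0,"az": 0,"claw": -1},
    {"tx": 11,"ty": 45,"tz": 0,"ax": 0,"ay": 0,"az": 0,"claw": -1},
    {"tx": 0,"ty": 0,"tz": 0,"ax": 0,"ay": 0,"az": 0,"claw": -1},
    {"tx": 0,"ty": 0,"tz": 0,"ax": 0,"ay": 0,"az": 0,"claw": -1}
  ]
}}

```text
time_s: 13.0
tcp_pos: [0.5369, 0.0541, 0.2109]
eef_rot: [179.7, -0.1, -91.5]
contact_force: [-1.2, -1.0, -4.8]
gripper_width: 0.0155
```

```bash
python3 - <<'E'
from h import *
L=lambda n:{k:v for k,v in np.load(n).items()}
for n in('top0','scene0','scene2'):
    c=L(n+'.npz')
    for hx,hy in((.055,.087),):
        p,e,m=fitrect(c,(.5295,.052,-.02),hx,hy,.054,half=2.5); print(n,'inner',p.round(4),np.degrees(p[2]).round(2),e,m)
    p,e,m=fitrect(c,(.5295,.052,-.02),.068,.1005,.054,half=2.5,outside_bright=False); print(n,'outer',p.round(4),np.degrees(p[2]).round(2),e,m)
s=cap('scene'); c=cap('top'); np.savez('top3.npz',**c); np.savez('scene3.npz',**s)
st=r.get_state(); print(st['tcp_pos'],st['eef_rot'])
f=lambda a:cv2.convertScaleAbs(a,alpha=1.7,beta=10)
o=np.zeros((560,800,3),np.uint8)
o[:,:560]=cv2.resize(f(s['image'][130:270,250:390]),(560,560),interpolation=2)
o[:250,560:]=cv2.resize(f(c['image'][160:260,310:406]),(240,250),interpolation=2)
cv2.imwrite('pics/s5.png',o)
E
```

```text
top0 inner [ 0.5302  0.052  -0.0455] -2.61 [1.0, -1.1, 0.9, -1.2] 120
top0 outer [ 0.5293  0.0516 -0.0371] -2.13 [-1.2, 1.1, -1.2, 1.3] 116
scene0 inner [ 0.5286  0.0519 -0.0287] -1.64 [0.8, -1.1, 1.0, -1.0] 120
scene0 outer [ 0.5296  0.0528 -0.0326] -1.87 [-0.1, nan, 0.7, -0.5] 89
scene2 inner [ 0.5284  0.052  -0.0335] -1.92 [1.0, -0.8, 0.8, -1.2] 120
scene2 outer [ 0.5296  0.0524 -0.0291] -1.67 [-0.1, nan, 0.8, -1.0] 89
[0.53692267 0.05266944 0.21177471] [ 1.79815505e+02 -7.46323996e-02 -9.16257251e+01]
  return _methods._mean(a, axis=axis, dtype=dtype,
  ret = ret.dtype.type(ret / rcount)
```

View pics/s5.png

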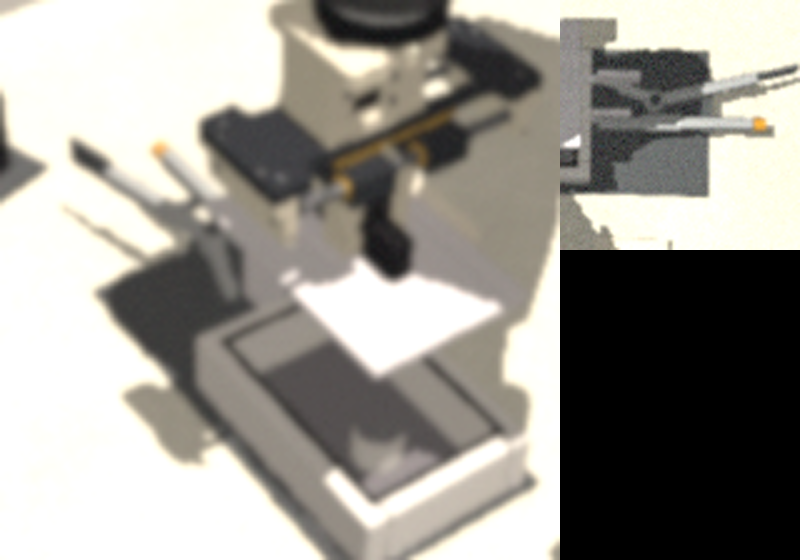

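```bash
python3 - <<'E'
from h import *
L=lambda n:{k:v for k,v in np.load(n).items()}
s=L('scene3.npz'); c=L('top3.npz')
t=np.array([0.53692,0.05267])
W=plane(s,np.array([(500,308),(378,375),(292,288)],float)/4+[250,130]-.375,.186)[:,:2]; print(W.round(4).tolist())
d=W[0]-W[1]; print('end len',np.linalg.norm(d),'yaw',np.degrees(np.arctan2(-d[1],-d[0])))
y=np.radians(-1.9); R=np.array([[np.cos(y),-np.sin(y)],[np.sin(y),np.cos(y)]])
print('corners in tool-lid frame',((W-t)@R).round(4).tolist())
p,e,m=fitrect(s,(t[0],t[1],y),.059,.09,.186,half=3,outside_bright=False,sides=(0,2)); print('lid',p.round(4),np.degrees(p[2]),e,m,((p[:2]-t)@R).round(4))
# lid on bench, end edges
c0=L('top0.npz'); s0=L('scene0.npz')
for n,q in(('top',c0),('scene',s0)):
  for sd in((0,1,2),(0,1,3)):
    p,e,m=fitrect(q,(.419,-.317,-.064),.059,.09,.008,half=3,outside_bright=False,sides=sd);print(n,sd,p.round(4),np.degrees(p[2]).round(2),e,m)
E
```

```text
[[0.5047, 0.1442], [0.5982, 0.1442], [0.5948, 0.0589]]
end len 0.09347674421321762 yaw -0.014312943173615924
corners in tool-lid frame [[-0.0353, 0.0904], [0.0582, 0.0935], [0.0576, 0.0082]]
lid [ 0.5393  0.0554 -0.0018] -0.10471778646525844 [0.2, -0.1] 56 [0.0023 0.0028]
top (0, 1, 2) [ 0.4203 -0.3197 -0.0581] -3.33 [-2.8, 0.8, 0.1] 66
top (0, 1, 3) [ 0.4208 -0.3148 -0.0645] -3.7 [-2.8, 0.5, 0.2] 46
scene (0, 1, 2) [ 0.411  -0.3186  0.0163] 0.94 [-0.1, nan, 0.1] 59
scene (0, 1, 3) [ 0.4111 -0.3359  0.0404] 2.31 [0.2, nan, 0.1] 41
  return _methods._mean(a, axis=axis, dtype=dtype,
  ret = ret.dtype.type(ret / rcount)
```

Lid held level over the case. The near-camera corner is at crop (378,375), and in the top inset the lid fin is at (620,75) and the case fin at (610,115). Lower to just above the fins and check.

>>> {"name": "step_arm", "arguments": {
  "increments": [
    {"tx": -2.1,"ty": -2.7,"tz": 0,"ax": 0,"ay": 0,"az": -0.3,"claw": -1},
    {"tx": 0,"ty": 0,"tz": -20,"ax": 0,"ay": 0,"az": 0,"claw": -1},
    {"tx": 0,"ty": 0,"tz": -20,"ax": 0,"ay": 0,"az": 0,"claw": -1},
    {"tx": 0,"ty": 0,"tz": -20,"ax": 0,"ay": 0,"az": 0,"claw": -1},
    {"tx": 0,"ty": 0,"tz": -16,"ax": 0,"ay": 0,"az": 0,"claw": -1},
    {"tx": 0,"ty": 0,"tz": -10,"ax": 0,"ay": 0,"az": 0,"claw": -1},
    {"tx": 0,"ty": 0,"tz": 0,"ax": 0,"ay": 0,"az": 0,"claw": -1},
    {"tx": 0,"ty": 0,"tz": 0,"ax": 0,"ay": 0,"az": 0,"claw": -1},
    {"tx": 0,"ty": 0,"tz": 0,"ax": 0,"ay": 0,"az": 0,"claw": -1}
  ]
}}

```text
time_s: 14.0
tcp_pos: [0.5365, 0.0506, 0.1285]
eef_rot: [-179.9, 0.0, -91.9]
contact_force: [-0.2, -0.3, -3.7]
gripper_width: 0.0157
```

```bash
python3 - <<'E'
from h import *
s=cap('scene'); c=cap('top'); np.savez('top4.npz',**c); np.savez('scene4.npz',**s)
st=r.get_state(); print(st['tcp_pos'],st['eef_rot'],st['gripper_width'])
f=lambda a:cv2.convertScaleAbs(a,alpha=2,beta=10)
o=np.zeros((590,800,3),np.uint8)
o[:,:400]=cv2.resize(f(c['image'][175:234,320:360]),(400,590),interpolation=2)
o[:400,400:]=cv2.resize(f(s['image'][165:245,270:350]),(400,400),interpolation=2)
cv2.imwrite('pics/s6.png',o)
E
```

```text
[0.53640691 0.0507286  0.12843902] [-1.79916174e+02  3.80902580e-02 -9.19137780e+01] 0.01591465752936347
```

View pics/s6.png

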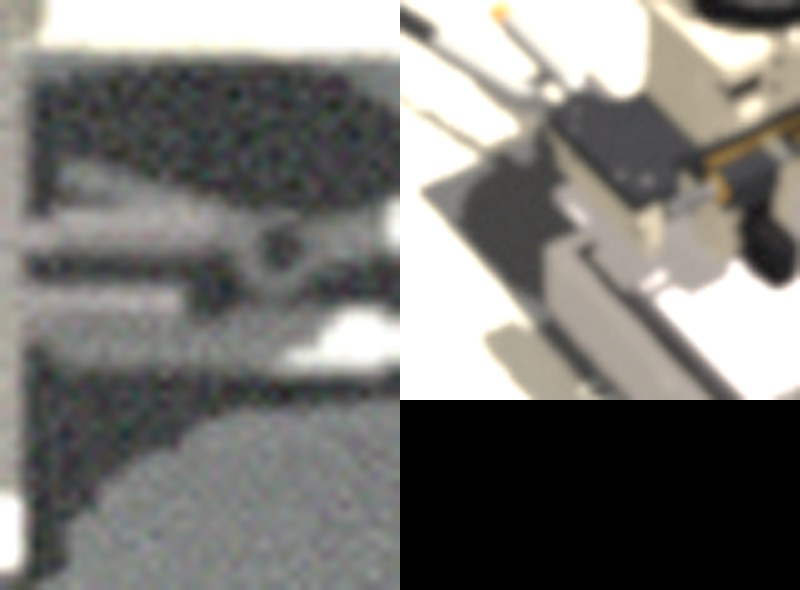

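```bash
python3 - <<'E'
from h import *
c={k:v for k,v in np.load('top4.npz').items()}
f=lambda L:np.array(L,float)/10+[320,175]-.45
o=np.array([.5293,.0521]); y=np.radians(-1.95); R=np.array([[np.cos(y),-np.sin(y)],[np.sin(y),np.cos(y)]])
for n,p,z in(('lidfin far edge',(235,207),.1246),('lidfin mid',(150,217),.1246),('casefin end mid',(182,298),.084),('casefin mid',(100,298),.084),('pivot',(280,248),.078)):
    print(n,((plane(c,f([p]),z)[:,:2]-o)@R*1000).round(1))
E
```

```text
lidfin far edge [[  14.  -150.8]]
lidfin mid [[  11.2 -130.3]]
casefin end mid [[  -1.8 -140.2]]
casefin mid [[  -2.2 -119.6]]
pivot [[  12.4 -165.1]]
```

```bash
python3 - <<'E'
from h import *
L=lambda n:{k:v for k,v in np.load(n).items()}
c=L('top4.npz'); s=L('scene4.npz')
np.set_printoptions(linewidth=200)
print(cv2.cvtColor(c['image'],6)[193:203,320:350])
P=cloud(c); print((P[193:201,320:350:2,2]*1000).round(0))
f=lambda a:cv2.convertScaleAbs(a,alpha=1.5,beta=5)
cv2.imwrite('pics/s7.png',cv2.resize(f(s['image'][190:290,280:400]),None,fx=6,fy=6,interpolation=2)[:600])
E
```

```text
[[78 77 58 34 23 34 48 48 60 63 61 58 62 55 55 51 46 39 36 31 23 23 21 24 23 23 32 28 23 18]
 [77 76 60 36 26 30 39 43 50 52 50 58 60 64 65 63 60 59 56 45 38 42 30 31 26 27 26 26 27 28]
 [77 77 55 33 29 47 44 50 52 54 54 58 65 68 71 70 68 72 71 61 61 56 47 35 36 27 34 35 30 26]
 [79 76 58 47 42 59 72 76 75 75 71 73 74 77 74 80 76 74 80 72 74 66 60 59 54 47 45 48 51 48]
 [79 77 70 70 69 70 73 78 78 79 77 76 77 77 77 78 75 75 77 77 73 69 61 63 59 57 52 47 41 41]
 [80 79 77 80 76 73 68 70 72 69 66 71 68 71 67 67 68 73 68 68 70 63 59 61 61 57 39 31 32 41]
 [74 72 73 70 70 65 58 57 62 58 61 59 62 61 61 60 63 61 60 61 54 50 56 57 61 49 41 26 29 30]
 [78 73 55 47 50 42 39 42 40 45 44 44 42 46 45 47 47 45 43 44 42 38 37 47 54 53 37 27 31 35]
 [81 76 51 33 26 38 24 29 32 28 26 29 32 31 34 31 33 33 30 33 27 25 31 43 54 54 43 34 29 46]
 [78 71 56 36 29 33 31 35 34 32 33 33 30 32 33 27 35 35 27 26 28 27 26 33 45 57 51 48 51 55]]
[[ 50.  54.   4.  82.  78.  78.  79.  79.  78.   2.   4.   5.   3.   7.   5.]
 [ 54.  54.   4.  78.  81.  79.  82.  75.  77.  79.   2.   3.   3.   6.   4.]
 [ 54.  53.   3. 126. 126. 125.  77.  77.  78.  76.  77.  78.   5.   4.   4.]
 [ 56.  51.   3. 127. 122. 124. 125. 125. 124. 126. 125.  81.  80.  76.  77.]
 [106. 101. 108. 123. 126. 123. 125. 126. 127. 124. 126.  78.  76.  78.  87.]
 [103. 102. 103. 116. 119. 118. 117. 120. 119. 122. 115.  79.  77.  84.  80.]
 [100. 103. 101. 104. 104. 104. 104. 105. 109. 106. 105.  75.  79.  85.  84.]
 [ 52.  51.   5.   7.   2.   4.   3.   5.   4.   6.   3.   3.  78.  83.  83.]]
```

View pics/s7.png

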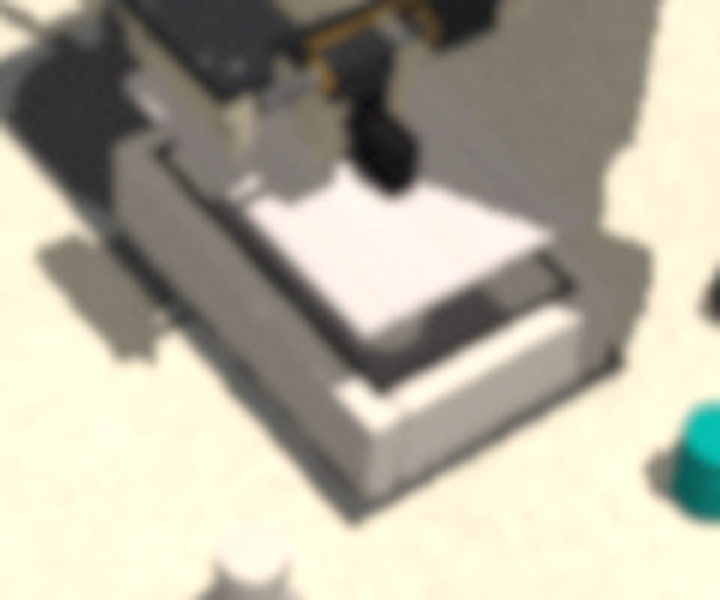

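```bash
python3 - <<'E'
from h import *
L=lambda n:{k:v for k,v in np.load(n).items()}
o=np.array([.5293,.0521]); y=np.radians(-1.95); R=np.array([[np.cos(y),-np.sin(y)],[np.sin(y),np.cos(y)]])
s=L('scene4.npz'); c=L('top4.npz')
print('corner',((plane(s,np.array([(365,340),(553,235)],float)/6+[280,190]-.42,.1026)[:,:2]-o)@R*1000).round(1))
for n,q in(('scene',s),('top',c)):
    P=cloud(q).reshape(-1,3); S=np.c_[(P[:,:2]-o)@R,P[:,2]]*1000
    m=(S[:,2]>97)&(S[:,2]<108)&(abs(S[:,0])<90)&(S[:,1]>20)&(S[:,1]<130); A=S[m]; print(n,len(A), 'y99',np.sort(A[:,1])[-12:].round(1) if len(A) else '', 'x',np.percentile(A[:,0],[1,99]).round(1) if len(A) else '')
    m=(S[:,2]>112)&(S[:,2]<130)&(abs(S[:,0])<40)&(S[:,1]<-90)&(S[:,1]>-170);A=S[m]; print('fin',len(A),np.percentile(A[:,1],[0,3,97,100]).round(1) if len(A) else '', np.median(A[:,0]) if len(A) else '')
    m=(S[:,2]>81)&(S[:,2]<88)&(S[:,0]<6)&(S[:,0]>-20)&(S[:,1]<-60)&(S[:,1]>-170);A=S[m]; print('casefin',len(A),np.percentile(A[:,1],[0,3,97,100]).round(1) if len(A) else '', np.median(A[:,0]) if len(A) else '')
    m=(S[:,2]>50)&(S[:,2]<58)&(abs(S[:,0])<80)&(S[:,1]>60)&(S[:,1]<130); A=S[m]; print('rim end',len(A),np.percentile(A[:,1],[97,100]).round(1) if len(A) else '')
E
```

```text
corner [[ 67.   90.1]
 [-33.4  88.4]]
scene 932 y99 [87.8 87.9 88.  88.  88.  88.1 88.1 88.1 88.2 88.3 88.4 88.9] x [-49.   66.7]
fin 25 [-145.8 -144.8 -118.1 -114.8] 12.02758299804607
casefin 0  
rim end 383 [100.2 101.7]
top 437 y99 [85.2 85.3 85.3 85.4 85.7 85.8 86.  86.  86.1 86.2 86.5 87.1] x [-49.8  19.8]
fin 54 [-144.  -143.4 -107.5 -107.3] 9.287238142534509
casefin 54 [-168.6 -162.1 -100.7 -100.6] -1.8072909475091299
rim end 150 [ 99.6 100.7]
```

Both depth maps put the lid about 2.4 mm too far to -y and 7 mm to +x, so I correct that and lower.

>>> {"name": "step_arm", "arguments": {
  "increments": [
    {"tx": -1.5,"ty": 2.5,"tz": 0,"ax": 0,"ay": 0,"az": 0,"claw": -1},
    {"tx": 0,"ty": 0,"tz": -8,"ax": 0,"ay": 0,"az": 0,"claw": -1},
    {"tx": 0,"ty": 0,"tz": -8,"ax": 0,"ay": 0,"az": 0,"claw": -1},
    {"tx": 0,"ty": 0,"tz": -8,"ax": 0,"ay": 0,"az": 0,"claw": -1},
    {"tx": 0,"ty": 0,"tz": -6,"ax": 0,"ay": 0,"az": 0,"claw": -1},
    {"tx": 0,"ty": 0,"tz": -4,"ax": 0,"ay": 0,"az": 0,"claw": -1},
    {"tx": 0,"ty": 0,"tz": 0,"ax": 0,"ay": 0,"az": 0,"claw": -1},
    {"tx": 0,"ty": 0,"tz": 0,"ax": 0,"ay": 0,"az": 0,"claw": -1}
  ]
}}

```text
time_s: 14.9
tcp_pos: [0.5345, 0.0531, 0.0935]
eef_rot: [180.0, -0.0, -91.9]
contact_force: [0.0, 0.7, -4.3]
gripper_width: 0.0155
```

>>> {"name": "step_arm", "arguments": {
  "increments": [
    {"tx": 0,"ty": 0,"tz": -2,"ax": 0,"ay": 0,"az": 0,"claw": -1},
    {"tx": 0,"ty": 0,"tz": -2,"ax": 0,"ay": 0,"az": 0,"claw": -1},
    {"tx": 0,"ty": 0,"tz": -1,"ax": 0,"ay": 0,"az": 0,"claw": -1},
    {"tx": 0,"ty": 0,"tz": 0,"ax": 0,"ay": 0,"az": 0,"claw": -1},
    {"tx": 0,"ty": 0,"tz": 0,"ax": 0,"ay": 0,"az": 0,"claw": -1}
  ]
}}

```text
time_s: 15.4
tcp_pos: [0.5344, 0.0531, 0.0886]
eef_rot: [-180.0, -0.0, -91.9]
contact_force: [-0.2, -0.5, -3.6]
gripper_width: 0.0155
```

```bash
cat >> h.py <<'E'
O=np.array([.5293,.0521]); YW=np.radians(-1.95); RS=np.array([[np.cos(YW),-np.sin(YW)],[np.sin(YW),np.cos(YW)]])
def sta(c):
    P=cloud(c).reshape(-1,3); return np.c_[(P[:,:2]-O)@RS,P[:,2]]*1000
def toworld(p): return O+RS@(np.array(p)/1000)
E
python3 - <<'E'
from h import *
st=r.get_state(); print(st['tcp_pos'],st['eef_rot'],st['gripper_width'],st['contact_force'])
for n in('scene','top'):
    S=sta(cap(n))
    q=lambda a,p:np.percentile(a,p).round(1) if len(a) else None
    A=S[(S[:,2]>58)&(S[:,2]<66)&(abs(S[:,0])<90)&(S[:,1]>20)&(S[:,1]<130)]; print(n,'lid',len(A),q(A[:,1],99),q(A[:,0],[1,99]),q(A[:,2],[5,50,95]))
    A=S[(S[:,2]>79)&(S[:,2]<90)&(S[:,0]<25)&(S[:,0]>-20)&(S[:,1]<-95)&(S[:,1]>-150)]; 
    for lo,hi in((-10,1),(1,6),(6,16)):
        B=A[(A[:,0]>lo)&(A[:,0]<hi)]; print(lo,hi,len(B),q(B[:,0],50),q(B[:,1],[3,97]),q(B[:,2],50))
E
```

```text
[0.53441585 0.0530672  0.08858858] [-1.79998943e+02 -6.03778977e-04 -9.19120767e+01] 0.01545123219140534 [-0.19649679 -0.45918537 -3.64599495]
scene lid 910 90.1 [-51.5  64.4] [59.4 61.7 64.1]
-10 1 23 -1.3 [-137.7 -108.6] 82.9
1 6 6 5.3 [-128.  -109.7] 83.1
6 16 23 10.5 [-141.8 -110.6] 82.9
top lid 380 89.2 [-52.9  12.2] [60.6 63.5 65.5]
-10 1 44 -3.3 [-140.8 -100.7] 83.9
1 6 10 3.7 [-120.1 -105.6] 84.5
6 16 41 9.0 [-140.7 -106. ] 84.6
```

>>> {"name": "step_arm", "arguments": {
  "increments": [
    {"tx": 0,"ty": 0,"tz": -1,"ax": 0,"ay": 0,"az": 0,"claw": -1},
    {"tx": 0,"ty": 0,"tz": -0.7,"ax": 0,"ay": 0,"az": 0,"claw": -1},
    {"tx": 0,"ty": 0,"tz": 0,"ax": 0,"ay": 0,"az": 0,"claw": -1},
    {"tx": 0,"ty": 0,"tz": 0,"ax": 0,"ay": 0,"az": 0,"claw": -0.5},
    {"tx": 0,"ty": 0,"tz": 0,"ax": 0,"ay": 0,"az": 0,"claw": -0.2},
    {"tx": 0,"ty": 0,"tz": 0,"ax": 0,"ay": 0,"az": 0,"claw": -0.1},
    {"tx": 0,"ty": 0,"tz": 0,"ax": 0,"ay": 0,"az": 0,"claw": -0.1}
  ]
}}

```text
time_s: 16.2
tcp_pos: [0.5345, 0.0531, 0.0869]
eef_rot: [-180.0, 0.0, -91.9]
contact_force: [-0.3, -0.3, 0.8]
gripper_width: 0.0377
```

>>> {"name": "step_arm", "arguments": {
  "increments": [
    {"tx": 0,"ty": 0,"tz": 20,"ax": 0,"ay": 0,"az": 0,"claw": -0.1},
    {"tx": 0,"ty": 0,"tz": 30,"ax": 0,"ay": 0,"az": 0,"claw": -0.1},
    {"tx": 0,"ty": 0,"tz": 30,"ax": 0,"ay": 0,"az": 0,"claw": 1},
    {"tx": -1.5,"ty": -25,"tz": 0,"ax": 0,"ay": 0,"az": 0,"claw": 1},
    {"tx": -1.5,"ty": -30,"tz": 0,"ax": 0,"ay": 0,"az": 0,"claw": 1},
    {"tx": -1.5,"ty": -30,"tz": 0,"ax": 0,"ay": 0,"az": 0,"claw": 1},
    {"tx": -1.5,"ty": -30,"tz": 0,"ax": 0,"ay": 0,"az": 0,"claw": 1},
    {"tx": -1.5,"ty": -30,"tz": 0,"ax": 0,"ay": 0,"az": 0,"claw": 1},
    {"tx": -1.5,"ty": -30,"tz": 0,"ax": 0,"ay": 0,"az": 0,"claw": 1},
    {"tx": -1.5,"ty": -30,"tz": 0,"ax": 0,"ay": 0,"az": 0,"claw": 1},
    {"tx": -3,"ty": -39,"tz": 0,"ax": 0,"ay": 0,"az": 0,"claw": 1},
    {"tx": 0,"ty": 0,"tz": 0,"ax": 0,"ay": 0,"az": 0,"claw": 1}
  ]
}}

```text
time_s: 17.4
tcp_pos: [0.5202, -0.1942, 0.1665]
eef_rot: [180.0, -0.0, -92.1]
contact_force: [-0.7, -0.8, -0.1]
gripper_width: 0.0878
```

```bash
python3 - <<'E'
from h import *
st=r.get_state(); print(st['tcp_pos'],st['eef_rot'],st['gripper_width'],'want',toworld((0,-243)))
f=lambda a:cv2.convertScaleAbs(a,alpha=1.7,beta=5)
c=cap('top'); s=cap('scene'); np.savez('scene5.npz',**s); np.savez('top5.npz',**c)
o=np.zeros((560,800,3),np.uint8)
o[:,:560]=cv2.resize(f(s['image'][130:270,250:390]),(560,560),interpolation=2)
o[:240,560:]=cv2.resize(f(c['image'][165:255,320:410]),(240,240),interpolation=2)
cv2.imwrite('pics/s8.png',o)
for n,q_ in(('scene',s),('top',c)):
    S=sta(q_); q=lambda a,p:np.percentile(a,p).round(1) if len(a) else None
    A=S[(S[:,2]>58)&(S[:,2]<66)&(abs(S[:,0])<90)&(S[:,1]>-30)&(S[:,1]<130)]; print(n,'lid',len(A),q(A[:,1],99),q(A[:,0],[1,99]),q(A[:,2],[5,50,95]))
E
```

```text
[ 0.52021647 -0.19417114  0.16653928] [ 1.79958160e+02 -2.58469184e-02 -9.20980128e+01] 0.08780728250587859 want [ 0.52103135 -0.19075928]
scene lid 1332 90.4 [-51.7  64.4] [58.8 61.1 63.4]
top lid 17 95.8 [ 2.6 33.1] [58.4 62.3 64. ]
```

View pics/s8.png

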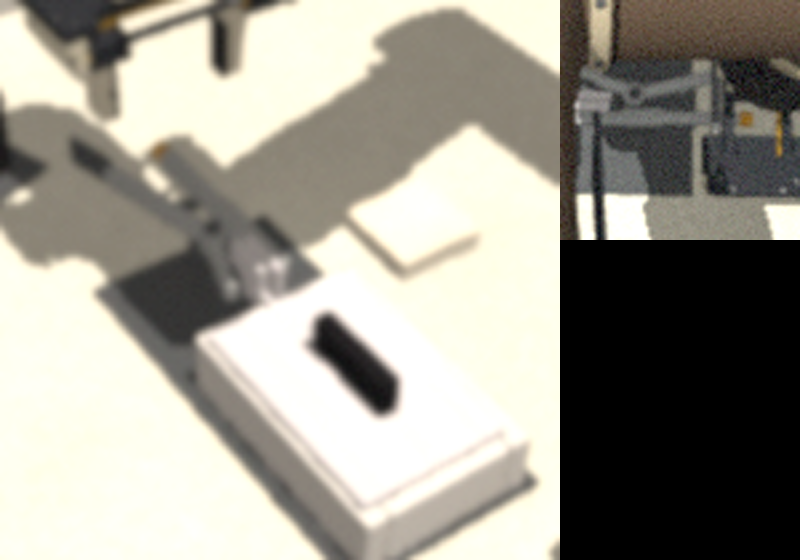

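The lid lies flat with its fin beside the case fin (crop (270,275)), and the pliers are open. Now squeeze.

>>> {"name": "step_arm", "arguments": {
  "increments": [
    {"tx": 1.8,"ty": 3.4,"tz": -10,"ax": 0,"ay": 0,"az": 0,"claw": 1},
    {"tx": 0,"ty": 0,"tz": -20,"ax": 0,"ay": 0,"az": 0,"claw": 1},
    {"tx": 0,"ty": 0,"tz": -20,"ax": 0,"ay": 0,"az": 0,"claw": 1},
    {"tx": 0,"ty": 0,"tz": -20,"ax": 0,"ay": 0,"az": 0,"claw": 1},
    {"tx": 0,"ty": 0,"tz": -16,"ax": 0,"ay": 0,"az": 0,"claw": 1},
    {"tx": 0,"ty": 0,"tz": -10,"ax": 0,"ay": 0,"az": 0,"claw": 1},
    {"tx": 0,"ty": 0,"tz": 0,"ax": 0,"ay": 0,"az": 0,"claw": 1},
    {"tx": 0,"ty": 0,"tz": 0,"ax": 0,"ay": 0,"az": 0,"claw": 1}
  ]
}}

```text
time_s: 18.3
tcp_pos: [0.5231, -0.187, 0.071]
eef_rot: [-180.0, -0.0, -91.9]
contact_force: [0.5, -0.3, 0.3]
gripper_width: 0.0879
```

>>> {"name": "step_arm", "arguments": {
  "increments": [
    {"tx": 0,"ty": 0,"tz": 0,"ax": 0,"ay": 0,"az": 0,"claw": 0.4},
    {"tx": 0,"ty": 0,"tz": 0,"ax": 0,"ay": 0,"az": 0,"claw": 0.2},
    {"tx": 0,"ty": 0,"tz": 0,"ax": 0,"ay": 0,"az": 0,"claw": 0},
    {"tx": 0,"ty": 0,"tz": 0,"ax": 0,"ay": 0,"az": 0,"claw": -0.2},
    {"tx": 0,"ty": 0,"tz": 0,"ax": 0,"ay": 0,"az": 0,"claw": -0.3},
    {"tx": 0,"ty": 0,"tz": 0,"ax": 0,"ay": 0,"az": 0,"claw": -0.4},
    {"tx": 0,"ty": 0,"tz": 0,"ax": 0,"ay": 0,"az": 0,"claw": -0.4},
    {"tx": 0,"ty": 0,"tz": 0,"ax": 0,"ay": 0,"az": 0,"claw": -0.4},
    {"tx": 0,"ty": 0,"tz": 0,"ax": 0,"ay": 0,"az": 0,"claw": -0.4}
  ],
  "newtons": 40
}}

```text
time_s: 19.2
tcp_pos: [0.5217, -0.1877, 0.0713]
eef_rot: [179.9, -0.0, -91.9]
contact_force: [-2.9, 0.2, 7.5]
gripper_width: 0.0335
```

>>> {"name": "step_arm", "arguments": {
  "increments": [
    {"tx": 0,"ty": 0,"tz": 0,"ax": 0,"ay": 0,"az": 0,"claw": -0.4},
    {"tx": 0,"ty": 0,"tz": 0,"ax": 0,"ay": 0,"az": 0,"claw": -0.4},
    {"tx": 0,"ty": 0,"tz": 0,"ax": 0,"ay": 0,"az": 0,"claw": 0.2},
    {"tx": 0,"ty": 0,"tz": 0,"ax": 0,"ay": 0,"az": 0,"claw": 0.5},
    {"tx": 0,"ty": 0,"tz": 0,"ax": 0,"ay": 0,"az": 0,"claw": 0.8},
    {"tx": 0,"ty": 0,"tz": 0,"ax": 0,"ay": 0,"az": 0,"claw": 0.8},
    {"tx": 0,"ty": 0,"tz": 20,"ax": 0,"ay": 0,"az": 0,"claw": 0.8},
    {"tx": 0,"ty": 0,"tz": 40,"ax": 0,"ay": 0,"az": 0,"claw": 0.5},
    {"tx": 0,"ty": 0,"tz": 40,"ax": 0,"ay": 0,"az": 0,"claw": 0.3},
    {"tx": 0,"ty": 0,"tz": 40,"ax": 0,"ay": 0,"az": 0,"claw": 0.1},
    {"tx": 0,"ty": 0,"tz": 0,"ax": 0,"ay": 0,"az": 0,"claw": 0.1},
    {"tx": 0,"ty": 0,"tz": 0,"ax": 0,"ay": 0,"az": 0,"claw": 0.1}
  ]
}}

```text
time_s: 20.4
tcp_pos: [0.5231, -0.1874, 0.2118]
eef_rot: [-179.9, 0.0, -91.9]
contact_force: [-0.6, 1.1, -0.8]
gripper_width: 0.0488
```

```bash
python3 - <<'E'
from h import *
L=lambda n:{k:v for k,v in np.load(n).items()}
st=r.get_state(); print(st['tcp_pos'],st['gripper_width'],st['joints'].round(0))
s=cap('scene'); np.savez('scene6.npz',**s)
f=lambda a:cv2.convertScaleAbs(a,alpha=1.7,beta=5)
cv2.imwrite('pics/s9.png',cv2.resize(f(s['image'][130:230,200:350]),(750,500),interpolation=2))
q=lambda a,p:np.percentile(a,p).round(1) if len(a) else None
S=sta(s)
A=S[(S[:,2]>58)&(S[:,2]<66)&(abs(S[:,0])<90)&(S[:,1]>-30)&(S[:,1]<130)]; print('lid',len(A),q(A[:,1],99),q(A[:,0],[1,99]),q(A[:,2],[5,50,95]))
for y0 in(-200,-220,-240,-260,-290):
    A=S[(S[:,2]>70)&(S[:,2]<90)&(abs(S[:,1]-y0)<6)&(abs(S[:,0])<60)]; print(y0,np.sort(A[:,0]).round(0))
# pen & stand depth
c=L('top0.npz')
for n,q_ in(('top',c),('scene',L('scene0.npz')),('scenenow',s)):
    P=cloud(q_).reshape(-1,3); B=P[(P[:,2]>.095)&(P[:,2]<.145)&(abs(P[:,0]-.61)<.045)&(abs(P[:,1]+.355)<.045)]; print(n,'grip',len(B),np.median(B,0).round(4),B.min(0).round(4),B.max(0).round(4))
    B=P[(P[:,2]>.076)&(P[:,2]<.088)&(abs(P[:,0]-.61)<.05)&(abs(P[:,1]+.355)<.05)]; print('top84',len(B),B.min(0).round(4),B.max(0).round(4))
E
```

```text
[ 0.52306825 -0.18739724  0.21184233] 0.048828365972545924 [  0.  11. -17.  -0. -62.  -2.]
lid 1321 89.8 [-56.9  59.5] [58.9 61.1 63.6]
-200 [-14. -12. -11. -11. -10.  -9.  -8.  -7.  -7.  -5.  -4.  -4.  -4.  -4.
   8.   8.  12.  12.  13.  15.  16.  17.  17.  17.  18.]
-220 [-14. -13. -11.  -9.  -9.  -8.  -7.  -6.  -5.  -4.  -4.  -4.  -4.   8.
  12.  12.  14.  15.  16.  17.  17.  17.  18.  19.]
-240 [-13. -11.  -9.  -8.  -6.  -6.  -6.  -5.  -5.  -4.  -3.   9.  10.  12.
  13.  14.  15.  15.  16.  18.  18.  18.  20.  20.]
-260 [-13. -11.  -9.  -8.  -5.  -5.  -2.  -1.   8.  10.  10.  13.  14.  14.
  15.  16.  18.  18.  19.  19.]
-290 [10. 12. 15. 15. 15. 16. 16. 16. 16. 17.]
top grip 104 [ 0.6068 -0.3559  0.1326] [ 0.5999 -0.3684  0.0958] [ 0.6184 -0.3495  0.1418]
top84 222 [ 0.58   -0.3882  0.076 ] [ 0.6377 -0.3304  0.088 ]
scene grip 92 [ 0.6112 -0.351   0.1211] [ 0.5976 -0.3681  0.0954] [ 0.6195 -0.3465  0.1393]
top84 118 [ 0.5804 -0.3785  0.0762] [ 0.638  -0.3263  0.0878]
scenenow grip 93 [ 0.6107 -0.3518  0.1206] [ 0.5975 -0.3684  0.0951] [ 0.6185 -0.3454  0.1399]
top84 112 [ 0.5807 -0.3843  0.076 ] [ 0.6363 -0.3253  0.0873]
```

View pics/s9.png

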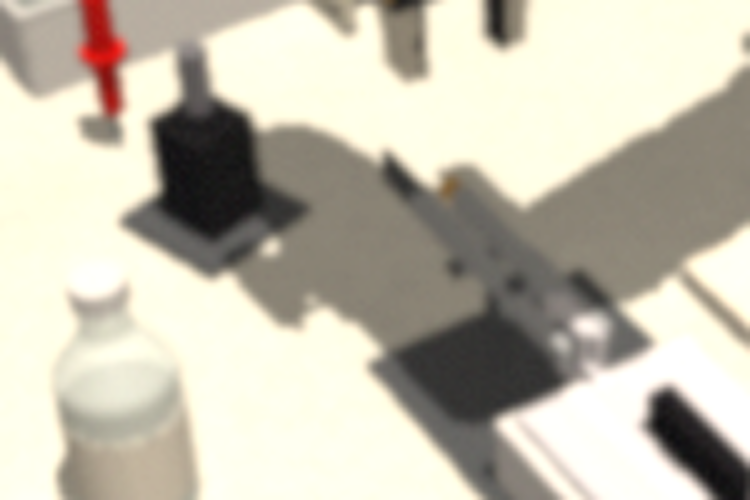

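Pliers are locked (handles parallel at crop (440,200)–(560,320)) and the lid is seated (x −57..59). Now the black pen at crop (195,80).

>>> {"name": "step_arm", "arguments": {
  "increments": [
    {"tx": 14,"ty": -28,"tz": 0,"ax": 0,"ay": 0,"az": 0,"claw": 0.1},
    {"tx": 14,"ty": -28,"tz": 0,"ax": 0,"ay": 0,"az": 0,"claw": 0.1},
    {"tx": 14,"ty": -28,"tz": 0,"ax": 0,"ay": 0,"az": 0,"claw": 0.1},
    {"tx": 14,"ty": -28,"tz": 0,"ax": 0,"ay": 0,"az": 0,"claw": 0.1},
    {"tx": 14,"ty": -28,"tz": 0,"ax": 0,"ay": 0,"az": 0,"claw": 0.1},
    {"tx": 15,"ty": -28.5,"tz": 0,"ax": 0,"ay": 0,"az": 0,"claw": 0.1},
    {"tx": 0,"ty": 0,"tz": -30,"ax": 0,"ay": 0,"az": 0,"claw": 0.1},
    {"tx": 0,"ty": 0,"tz": 0,"ax": 0,"ay": 0,"az": 0,"claw": 0.1},
    {"tx": 0,"ty": 0,"tz": 0,"ax": 0,"ay": 0,"az": 0,"claw": 0.1}
  ]
}}

```text
time_s: 21.35
tcp_pos: [0.6066, -0.3556, 0.179]
eef_rot: [179.8, 0.1, -91.9]
contact_force: [-1.0, -0.2, 0.7]
gripper_width: 0.0483
```

>>> {"name": "step_arm", "arguments": {
  "increments": [
    {"tx": 0,"ty": 0,"tz": -20,"ax": 0,"ay": 0,"az": 0,"claw": 0.1},
    {"tx": 0,"ty": 0,"tz": -20,"ax": 0,"ay": 0,"az": 0,"claw": 0.1},
    {"tx": 0,"ty": 0,"tz": -15,"ax": 0,"ay": 0,"az": 0,"claw": 0.1},
    {"tx": 0,"ty": 0,"tz": -10,"ax": 0,"ay": 0,"az": 0,"claw": 0.1},
    {"tx": 0,"ty": 0,"tz": 0,"ax": 0,"ay": 0,"az": 0,"claw": 0.1},
    {"tx": 0,"ty": 0,"tz": 0,"ax": 0,"ay": 0,"az": 0,"claw": 0.1}
  ]
}}

```text
time_s: 21.95
tcp_pos: [0.6081, -0.3561, 0.1166]
eef_rot: [-180.0, -0.0, -91.9]
contact_force: [0.8, 0.3, 0.5]
gripper_width: 0.0482
```

>>> {"name": "step_arm", "arguments": {
  "increments": [
    {"tx": 0,"ty": 0,"tz": 0,"ax": 0,"ay": 0,"az": 0,"claw": -1},
    {"tx": 0,"ty": 0,"tz": 0,"ax": 0,"ay": 0,"az": 0,"claw": -1},
    {"tx": 0,"ty": 0,"tz": 0,"ax": 0,"ay": 0,"az": 0,"claw": -1},
    {"tx": 0,"ty": 0,"tz": 0,"ax": 0,"ay": 0,"az": 0,"claw": -1},
    {"tx": 0,"ty": 0,"tz": 0,"ax": 0,"ay": 0,"az": 0,"claw": -1},
    {"tx": 0,"ty": 0,"tz": 0,"ax": 0,"ay": 0,"az": 0,"claw": -1},
    {"tx": 0,"ty": 0,"tz": 0,"ax": 0,"ay": 0,"az": 0,"claw": -1}
  ],
  "newtons": 45
}}

```text
time_s: 22.65
tcp_pos: [0.6079, -0.3561, 0.1162]
eef_rot: [-180.0, -0.0, -91.9]
contact_force: [-0.0, 1.2, 2.4]
gripper_width: 0.019
```

>>> {"name": "step_arm", "arguments": {
  "increments": [
    {"tx": 0,"ty": 0,"tz": 15,"ax": 0,"ay": 0,"az": 0,"claw": -1},
    {"tx": 0,"ty": 0,"tz": 20,"ax": 0,"ay": 0,"az": 0,"claw": -1},
    {"tx": 0,"ty": 0,"tz": 25,"ax": 0,"ay": 0,"az": 0,"claw": -1},
    {"tx": 0,"ty": 0,"tz": 25,"ax": 0,"ay": 0,"az": 0,"claw": -1},
    {"tx": 0,"ty": 0,"tz": 25,"ax": 0,"ay": 0,"az": 0,"claw": -1},
    {"tx": 0,"ty": 0,"tz": 10,"ax": 0,"ay": 0,"az": 0,"claw": -1},
    {"tx": 0,"ty": 0,"tz": 0,"ax": 0,"ay": 0,"az": 0,"claw": -1},
    {"tx": 0,"ty": 0,"tz": 0,"ax": 0,"ay": 0,"az": 0,"claw": -1}
  ]
}}

```text
time_s: 23.45
tcp_pos: [0.6072, -0.3557, 0.2348]
eef_rot: [179.9, 0.1, -91.9]
contact_force: [0.2, 0.8, -1.6]
gripper_width: 0.0195
```

```bash
python3 - <<'E'
from h import *
st=r.get_state(); print(st['tcp_pos'],st['eef_rot'],st['gripper_width'])
s=cap('scene'); np.savez('scene7.npz',**s); T=st['tcp_pos']
# expected pen features
for n,dz in(('tip',-.108),('tipstart',-.078),('collar',-.030)): print(n,proj(s,T+[0,0,dz]).round(1))
np.set_printoptions(linewidth=200)
P=cloud(s).reshape(-1,3)
for a,b in((-.106,-.080),(-.076,-.040)):
    B=P[(abs(P[:,0]-T[0])<.03)&(abs(P[:,1]-T[1])<.03)&(P[:,2]>T[2]+a)&(P[:,2]<T[2]+b)]-T; print(len(B),np.median(B,0).round(4),B.min(0).round(4) if len(B) else '')
f=lambda a:cv2.convertScaleAbs(a,alpha=1.7,beta=5)
cv2.imwrite('pics/s10.png',cv2.resize(f(s['image'][75:195,190:320]),(650,600),interpolation=2))
E
```

```text
[ 0.6072333  -0.35566135  0.23483099] [ 1.79939997e+02  5.13153852e-02 -9.19267806e+01] 0.019489753090094472
tip [[238.7 142.2]]
tipstart [[237.6 134.1]]
collar [[235.7 120.5]]
13 [-0.0005 -0.     -0.0909] [-0.0034 -0.0037 -0.1048]
61 [ 0.0018  0.0044 -0.058 ] [-0.0089 -0.0065 -0.0753]
```

View pics/s10.png

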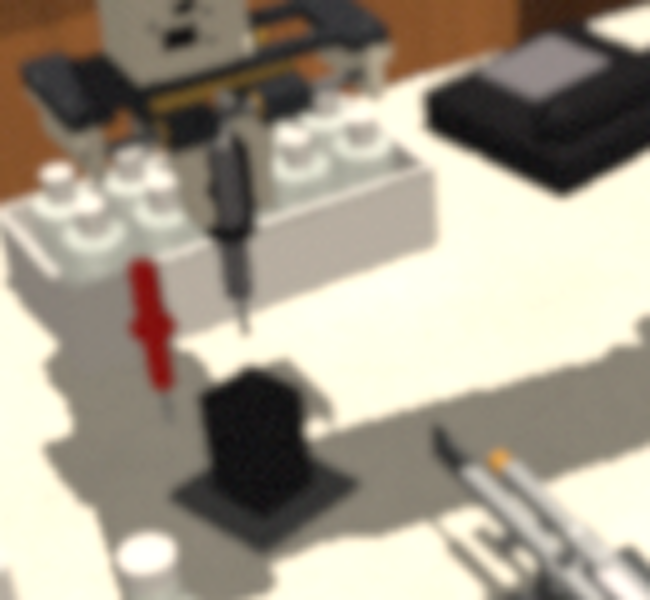

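Pen held upright, tip at crop (246,334), within about 1 mm of where I expected it. I measure the seated lid before tracing.

```bash
python3 - <<'E'
from h import *
L=lambda n:{k:v for k,v in np.load(n).items()}
s=L('scene7.npz'); c=cap('top'); np.savez('top7.npz',**c)
f=lambda a:cv2.convertScaleAbs(a,alpha=1.3,beta=0)
o=np.zeros((600,760,3),np.uint8)
o[:,:420]=cv2.resize(f(s['image'][185:285,290:390])[:,:],(420,420),interpolation=2)[:600] if 0 else np.vstack([cv2.resize(f(s['image'][185:285,290:395]),(420,400),interpolation=2),np.zeros((200,420,3),np.uint8)])
o[:300,430:]=cv2.resize(f(c['image'][170:245,240:322]),(330,300),interpolation=2)
cv2.imwrite('pics/s11.png',o)
for n,q in(('scene',s),('top',c)):
  for ob in(True,False):
    p,e,m=fitrect(q,(.5295,.052,YW),.059,.09,.062,half=2,outside_bright=ob); print(n,'lid',ob,p.round(4),np.degrees(p[2]).round(2),e,m)
  S=sta(q)
  q_=lambda a,p:np.percentile(a,p).round(1) if len(a) else None
  A=S[(S[:,2]>59.5)&(S[:,2]<66)&(abs(S[:,0])<90)&(S[:,1]>-80)&(S[:,1]<130)]; print('lid',len(A),q_(A[:,1],[1,99]),q_(A[:,0],[1,99]))
  A=S[(S[:,2]>49)&(S[:,2]<66)&(abs(S[:,0])<90)&(S[:,1]>-80)&(S[:,1]<130)]; print('case',len(A),q_(A[:,1],[1,99.5]),q_(A[:,0],[.5,99.5]))
E
```

```text
scene lid True [ 0.5338  0.0575 -0.034 ] -1.95 [-0.0, nan, 0.1, nan] 60
scene lid False [ 0.5261  0.0495 -0.0397] -2.27 [0.1, nan, 0.0, 0.0] 89
lid 1574 [-78.3  89.5] [-56.5  59.3]
case 2336 [-78.  100.2] [-66.3  68.8]
top lid True [ 0.5274  0.0503 -0.0352] -2.01 [nan, -0.1, 4.7, -0.2] 64
top lid False [ 0.5335  0.056  -0.0408] -2.34 [2.6, -0.9, 2.6, -2.7] 120
lid 2554 [-78.4  87.1] [-57.2  58.7]
case 3262 [-78.4  99.1] [-66.8  68.1]
  return _methods._mean(a, axis=axis, dtype=dtype,
  ret = ret.dtype.type(ret / rcount)
```

View pics/s11.png

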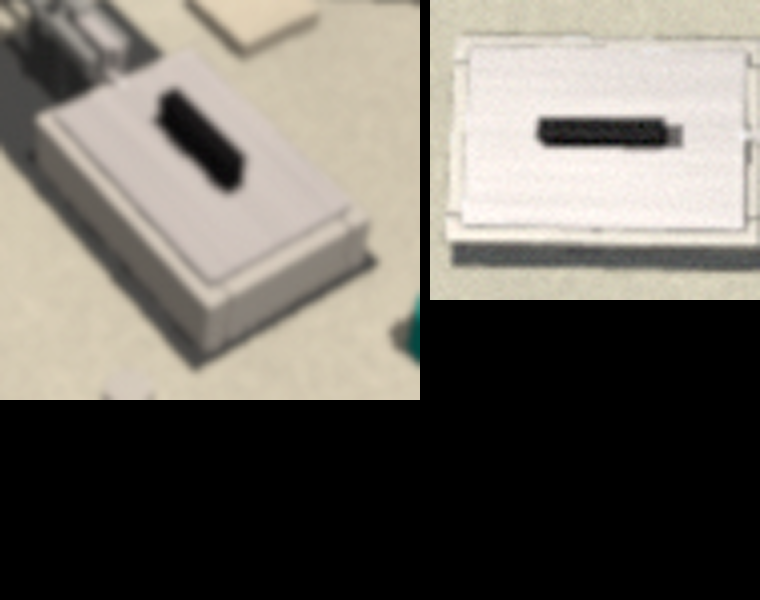

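```bash
sed -i 's/^O=np.array.*; YW/O=np.array([.5302,.0519]); YW/' h.py; python3 - <<'E'
from h import *
for p in((-72,-80),(-62.8,-80),(-62.8,93.4),(48,93.4)): print(p,toworld(p).round(4))
print(r.get_state()['tcp_pos'])
E
```

```text
(-72, -80) [ 0.4555 -0.0256]
(-62.8, -80) [ 0.4647 -0.0259]
(-62.8, 93.4) [0.4706 0.1474]
(48, 93.4) [0.5814 0.1436]
[ 0.60699791 -0.3556648   0.23404839]
```

>>> {"name": "step_arm", "arguments": {
  "increments": [
    {"tx": -14,"ty": 30,"tz": 0,"ax": 0,"ay": 0,"az": 0,"claw": -1},
    {"tx": -14,"ty": 30,"tz": 0,"ax": 0,"ay": 0,"az": 0,"claw": -1},
    {"tx": -14,"ty": 30,"tz": 0,"ax": 0,"ay": 0,"az": 0,"claw": -1},
    {"tx": -14,"ty": 30,"tz": 0,"ax": 0,"ay": 0,"az": 0,"claw": -1},
    {"tx": -14,"ty": 30,"tz": 0,"ax": 0,"ay": 0,"az": 0,"claw": -1},
    {"tx": -14,"ty": 30,"tz": 0,"ax": 0,"ay": 0,"az": 0,"claw": -1},
    {"tx": -14,"ty": 30,"tz": 0,"ax": 0,"ay": 0,"az": 0,"claw": -1},
    {"tx": -14,"ty": 30,"tz": 0,"ax": 0,"ay": 0,"az": 0,"claw": -1},
    {"tx": -14,"ty": 30,"tz": 0,"ax": 0,"ay": 0,"az": 0,"claw": -1},
    {"tx": -14,"ty": 30,"tz": 0,"ax": 0,"ay": 0,"az": 0,"claw": -1},
    {"tx": -11.5,"ty": 30,"tz": 0,"ax": 0,"ay": 0,"az": 0,"claw": -1},
    {"tx": 0,"ty": 0,"tz": 0,"ax": 0,"ay": 0,"az": 0,"claw": -1}
  ]
}}

```text
time_s: 24.75
tcp_pos: [0.4547, -0.0239, 0.2352]
eef_rot: [179.9, 0.0, -91.8]
contact_force: [0.8, -0.3, -1.3]
gripper_width: 0.0192
```

>>> {"name": "step_arm", "arguments": {
  "increments": [
    {"tx": 0,"ty": 0,"tz": -20,"ax": 0,"ay": 0,"az": 0,"claw": -1},
    {"tx": 0,"ty": 0,"tz": -20,"ax": 0,"ay": 0,"az": 0,"claw": -1},
    {"tx": 0,"ty": 0,"tz": -15,"ax": 0,"ay": 0,"az": 0,"claw": -1},
    {"tx": 0,"ty": 0,"tz": -9,"ax": 0,"ay": 0,"az": 0,"claw": -1},
    {"tx": 0,"ty": 0,"tz": 0,"ax": 0,"ay": 0,"az": 0,"claw": -1},
    {"tx": 0,"ty": 0,"tz": 0,"ax": 0,"ay": 0,"az": 0,"claw": -1},
    {"tx": 0,"ty": 0,"tz": 0,"ax": 0,"ay": 0,"az": 0,"claw": -1}
  ]
}}

```text
time_s: 25.45
tcp_pos: [0.4567, -0.026, 0.1725]
eef_rot: [-179.9, 0.0, -91.9]
contact_force: [0.1, -0.2, -0.3]
gripper_width: 0.0193
```

```bash
python3 - <<'E'
from h import *
for n in('scene','top'):
    s=cap(n); T=r.get_state()['tcp_pos']; P=cloud(s).reshape(-1,3)
    u=proj(s,T+[0,0,-.107]); print(n,u.round(1))
    for a,b in((-.112,-.080),(-.076,-.040),(-.034,-.024)):
        B=P[(abs(P[:,0]-T[0])<.022)&(abs(P[:,1]-T[1])<.022)&(P[:,2]>T[2]+a)&(P[:,2]<T[2]+b)]-T; print(len(B),np.median(B,0).round(4) if len(B) else '',B.min(0).round(4) if len(B) else '')
E
```

```text
scene [[342.1 196.3]]
29 [ 0.0142 -0.0003 -0.1091] [-0.0003 -0.006  -0.112 ]
57 [ 0.006   0.0035 -0.0579] [-0.006  -0.0095 -0.0751]
35 [ 0.0046  0.0073 -0.0266] [-0.0143 -0.0045 -0.0323]
top [[313.5 231.7]]
0  
0  
0
```

>>> {"name": "step_arm", "arguments": {
  "increments": [
    {"tx": 4,"ty": 0,"tz": -5,"ax": 0,"ay": 0,"az": 0,"claw": -1},
    {"tx": 2,"ty": 0,"tz": -3,"ax": 0,"ay": 0,"az": 0,"claw": -1},
    {"tx": 1,"ty": 0,"tz": -2,"ax": 0,"ay": 0,"az": 0,"claw": -1},
    {"tx": 1,"ty": 0,"tz": 0,"ax": 0,"ay": 0,"az": 0,"claw": -1},
    {"tx": 0,"ty": 0,"tz": 0,"ax": 0,"ay": 0,"az": 0,"claw": -1},
    {"tx": 0,"ty": 0,"tz": 0,"ax": 0,"ay": 0,"az": 0,"claw": -1},
    {"tx": 0,"ty": 0,"tz": 0,"ax": 0,"ay": 0,"az": 0,"claw": -1}
  ]
}}

```text
time_s: 26.25
tcp_pos: [0.4642, -0.026, 0.162]
eef_rot: [-180.0, 0.0, -91.9]
contact_force: [-1.2, 0.2, -0.7]
gripper_width: 0.0192
```

>>> {"name": "step_arm", "arguments": {
  "increments": [
    {"tx": 0.1,"ty": 3,"tz": 0.5,"ax": 0,"ay": 0,"az": 0,"claw": -1},
    {"tx": 0.1,"ty": 3,"tz": 0,"ax": 0,"ay": 0,"az": 0,"claw": -1},
    {"tx": 0.1,"ty": 3,"tz": 0,"ax": 0,"ay": 0,"az": 0,"claw": -1},
    {"tx": 0.1,"ty": 3,"tz": 0,"ax": 0,"ay": 0,"az": 0,"claw": -1},
    {"tx": 0.1,"ty": 3,"tz": 0,"ax": 0,"ay": 0,"az": 0,"claw": -1},
    {"tx": 0.1,"ty": 3,"tz": 0,"ax": 0,"ay": 0,"az": 0,"claw": -1},
    {"tx": 0.1,"ty": 3,"tz": 0,"ax": 0,"ay": 0,"az": 0,"claw": -1},
    {"tx": 0.1,"ty": 3,"tz": 0,"ax": 0,"ay": 0,"az": 0,"claw": -1},
    {"tx": 0.1,"ty": 3,"tz": 0,"ax": 0,"ay": 0,"az": 0,"claw": -1},
    {"tx": 0.1,"ty": 3,"tz": 0,"ax": 0,"ay": 0,"az": 0,"claw": -1},
    {"tx": 0.1,"ty": 3,"tz": 0,"ax": 0,"ay": 0,"az": 0,"claw": -1},
    {"tx": 0.1,"ty": 3,"tz": 0,"ax": 0,"ay": 0,"az": 0,"claw": -1}
  ]
}}

```text
time_s: 27.45
tcp_pos: [0.4654, 0.0102, 0.1623]
eef_rot: [180.0, -0.0, -91.9]
contact_force: [-0.5, 0.7, -2.1]
gripper_width: 0.0193
```

```bash
python3 - <<'E'
from h import *
s=cap('scene'); st=r.get_state(); T=st['tcp_pos']; P=cloud(s).reshape(-1,3)
print(T,RS.T@(T[:2]-O)*1000,st['contact_force'],proj(s,T+[0,0,-.107]).round(1))
B=P[(abs(P[:,0]-T[0])<.022)&(abs(P[:,1]-T[1])<.022)&(P[:,2]>T[2]-.034)&(P[:,2]<T[2]-.024)]-T; print(len(B),np.median(B,0))
f=lambda a:cv2.convertScaleAbs(a,alpha=1.7,beta=5)
u,v=proj(s,T+[0,0,-.107])[0].astype(int)
cv2.imwrite('pics/s12.png',cv2.resize(f(s['image'][v-45:v+35,u-40:u+60]),(750,600),interpolation=2)); print(u-40,v-45)
E
```

```text
[0.46549541 0.01048286 0.1623781 ] [-63.25780416 -43.59488487] [ 0.21277402 -0.22174048 -0.96116308] [[347.5 207.2]]
34 [ 0.00336974  0.00704565 -0.02696303]
307 162
```

View pics/s12.png

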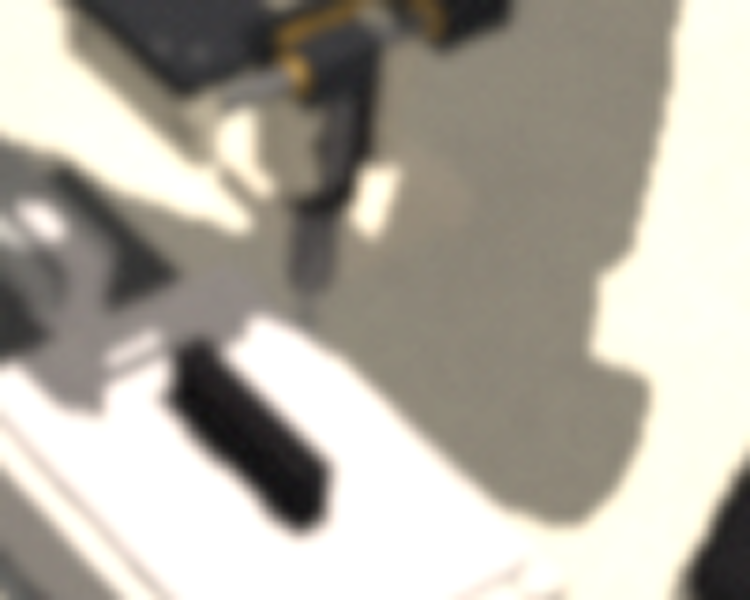

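The pen is upright, with its tip just behind the lid's near edge at crop (308,325). It matches the projection, so I continue the trace.

>>> {"name": "step_arm", "arguments": {
  "increments": [
    {"tx": 0.2,"ty": 3,"tz": 0,"ax": 0,"ay": 0,"az": 0,"claw": -1},
    {"tx": 0.2,"ty": 3,"tz": 0,"ax": 0,"ay": 0,"az": 0,"claw": -1},
    {"tx": 0.1,"ty": 3,"tz": 0,"ax": 0,"ay": 0,"az": 0,"claw": -1},
    {"tx": 0.1,"ty": 3,"tz": 0,"ax": 0,"ay": 0,"az": 0,"claw": -1},
    {"tx": 0.1,"ty": 3,"tz": 0,"ax": 0,"ay": 0,"az": 0,"claw": -1},
    {"tx": 0.1,"ty": 3,"tz": 0,"ax": 0,"ay": 0,"az": 0,"claw": -1},
    {"tx": 0.1,"ty": 3,"tz": 0,"ax": 0,"ay": 0,"az": 0,"claw": -1},
    {"tx": 0.1,"ty": 3,"tz": 0,"ax": 0,"ay": 0,"az": 0,"claw": -1},
    {"tx": 0.1,"ty": 3,"tz": 0,"ax": 0,"ay": 0,"az": 0,"claw": -1},
    {"tx": 0.1,"ty": 3,"tz": 0,"ax": 0,"ay": 0,"az": 0,"claw": -1},
    {"tx": 0.1,"ty": 3,"tz": 0,"ax": 0,"ay": 0,"az": 0,"claw": -1},
    {"tx": 0.1,"ty": 3,"tz": 0,"ax": 0,"ay": 0,"az": 0,"claw": -1}
  ]
}}

```text
time_s: 28.7
tcp_pos: [0.4668, 0.0462, 0.1624]
eef_rot: [-180.0, -0.0, -91.9]
contact_force: [0.8, 0.7, -0.8]
gripper_width: 0.0194
```

>>> {"name": "step_arm", "arguments": {
  "increments": [
    {"tx": 0.1,"ty": 3,"tz": 0,"ax": 0,"ay": 0,"az": 0,"claw": -1},
    {"tx": 0.1,"ty": 3,"tz": 0,"ax": 0,"ay": 0,"az": 0,"claw": -1},
    {"tx": 0.1,"ty": 3,"tz": 0,"ax": 0,"ay": 0,"az": 0,"claw": -1},
    {"tx": 0.1,"ty": 3,"tz": 0,"ax": 0,"ay": 0,"az": 0,"claw": -1},
    {"tx": 0.1,"ty": 3,"tz": 0,"ax": 0,"ay": 0,"az": 0,"claw": -1},
    {"tx": 0.1,"ty": 3,"tz": 0,"ax": 0,"ay": 0,"az": 0,"claw": -1},
    {"tx": 0.1,"ty": 3,"tz": 0,"ax": 0,"ay": 0,"az": 0,"claw": -1},
    {"tx": 0.1,"ty": 3,"tz": 0,"ax": 0,"ay": 0,"az": 0,"claw": -1},
    {"tx": 0.1,"ty": 3,"tz": 0,"ax": 0,"ay": 0,"az": 0,"claw": -1},
    {"tx": 0.1,"ty": 3,"tz": 0,"ax": 0,"ay": 0,"az": 0,"claw": -1},
    {"tx": 0.1,"ty": 3,"tz": 0,"ax": 0,"ay": 0,"az": 0,"claw": -1},
    {"tx": 0.1,"ty": 3,"tz": 0,"ax": 0,"ay": 0,"az": 0,"claw": -1}
  ]
}}

```text
time_s: 29.9
tcp_pos: [0.468, 0.0822, 0.1624]
eef_rot: [180.0, -0.0, -91.9]
contact_force: [0.4, -0.2, -0.7]
gripper_width: 0.0188
```

```bash
cat > chk.py <<'E'
from h import *
s=cap('scene'); st=r.get_state(); T=st['tcp_pos']; P=cloud(s).reshape(-1,3)
print(T,st['eef_rot'].round(2),RS.T@(T[:2]-O)*1000,T[2]-.1072,st['contact_force'],st['gripper_width'])
for a,b in((-.105,-.08),(-.074,-.04),(-.034,-.024)):
    B=P[(abs(P[:,0]-T[0])<.02)&(abs(P[:,1]-T[1])<.02)&(P[:,2]>T[2]+a)&(P[:,2]<T[2]+b)]-T; print(len(B),np.median(B,0).round(4) if len(B) else '')
E
python3 chk.py
```

```text
[0.46812453 0.08252917 0.16240388] [-1.7999e+02  1.0000e-02 -9.1910e+01] [-63.08175065  28.49916622] 0.05520388367100597 [-0.56278509  0.71840367 -0.84404414] 0.019073903514829068
70 [ 0.0106 -0.001  -0.1011]
61 [ 0.0059  0.0032 -0.0569]
33 [ 0.0041  0.0076 -0.0277]
```

Steady. 65 mm to the corner.

>>> {"name": "step_arm", "arguments": {
  "increments": [
    {"tx": 0.1,"ty": 3,"tz": 0,"ax": 0,"ay": 0,"az": 0,"claw": -1},
    {"tx": 0.1,"ty": 3,"tz": 0,"ax": 0,"ay": 0,"az": 0,"claw": -1},
    {"tx": 0.1,"ty": 3,"tz": 0,"ax": 0,"ay": 0,"az": 0,"claw": -1},
    {"tx": 0.1,"ty": 3,"tz": 0,"ax": 0,"ay": 0,"az": 0,"claw": -1},
    {"tx": 0.1,"ty": 3,"tz": 0,"ax": 0,"ay": 0,"az": 0,"claw": -1},
    {"tx": 0.1,"ty": 3,"tz": 0,"ax": 0,"ay": 0,"az": 0,"claw": -1},
    {"tx": 0.1,"ty": 3,"tz": 0,"ax": 0,"ay": 0,"az": 0,"claw": -1},
    {"tx": 0.1,"ty": 3,"tz": 0,"ax": 0,"ay": 0,"az": 0,"claw": -1},
    {"tx": 0.1,"ty": 3,"tz": 0,"ax": 0,"ay": 0,"az": 0,"claw": -1},
    {"tx": 0.1,"ty": 3,"tz": 0,"ax": 0,"ay": 0,"az": 0,"claw": -1},
    {"tx": 0.1,"ty": 3,"tz": 0,"ax": 0,"ay": 0,"az": 0,"claw": -1},
    {"tx": 0.1,"ty": 3,"tz": 0,"ax": 0,"ay": 0,"az": 0,"claw": -1}
  ]
}}

```text
time_s: 31.15
tcp_pos: [0.4692, 0.1182, 0.1624]
eef_rot: [-180.0, 0.0, -91.9]
contact_force: [0.0, -0.4, -1.3]
gripper_width: 0.0192
```

>>> {"name": "step_arm", "arguments": {
  "increments": [
    {"tx": 0.1,"ty": 3,"tz": 0,"ax": 0,"ay": 0,"az": 0,"claw": -1},
    {"tx": 0.1,"ty": 3,"tz": 0,"ax": 0,"ay": 0,"az": 0,"claw": -1},
    {"tx": 0.1,"ty": 3,"tz": 0,"ax": 0,"ay": 0,"az": 0,"claw": -1},
    {"tx": 0.1,"ty": 3,"tz": 0,"ax": 0,"ay": 0,"az": 0,"claw": -1},
    {"tx": 0.1,"ty": 3,"tz": 0,"ax": 0,"ay": 0,"az": 0,"claw": -1},
    {"tx": 0.1,"ty": 3,"tz": 0,"ax": 0,"ay": 0,"az": 0,"claw": -1},
    {"tx": 0.1,"ty": 3,"tz": 0,"ax": 0,"ay": 0,"az": 0,"claw": -1},
    {"tx": 0.1,"ty": 3,"tz": 0,"ax": 0,"ay": 0,"az": 0,"claw": -1},
    {"tx": 0,"ty": 3,"tz": 0,"ax": 0,"ay": 0,"az": 0,"claw": -1},
    {"tx": 0,"ty": 1.8,"tz": 0,"ax": 0,"ay": 0,"az": 0,"claw": -1},
    {"tx": 0,"ty": 0,"tz": 0,"ax": 0,"ay": 0,"az": 0,"claw": -1},
    {"tx": 0,"ty": 0,"tz": 0,"ax": 0,"ay": 0,"az": 0,"claw": -1}
  ]
}}

```text
time_s: 32.35
tcp_pos: [0.4699, 0.1468, 0.1623]
eef_rot: [180.0, -0.0, -91.9]
contact_force: [0.7, -0.4, -1.4]
gripper_width: 0.0193
```

```bash
python3 chk.py; python3 - <<'E'
from h import *
q=lambda a,p:np.percentile(a,p).round(1) if len(a) else None
S=sta(cap('scene'));A=S[(S[:,2]>59.5)&(S[:,2]<65)&(S[:,0]>-30)&(S[:,0]<60)&(S[:,1]>40)&(S[:,1]<98)]; print('lid',len(A),q(A[:,1],99),q(A[:,0],99))
E
```

```text
[0.4699633  0.14671251 0.16231799] [180.    -0.   -91.91] [-63.42803397  92.70790975] 0.055117989018707916 [-0.0837981   0.20618888 -0.68745522] 0.019639539025711476
47 [ 0.0092 -0.0063 -0.1011]
67 [ 0.006   0.0034 -0.0577]
39 [ 0.0039  0.008  -0.0274]
lid 455 90.2 59.0
```

>>> {"name": "step_arm", "arguments": {
  "increments": [
    {"tx": 0,"ty": 1,"tz": 0,"ax": 0,"ay": 0,"az": 0,"claw": -1},
    {"tx": 3,"ty": -0.1,"tz": 0,"ax": 0,"ay": 0,"az": 0,"claw": -1},
    {"tx": 3,"ty": -0.1,"tz": 0,"ax": 0,"ay": 0,"az": 0,"claw": -1},
    {"tx": 3,"ty": -0.1,"tz": 0,"ax": 0,"ay": 0,"az": 0,"claw": -1},
    {"tx": 3,"ty": -0.1,"tz": 0,"ax": 0,"ay": 0,"az": 0,"claw": -1},
    {"tx": 3,"ty": -0.1,"tz": 0,"ax": 0,"ay": 0,"az": 0,"claw": -1},
    {"tx": 3,"ty": -0.1,"tz": 0,"ax": 0,"ay": 0,"az": 0,"claw": -1},
    {"tx": 3,"ty": -0.1,"tz": 0,"ax": 0,"ay": 0,"az": 0,"claw": -1},
    {"tx": 3,"ty": -0.1,"tz": 0,"ax": 0,"ay": 0,"az": 0,"claw": -1},
    {"tx": 3,"ty": -0.1,"tz": 0,"ax": 0,"ay": 0,"az": 0,"claw": -1},
    {"tx": 3,"ty": -0.1,"tz": 0,"ax": 0,"ay": 0,"az": 0,"claw": -1},
    {"tx": 3,"ty": -0.1,"tz": 0,"ax": 0,"ay": 0,"az": 0,"claw": -1}
  ]
}}

```text
time_s: 33.65
tcp_pos: [0.5033, 0.1466, 0.1623]
eef_rot: [-180.0, -0.0, -91.9]
contact_force: [-1.7, 1.7, -1.8]
gripper_width: 0.019
```

>>> {"name": "step_arm", "arguments": {
  "increments": [
    {"tx": 3,"ty": -0.1,"tz": 0,"ax": 0,"ay": 0,"az": 0,"claw": -1},
    {"tx": 3,"ty": -0.1,"tz": 0,"ax": 0,"ay": 0,"az": 0,"claw": -1},
    {"tx": 3,"ty": -0.1,"tz": 0,"ax": 0,"ay": 0,"az": 0,"claw": -1},
    {"tx": 3,"ty": -0.1,"tz": 0,"ax": 0,"ay": 0,"az": 0,"claw": -1},
    {"tx": 3,"ty": -0.1,"tz": 0,"ax": 0,"ay": 0,"az": 0,"claw": -1},
    {"tx": 3,"ty": -0.1,"tz": 0,"ax": 0,"ay": 0,"az": 0,"claw": -1},
    {"tx": 3,"ty": -0.1,"tz": 0,"ax": 0,"ay": 0,"az": 0,"claw": -1},
    {"tx": 3,"ty": -0.1,"tz": 0,"ax": 0,"ay": 0,"az": 0,"claw": -1},
    {"tx": 3,"ty": -0.1,"tz": 0,"ax": 0,"ay": 0,"az": 0,"claw": -1},
    {"tx": 3,"ty": -0.1,"tz": 0,"ax": 0,"ay": 0,"az": 0,"claw": -1},
    {"tx": 3,"ty": -0.1,"tz": 0,"ax": 0,"ay": 0,"az": 0,"claw": -1},
    {"tx": 3,"ty": -0.1,"tz": 0,"ax": 0,"ay": 0,"az": 0,"claw": -1}
  ]
}}

```text
time_s: 34.85
tcp_pos: [0.5392, 0.1454, 0.1624]
eef_rot: [180.0, -0.0, -91.9]
contact_force: [-1.6, 1.0, -0.1]
gripper_width: 0.019
```

```bash
python3 chk.py
```

```text
[0.53964906 0.14545137 0.16234127] [-1.7999e+02 -1.0000e-02 -9.1910e+01] [ 6.26028735 93.81872319] 0.0551412670957855 [-0.89173807  0.46086811 -0.31522357] 0.01934750756640098
63 [ 0.008  -0.0071 -0.1009]
63 [ 0.0057  0.0035 -0.0581]
40 [ 0.0033  0.0083 -0.0278]
```

>>> {"name": "step_arm", "arguments": {
  "increments": [
    {"tx": 3,"ty": -0.1,"tz": 0,"ax": 0,"ay": 0,"az": 0,"claw": -1},
    {"tx": 3,"ty": -0.1,"tz": 0,"ax": 0,"ay": 0,"az": 0,"claw": -1},
    {"tx": 3,"ty": -0.1,"tz": 0,"ax": 0,"ay": 0,"az": 0,"claw": -1},
    {"tx": 3,"ty": -0.1,"tz": 0,"ax": 0,"ay": 0,"az": 0,"claw": -1},
    {"tx": 3,"ty": -0.1,"tz": 0,"ax": 0,"ay": 0,"az": 0,"claw": -1},
    {"tx": 3,"ty": -0.1,"tz": 0,"ax": 0,"ay": 0,"az": 0,"claw": -1},
    {"tx": 3,"ty": -0.1,"tz": 0,"ax": 0,"ay": 0,"az": 0,"claw": -1},
    {"tx": 3,"ty": -0.1,"tz": 0,"ax": 0,"ay": 0,"az": 0,"claw": -1},
    {"tx": 3,"ty": -0.1,"tz": 0,"ax": 0,"ay": 0,"az": 0,"claw": -1},
    {"tx": 3,"ty": -0.1,"tz": 0,"ax": 0,"ay": 0,"az": 0,"claw": -1},
    {"tx": 3,"ty": -0.1,"tz": 0,"ax": 0,"ay": 0,"az": 0,"claw": -1},
    {"tx": 3,"ty": -0.1,"tz": 0,"ax": 0,"ay": 0,"az": 0,"claw": -1}
  ]
}}

```text
time_s: 36.1
tcp_pos: [0.5753, 0.1443, 0.1624]
eef_rot: [-180.0, -0.0, -91.9]
contact_force: [-1.5, -0.7, -0.4]
gripper_width: 0.0193
```

>>> {"name": "step_arm", "arguments": {
  "increments": [
    {"tx": 3,"ty": -0.1,"tz": 0,"ax": 0,"ay": 0,"az": 0,"claw": -1},
    {"tx": 3,"ty": -0.1,"tz": 0,"ax": 0,"ay": 0,"az": 0,"claw": -1},
    {"tx": 2,"ty": 0,"tz": 0,"ax": 0,"ay": 0,"az": 0,"claw": -1},
    {"tx": 0,"ty": 0,"tz": 0,"ax": 0,"ay": 0,"az": 0,"claw": -1},
    {"tx": 0,"ty": 3,"tz": 10,"ax": 0,"ay": 0,"az": 0,"claw": -1},
    {"tx": 0,"ty": 0,"tz": 25,"ax": 0,"ay": 0,"az": 0,"claw": -1},
    {"tx": 0,"ty": 0,"tz": 25,"ax": 0,"ay": 0,"az": 0,"claw": -1},
    {"tx": 0,"ty": 0,"tz": 20,"ax": 0,"ay": 0,"az": 0,"claw": -1},
    {"tx": 0,"ty": 0,"tz": 0,"ax": 0,"ay": 0,"az": 0,"claw": -1},
    {"tx": 0,"ty": 0,"tz": 0,"ax": 0,"ay": 0,"az": 0,"claw": -1}
  ]
}}

```text
time_s: 37.1
tcp_pos: [0.5832, 0.1474, 0.2433]
eef_rot: [-179.9, 0.1, -91.9]
contact_force: [-0.4, 0.0, -1.6]
gripper_width: 0.0196
```

>>> {"name": "step_arm", "arguments": {
  "increments": [
    {"tx": 2.3,"ty": -45,"tz": 0,"ax": 0,"ay": 0,"az": 0,"claw": -1},
    {"tx": 2.3,"ty": -45,"tz": 0,"ax": 0,"ay": 0,"az": 0,"claw": -1},
    {"tx": 2.3,"ty": -45,"tz": 0,"ax": 0,"ay": 0,"az": 0,"claw": -1},
    {"tx": 2.3,"ty": -45,"tz": 0,"ax": 0,"ay": 0,"az": 0,"claw": -1},
    {"tx": 2.3,"ty": -45,"tz": 0,"ax": 0,"ay": 0,"az": 0,"claw": -1},
    {"tx": 2.3,"ty": -45,"tz": 0,"ax": 0,"ay": 0,"az": 0,"claw": -1},
    {"tx": 2.3,"ty": -45,"tz": 0,"ax": 0,"ay": 0,"az": 0,"claw": -1},
    {"tx": 2.3,"ty": -45,"tz": 0,"ax": 0,"ay": 0,"az": 0,"claw": -1},
    {"tx": 2.3,"ty": -45,"tz": 0,"ax": 0,"ay": 0,"az": 0,"claw": -1},
    {"tx": 2.3,"ty": -45,"tz": 0,"ax": 0,"ay": 0,"az": 0,"claw": -1},
    {"tx": 0,"ty": -20,"tz": 0,"ax": 0,"ay": 0,"az": 0,"claw": -1},
    {"tx": 0,"ty": 0,"tz": 0,"ax": 0,"ay": 0,"az": 0,"claw": -1}
  ]
}}

```text
time_s: 38.3
tcp_pos: [0.6051, -0.3255, 0.2405]
eef_rot: [179.9, 0.0, -92.1]
contact_force: [-0.2, -0.3, -1.7]
gripper_width: 0.0192
```

```bash
python3 - <<'E'
import h,runpy
E
python3 chk.py
```

```text
[ 0.60528559 -0.32387762  0.24080373] [ 1.7988e+02  4.0000e-02 -9.2050e+01] [  87.82882068 -373.00504527] 0.13360372874110193 [-0.11472004 -0.31498571 -0.44576127] 0.01932640971994048
13 [-0.0008 -0.0014 -0.0921]
58 [ 0.0016  0.0021 -0.0567]
34 [ 0.0013  0.0055 -0.0266]
```

>>> {"name": "step_arm", "arguments": {
  "increments": [
    {"tx": 1.3,"ty": -16,"tz": 0,"ax": 0,"ay": 0,"az": 0,"claw": -1},
    {"tx": 1.3,"ty": -16.2,"tz": -10,"ax": 0,"ay": 0,"az": 0,"claw": -1},
    {"tx": 0,"ty": 0,"tz": -10,"ax": 0,"ay": 0,"az": 0,"claw": -1},
    {"tx": 0,"ty": 0,"tz": 0,"ax": 0,"ay": 0,"az": 0,"claw": -1},
    {"tx": 0,"ty": 0,"tz": 0,"ax": 0,"ay": 0,"az": 0,"claw": -1},
    {"tx": 0,"ty": 0,"tz": 0,"ax": 0,"ay": 0,"az": 0,"claw": -1}
  ]
}}

```text
time_s: 38.95
tcp_pos: [0.6089, -0.3548, 0.2227]
eef_rot: [-180.0, -0.0, -91.9]
contact_force: [-0.5, 0.8, -0.0]
gripper_width: 0.0189
```

```bash
python3 chk.py
```

```text
[ 0.60892806 -0.35479324  0.2229209 ] [-1.7996e+02 -2.0000e-02 -9.1870e+01] [  92.52116485 -403.7788172 ] 0.1157208952471785 [-0.12621619  0.56624469 -0.51652304] 0.01910374076661626
13 [-0.0002  0.0005 -0.0926]
57 [ 0.0016  0.0042 -0.057 ]
38 [ 0.0036  0.0071 -0.0268]
```

>>> {"name": "step_arm", "arguments": {
  "increments": [
    {"tx": -1,"ty": -1.2,"tz": -10,"ax": 0,"ay": 0,"az": 0,"claw": -1},
    {"tx": 0,"ty": 0,"tz": -20,"ax": 0,"ay": 0,"az": 0,"claw": -1},
    {"tx": 0,"ty": 0,"tz": -20,"ax": 0,"ay": 0,"az": 0,"claw": -1},
    {"tx": 0,"ty": 0,"tz": -20,"ax": 0,"ay": 0,"az": 0,"claw": -1},
    {"tx": 0,"ty": 0,"tz": -20,"ax": 0,"ay": 0,"az": 0,"claw": -1},
    {"tx": 0,"ty": 0,"tz": -10,"ax": 0,"ay": 0,"az": 0,"claw": -1},
    {"tx": 0,"ty": 0,"tz": 0,"ax": 0,"ay": 0,"az": 0,"claw": -1},
    {"tx": 0,"ty": 0,"tz": 0,"ax": 0,"ay": 0,"az": 0,"claw": -1}
  ]
}}

```text
time_s: 39.8
tcp_pos: [0.6079, -0.3565, 0.1229]
eef_rot: [-180.0, -0.0, -91.9]
contact_force: [0.5, -0.2, -0.1]
gripper_width: 0.019
```

>>> {"name": "step_arm", "arguments": {
  "increments": [
    {"tx": 0,"ty": 0,"tz": -3,"ax": 0,"ay": 0,"az": 0,"claw": -1},
    {"tx": 0,"ty": 0,"tz": -2,"ax": 0,"ay": 0,"az": 0,"claw": -1},
    {"tx": 0,"ty": 0,"tz": 0,"ax": 0,"ay": 0,"az": 0,"claw": -1},
    {"tx": 0,"ty": 0,"tz": 0,"ax": 0,"ay": 0,"az": 0,"claw": -1}
  ]
}}

```text
time_s: 40.2
tcp_pos: [0.6077, -0.3564, 0.1176]
eef_rot: [-180.0, -0.0, -91.9]
contact_force: [0.2, -0.8, -1.8]
gripper_width: 0.0195
```

>>> {"name": "step_arm", "arguments": {
  "increments": [
    {"tx": 0,"ty": 0,"tz": -1,"ax": 0,"ay": 0,"az": 0,"claw": -1},
    {"tx": 0,"ty": 0,"tz": 0,"ax": 0,"ay": 0,"az": 0,"claw": -0.4},
    {"tx": 0,"ty": 0,"tz": 0,"ax": 0,"ay": 0,"az": 0,"claw": -0.2},
    {"tx": 0,"ty": 0,"tz": 0,"ax": 0,"ay": 0,"az": 0,"claw": 0},
    {"tx": 0,"ty": 0,"tz": 0,"ax": 0,"ay": 0,"az": 0,"claw": 0},
    {"tx": 0,"ty": 0,"tz": 20,"ax": 0,"ay": 0,"az": 0,"claw": 0},
    {"tx": 0,"ty": 0,"tz": 30,"ax": 0,"ay": 0,"az": 0,"claw": 0},
    {"tx": 0,"ty": 0,"tz": 40,"ax": 0,"ay": 0,"az": 0,"claw": -0.5},
    {"tx": 0,"ty": 0,"tz": 10,"ax": 0,"ay": 0,"az": 0,"claw": -1}
  ]
}}

```text
time_s: 41.1
tcp_pos: [0.6095, -0.3574, 0.2219]
eef_rot: [-179.6, -0.2, -91.9]
contact_force: [-0.3, -0.1, 0.6]
gripper_width: 0.033
```

>>> {"name": "step_arm", "arguments": {
  "increments": [
    {"tx": -28,"ty": 28,"tz": 0,"ax": 0,"ay": 0,"az": 0,"claw": -1},
    {"tx": -28,"ty": 28,"tz": 0,"ax": 0,"ay": 0,"az": 0,"claw": -1},
    {"tx": -28,"ty": 28,"tz": 0,"ax": 0,"ay": 0,"az": 0,"claw": -1},
    {"tx": -28,"ty": 28,"tz": 0,"ax": 0,"ay": 0,"az": 0,"claw": -1},
    {"tx": 0,"ty": 0,"tz": 0,"ax": 0,"ay": 0,"az": 0,"claw": -1},
    {"tx": 0,"ty": 0,"tz": 0,"ax": 0,"ay": 0,"az": 0,"claw": -1},
    {"tx": 0,"ty": 0,"tz": 0,"ax": 0,"ay": 0,"az": 0,"claw": -1}
  ]
}}

```text
time_s: 41.8
tcp_pos: [0.4963, -0.2446, 0.2167]
eef_rot: [-179.9, -0.0, -91.9]
contact_force: [0.6, -0.4, 0.4]
gripper_width: 0.0005
```

```bash
python3 - <<'E'
from h import *
L=lambda n:{k:v for k,v in np.load(n).items()}
s=cap('scene'); np.savez('scene8.npz',**s); st=r.get_state(); print(st['tcp_pos'],st['gripper_width'],RS.T@(st['tcp_pos'][:2]-O)*1000)
P=cloud(s).reshape(-1,3)
B=P[(P[:,2]>.095)&(P[:,2]<.145)&(abs(P[:,0]-.61)<.045)&(abs(P[:,1]+.355)<.045)]; print('pen',len(B),np.median(B,0).round(4),B.min(0).round(4),B.max(0).round(4))
d=cv2.absdiff(s['image'],L('scene6.npz')['image']).max(2)[135:185,225:260]; print('pen img diff',d.mean(),d.max())
S=sta(s)
for y0 in(-240,-285,-297,-310): A=S[(S[:,2]>70)&(S[:,2]<90)&(abs(S[:,1]-y0)<6)&(abs(S[:,0])<60)]; print(y0,np.sort(A[:,0]).round(0),A[:,2].max() if len(A) else '')
print('tail y',np.sort(S[(S[:,2]>70)&(S[:,2]<90)&(abs(S[:,0]-10)<12)&(S[:,1]<-270)&(S[:,1]>-340)][:,1])[:5])
E
```

```text
[ 0.49631224 -0.24477008  0.21634979] 0.00043292909069284546 [ -23.77324062 -297.6513872 ]
pen 86 [ 0.6093 -0.3509  0.1212] [ 0.5957 -0.3647  0.095 ] [ 0.6164 -0.3459  0.1403]
pen img diff 10.6 83
-240 [-15. -14. -13. -12. -11.  -8.  -8.  -8.  -6.  -5.  -5.  -5.  -4.  25.
  25.  28.  29.  31.  32.  32.  33.  33.  34.  34.  35.  35.  36.  36.
  37.  37.  38.] 78.94305464882257
-285 [38. 40. 41. 42. 42. 43. 43. 43. 44. 44. 44. 45. 46. 48.] 88.32155919094863
-297 [43. 43. 43. 44. 45. 45. 46. 47. 47. 47. 47. 48. 49. 49.] 86.4294757332671
-310 [47. 49. 49. 49. 49.] 85.08495583533482
tail y []
```

```bash
python3 - <<'E'
from h import *
L=lambda n:{k:v for k,v in np.load(n).items()}
q=lambda a,p:np.percentile(a,p).round(1) if len(a) else None
for n in('scene0','scene6','scene7','top7','scene8'):
    S=sta(L(n+'.npz')); print(n,end=' ')
    for y0 in(-215,-240,-260,-297): A=S[(S[:,2]>70)&(S[:,2]<90)&(abs(S[:,1]-y0)<6)&(S[:,0]<60)&(S[:,0]>1)]; print(y0,len(A),q(A[:,0],[5,50,95]),end=' ')
    A=S[(S[:,2]>59.5)&(S[:,2]<66)&(abs(S[:,0])<90)&(S[:,1]>-80)&(S[:,1]<98)]; print('lid',len(A),q(A[:,1],[1,99]),q(A[:,0],[1,99]),q(A[:,2],50))
E
```

```text
scene0 -215 13 [19.5 26.7 30.2] -240 13 [27.1 32.1 36.1] -260 14 [30.1 37.  42.7] -297 9 [42.1 46.6 48.2] lid 0 None None None
scene6 -215 11 [ 9.8 15.1 17.8] -240 13 [ 8.6 14.4 19. ] -260 12 [ 8.  13.7 18.4] -297 9 [ 9.8 13.8 15.3] lid 1549 [-78.5  89.4] [-57.2  58.1] 61.3
scene7 -215 15 [ 8.4 14.8 18.2] -240 11 [ 8.  13.3 16.7] -260 12 [10.9 14.3 18.5] -297 11 [12.3 14.8 15.8] lid 1575 [-78.2  89.6] [-57.4  58.4] 61.3
top7 -215 0 None -240 0 None -260 0 None -297 0 None lid 2557 [-78.4  87.3] [-58.1  57.8] 62.7
scene8 -215 14 [20.1 27.  30.2] -240 18 [25.5 33.8 37.5] -260 16 [31.1 37.3 41.5] -297 14 [42.7 46.4 48.9] lid 1065 [-78.2  85.7] [-17.1  89.3] 61.4
```

```bash
python3 - <<'E'
from h import *
L=lambda n:{k:v for k,v in np.load(n).items()}
s=L('scene8.npz'); c=cap('top'); np.savez('top8.npz',**c); s2=cap('scene')
s7=L('scene7.npz'); d=cv2.absdiff(s['image'],s7['image']).max(2)
n,l,st,ce=cv2.connectedComponentsWithStats((cv2.GaussianBlur(d,(5,5),0)>25).astype(np.uint8)); print('changed blobs',[(x[:5].tolist(),ce[i].round(0).tolist()) for i,x in enumerate(st) if i and x[4]>40])
for n,q in(('scene',s),('scene2',s2),('top',c)):
    S=sta(q); m=(abs(S[:,0])<140)&(abs(S[:,1])<150)&(S[:,2]>20)&(S[:,2]<140); A=S[m]
    print(n,len(A)); H=np.histogram2d(A[:,1],A[:,0],bins=[np.arange(-150,151,20),np.arange(-140,141,20)])
    G=np.full((15,14),-1.)
    for i in range(15):
        for j in range(14):
            B=A[(A[:,1]>=-150+20*i)&(A[:,1]<-130+20*i)&(A[:,0]>=-140+20*j)&(A[:,0]<-120+20*j)]
            if len(B)>2: G[i,j]=np.median(B[:,2])
    np.set_printoptions(linewidth=200,suppress=True); print(G.round(0).astype(int))
E
```

```text
changed blobs [([199, 0, 17, 17, 174], [206.0, 8.0]), ([214, 0, 8, 15, 58], [217.0, 5.0]), ([195, 0, 104, 136, 7059], [252.0, 70.0]), ([443, 0, 45, 85, 2848], [464.0, 36.0]), ([515, 0, 37, 120, 2741], [529.0, 49.0]), ([296, 83, 14, 7, 70], [303.0, 87.0]), ([296, 94, 27, 11, 154], [313.0, 99.0]), ([425, 105, 13, 17, 96], [430.0, 114.0]), ([202, 126, 19, 8, 65], [212.0, 130.0]), ([264, 127, 191, 75, 4786], [350.0, 164.0]), ([511, 129, 11, 20, 72], [517.0, 137.0]), ([198, 136, 57, 62, 1577], [222.0, 168.0]), ([235, 139, 8, 14, 86], [239.0, 144.0]), ([249, 144, 26, 19, 321], [260.0, 152.0]), ([474, 151, 18, 14, 129], [482.0, 158.0]), ([277, 153, 15, 16, 145], [283.0, 160.0]), ([268, 165, 10, 9, 54], [272.0, 169.0]), ([474, 169, 9, 15, 56], [479.0, 177.0]), ([289, 192, 47, 79, 1835], [308.0, 238.0]), ([324, 200, 52, 55, 1303], [349.0, 227.0])]
scene 4027
[[-1 -1 -1 -1 -1 -1 77 79 77 -1 -1 -1 -1 -1]
 [-1 -1 -1 -1 -1 -1 70 76 76 -1 61 -1 -1 -1]
 [-1 -1 -1 51 52 53 65 59 63 61 61 61 -1 -1]
 [-1 -1 -1 52 45 52 57 61 61 61 61 61 -1 -1]
 [-1 -1 -1 53 42 61 61 61 62 61 61 61 62 -1]
 [-1 -1 -1 54
[... 1110 characters left out ...]
1 -1 -1 -1 -1]]
top 1617
[[-1 -1 -1 -1 -1 -1 -1 -1 -1 -1 -1 -1 -1 -1]
 [-1 -1 -1 -1 -1 -1 -1 -1 -1 -1 -1 -1 -1 -1]
 [-1 -1 -1 -1 -1 -1 -1 -1 -1 -1 -1 -1 -1 -1]
 [-1 -1 -1 -1 -1 -1 -1 -1 -1 -1 -1 -1 -1 -1]
 [-1 -1 -1 -1 -1 -1 -1 -1 -1 -1 -1 -1 -1 -1]
 [-1 -1 -1 -1 -1 -1 -1 -1 -1 -1 -1 -1 -1 -1]
 [-1 -1 -1 -1 -1 -1 -1 -1 -1 -1 -1 -1 -1 -1]
 [-1 -1 -1 56 55 -1 -1 63 63 63 -1 -1 -1 -1]
 [-1 -1 -1 52 55 -1 52 62 63 63 62 -1 -1 -1]
 [-1 -1 -1 53 55 52 53 -1 63 62 62 63 62 63]
 [-1 -1 -1 53 54 53 52 -1 61 62 63 63 63 63]
 [-1 -1 -1 53 54 53 54 53 53 61 62 63 -1 -1]
 [27 -1 -1 54 55 55 55 55 55 54 55 -1 -1 -1]
 [27 -1 -1 -1 -1 -1 -1 -1 -1 -1 -1 -1 -1 -1]
 [-1 -1 -1 -1 -1 -1 -1 -1 -1 -1 -1 -1 -1 -1]]
```

The pliers have sprung open and the lid has been swung aside (about 25° yaw), probably by a catch of the tip during the end pass. The pen is home. I measure the lid, reseat it and redo from there.

```bash
python3 - <<'E'
from h import *
L=lambda n:{k:v for k,v in np.load(n).items()}
s=L('scene8.npz'); c=L('top8.npz')
for n,q in(('scene',s),('top',c)):
    P=cloud(q).reshape(-1,3); S=sta(q)
    m=(S[:,2]>58)&(S[:,2]<66)&(S[:,0]>-70)&(S[:,0]<150)&(abs(S[:,1])<150)
    im=np.zeros((300,300),np.uint8); A=S[m]; 
    (cc,wh,an)=cv2.minAreaRect(A[:,:2].astype(np.float32)); print(n,'plate (sta mm)',np.round(cc,1),np.round(wh,1),round(an,1),len(A), A.min(0).round(0),A.max(0).round(0))
    m=(S[:,2]>86)&(S[:,2]<99)&(S[:,0]>-40)&(S[:,0]<110)&(abs(S[:,1])<80); A=S[m]
    if len(A)>5: (cc,wh,an)=cv2.minAreaRect(A[:,:2].astype(np.float32)); print('handle',np.round(cc,1),np.round(wh,1),round(an,1),len(A),np.median(A,0).round(1))
    m=(S[:,2]>70)&(S[:,2]<90)&(S[:,0]>-20)&(S[:,0]<70)&(S[:,1]<-85)&(S[:,1]>-165); A=S[m]; print('fins etc',len(A)); 
    if n=='scene':
        H,_,_=np.histogram2d(A[:,1],A[:,0],bins=[np.arange(-165,-80,8),np.arange(-20,71,6)]); print(H.astype(int))
    m=(S[:,2]>40)&(S[:,2]<57)&(abs(S[:,0])<47)&(abs(S[:,1])<78); A=S[m]; A=A[A[:,0]<0]; print('jar?',len(A),np.median(A,0).round(1),A.min(0).round(1),A.max(0).round(1)) if len(A) else 0
g=cv2.cvtColor(s['image'],6); m=(g<45).astype(np.uint8); m[:190]=0;m[270:]=0;m[:,:290]=0;m[:,400:]=0
n,l,st,ce=cv2.connectedComponentsWithStats(m); i=1+np.argmax(st[1:,4]); print(st[i],ce[i]); ct=np.argwhere(l==i)[:,::-1].astype(float)
# top-face ridge: rectangle of handle blob cast on z=.094
W=(plane(s,ct,.094)[:,:2]-O)@RS*1000; print('handle blob',cv2.minAreaRect(W.astype(np.float32)))
E
```

```text
scene plate (sta mm) [62.4 -9.2] [190.8 239.8] 10.4 2067 [ -53. -138.   58.] [150.  92.  66.]
handle [ 66.7 -11.2] [79.1 16. ] 62.3 149 [68.5 -8.3 92.7]
fins etc 215
[[2 4 5 1 4 8 5 0 0 0 0 0 0 0 0]
 [2 4 6 1 2 4 2 0 0 0 0 0 0 0 0]
 [1 4 1 0 0 1 3 4 0 0 0 0 0 0 0]
 [2 2 2 4 3 0 6 4 0 0 0 0 0 0 0]
 [3 2 2 8 4 5 4 4 2 0 0 0 0 0 0]
 [2 3 2 7 1 2 3 2 4 0 0 0 0 0 0]
 [2 2 2 6 0 1 6 6 7 1 0 0 0 0 0]
 [1 3 3 6 0 0 5 4 2 0 0 0 0 0 0]
 [0 0 5 6 0 0 0 0 0 0 0 0 0 0 0]
 [0 0 0 0 0 0 0 0 0 0 0 0 0 0 0]]
jar? 133 [-16.6  46.4  50.4] [-36.5  24.6  40. ] [-1.1 61.4 54.3]
top plate (sta mm) [42.4 45.4] [101.6 212.8] 89.7 840 [-64.  -5.  58.] [149.  97.  66.]
fins etc 0
jar? 131 [-18.2  43.7  52.7] [-36.4  28.4  47.2] [-2.2 59.5 56. ]
[290 191  18  16 158] [297.97468354 199.20886076]
handle blob ((61.661598205566406, -113.8734359741211), (65.56395721435547, 37.81019973754883), 77.3723373413086)
```

```bash
python3 - <<'E'
from h import *
S=[]
for i in range(3):
    s=cap('scene'); A=sta(s); A=A[(A[:,2]>84)&(A[:,2]<99)&(A[:,0]>20)&(A[:,0]<110)&(abs(A[:,1])<70)]; (cc,wh,an)=cv2.minAreaRect(A[:,:2].astype(np.float32)); print(np.round(cc,1),np.round(wh,1),round(an,1),len(A),np.percentile(A[:,2],95)); 
    vx,vy,x,y=cv2.fitLine(A[:,:2].astype(np.float32),cv2.DIST_L2,0,.01,.01).ravel(); print('line',np.degrees(np.arctan2(vy,vx))%180,x,y)
print(toworld((66.7,-11.2)), r.get_state()['tcp_pos'])
E
```

```text
[ 66.5 -11.5] [78.5 16.2] 62.5 153 95.17162264437609
line 62.815075 68.34431 -9.151814
[ 66.6 -11.2] [77.3 16.1] 62.4 156 95.00560596559853
line 62.866695 68.463524 -8.828509
[ 66.7 -11.1] [78.8 16.1] 62.1 156 95.27883358019595
line 62.769047 68.79236 -7.88627
[0.59648027 0.03843686] [ 0.49578128 -0.24468739  0.21588115]
```

>>> {"name": "step_arm", "arguments": {
  "increments": [
    {"tx": 12.6,"ty": 35.4,"tz": 0,"ax": 0,"ay": 0,"az": -3.45,"claw": 0.1},
    {"tx": 12.6,"ty": 35.4,"tz": 0,"ax": 0,"ay": 0,"az": -3.45,"claw": 0.1},
    {"tx": 12.6,"ty": 35.4,"tz": 0,"ax": 0,"ay": 0,"az": -3.45,"claw": 0.1},
    {"tx": 12.6,"ty": 35.4,"tz": 0,"ax": 0,"ay": 0,"az": -3.45,"claw": 0.1},
    {"tx": 12.6,"ty": 35.4,"tz": 0,"ax": 0,"ay": 0,"az": -3.45,"claw": 0.1},
    {"tx": 12.6,"ty": 35.4,"tz": 0,"ax": 0,"ay": 0,"az": -3.45,"claw": 0.1},
    {"tx": 12.6,"ty": 35.4,"tz": 0,"ax": 0,"ay": 0,"az": -3.45,"claw": 0.1},
    {"tx": 12.6,"ty": 35.4,"tz": 0,"ax": 0,"ay": 0,"az": -3.45,"claw": 0.1},
    {"tx": 0,"ty": 0,"tz": 0,"ax": 0,"ay": 0,"az": 0,"claw": 0.1},
    {"tx": 0,"ty": 0,"tz": 0,"ax": 0,"ay": 0,"az": 0,"claw": 0.1},
    {"tx": 0,"ty": 0,"tz": 0,"ax": 0,"ay": 0,"az": 0,"claw": 0.1}
  ]
}}

```text
time_s: 43.2
tcp_pos: [0.5961, 0.0383, 0.2161]
eef_rot: [180.0, -0.0, -119.5]
contact_force: [0.2, -0.7, 0.2]
gripper_width: 0.0485
```

```bash
python3 - <<'E'
from h import *
L=lambda n:{k:v for k,v in np.load(n).items()}
P=cloud(L('top0.npz')); 
for n,(u0,u1,v0,v1) in dict(c=(348,380,95,135),a=(168,195,118,145),b=(205,230,120,148)).items():
    A=P[v0:v1,u0:u1].reshape(-1,3); A=A[A[:,2]>.06]; print(n,A.min(0).round(3),A.max(0).round(3))
st=r.get_state(); print(st['tcp_pos'],st['eef_rot'])
A=sta(cap('scene')); A=A[(A[:,2]>84)&(A[:,2]<99)&(A[:,0]>20)&(A[:,0]<110)&(abs(A[:,1])<70)]; print(np.median(A,0))
E
```

```text
c [ 0.73  -0.191  0.06 ] [ 0.793 -0.124  0.174]
a [0.699 0.288 0.06 ] [0.752 0.343 0.155]
b [0.691 0.191 0.06 ] [0.744 0.245 0.154]
[0.59614981 0.03825669 0.21607741] [ 1.79973980e+02 -3.20421428e-02 -1.19510505e+02]
[69.3411667  -7.66902802 92.6249942 ]
```

Clear of the bottles. Descend, grip and lift.

>>> {"name": "step_arm", "arguments": {
  "increments": [
    {"tx": 0,"ty": 0,"tz": -30,"ax": 0,"ay": 0,"az": 0,"claw": 0.1},
    {"tx": 0,"ty": 0,"tz": -30,"ax": 0,"ay": 0,"az": 0,"claw": 0.1},
    {"tx": 0,"ty": 0,"tz": -30,"ax": 0,"ay": 0,"az": 0,"claw": 0.1},
    {"tx": 0,"ty": 0,"tz": -20,"ax": 0,"ay": 0,"az": 0,"claw": 0.1},
    {"tx": 0,"ty": 0,"tz": -12,"ax": 0,"ay": 0,"az": 0,"claw": 0.1},
    {"tx": 0,"ty": 0,"tz": -6,"ax": 0,"ay": 0,"az": 0,"claw": 0.1},
    {"tx": 0,"ty": 0,"tz": 0,"ax": 0,"ay": 0,"az": 0,"claw": 0.1},
    {"tx": 0,"ty": 0,"tz": 0,"ax": 0,"ay": 0,"az": 0,"claw": 0.1}
  ],
  "newtons": 15
}}

```text
time_s: 44.05
tcp_pos: [0.5971, 0.0388, 0.0894]
eef_rot: [-179.9, 0.1, -119.5]
contact_force: [0.8, 0.4, 0.7]
gripper_width: 0.0483
```

>>> {"name": "step_arm", "arguments": {
  "increments": [
    {"tx": 0,"ty": 0,"tz": 0,"ax": 0,"ay": 0,"az": 0,"claw": -0.3},
    {"tx": 0,"ty": 0,"tz": 0,"ax": 0,"ay": 0,"az": 0,"claw": -0.5},
    {"tx": 0,"ty": 0,"tz": 0,"ax": 0,"ay": 0,"az": 0,"claw": -0.6},
    {"tx": 0,"ty": 0,"tz": 0,"ax": 0,"ay": 0,"az": 0,"claw": -1},
    {"tx": 0,"ty": 0,"tz": 0,"ax": 0,"ay": 0,"az": 0,"claw": -1},
    {"tx": 0,"ty": 0,"tz": 0,"ax": 0,"ay": 0,"az": 0,"claw": -1}
  ]
}}

```text
time_s: 44.65
tcp_pos: [0.5964, 0.0389, 0.0885]
eef_rot: [-180.0, 0.0, -119.5]
contact_force: [0.4, -0.3, 1.9]
gripper_width: 0.0158
```

>>> {"name": "step_arm", "arguments": {
  "increments": [
    {"tx": 0,"ty": 0,"tz": 0,"ax": 0,"ay": 0,"az": 0,"claw": -1},
    {"tx": 0,"ty": 0,"tz": 0,"ax": 0,"ay": 0,"az": 0,"claw": -1},
    {"tx": 0,"ty": 0,"tz": 0,"ax": 0,"ay": 0,"az": 0,"claw": -1},
    {"tx": 0,"ty": 0,"tz": 5,"ax": 0,"ay": 0,"az": 0,"claw": -1},
    {"tx": 0,"ty": 0,"tz": 10,"ax": 0,"ay": 0,"az": 0,"claw": -1},
    {"tx": 0,"ty": 0,"tz": 15,"ax": 0,"ay": 0,"az": 0,"claw": -1},
    {"tx": 0,"ty": 0,"tz": 20,"ax": 0,"ay": 0,"az": 0,"claw": -1},
    {"tx": 0,"ty": 0,"tz": 20,"ax": 0,"ay": 0,"az": 0,"claw": -1},
    {"tx": 0,"ty": 0,"tz": 0,"ax": 0,"ay": 0,"az": 0,"claw": -1},
    {"tx": 0,"ty": 0,"tz": 0,"ax": 0,"ay": 0,"az": 0,"claw": -1}
  ],
  "newtons": 50
}}

```text
time_s: 45.65
tcp_pos: [0.596, 0.0389, 0.1584]
eef_rot: [180.0, 0.0, -119.5]
contact_force: [0.3, 0.3, -3.7]
gripper_width: 0.0153
```

>>> {"name": "step_arm", "arguments": {
  "increments": [
    {"tx": -8,"ty": 2,"tz": 5,"ax": 0,"ay": 0,"az": 3,"claw": -1},
    {"tx": -8,"ty": 2,"tz": 5,"ax": 0,"ay": 0,"az": 3,"claw": -1},
    {"tx": -8,"ty": 2,"tz": 0,"ax": 0,"ay": 0,"az": 4,"claw": -1},
    {"tx": -8,"ty": 2,"tz": 0,"ax": 0,"ay": 0,"az": 4,"claw": -1},
    {"tx": -8,"ty": 2,"tz": 0,"ax": 0,"ay": 0,"az": 4,"claw": -1},
    {"tx": -8,"ty": 1,"tz": 0,"ax": 0,"ay": 0,"az": 4,"claw": -1},
    {"tx": -7,"ty": 1,"tz": 0,"ax": 0,"ay": 0,"az": 3.5,"claw": -1},
    {"tx": -5.3,"ty": 0.8,"tz": 0,"ax": 0,"ay": 0,"az": 2.05,"claw": -1},
    {"tx": 0,"ty": 0,"tz": -15,"ax": 0,"ay": 0,"az": 0,"claw": -1},
    {"tx": 0,"ty": 0,"tz": -24,"ax": 0,"ay": 0,"az": 0,"claw": -1},
    {"tx": 0,"ty": 0,"tz": 0,"ax": 0,"ay": 0,"az": 0,"claw": -1},
    {"tx": 0,"ty": 0,"tz": 0,"ax": 0,"ay": 0,"az": 0,"claw": -1}
  ]
}}

```text
time_s: 46.85
tcp_pos: [0.5357, 0.0514, 0.1289]
eef_rot: [179.9, -0.1, -92.0]
contact_force: [0.8, 0.5, -2.8]
gripper_width: 0.0158
```

```bash
cat > lidchk.py <<'E'
from h import *
q=lambda a,p:np.percentile(a,p).round(1) if len(a) else None
def run():
    st=r.get_state(); T=st['tcp_pos']; z=(T[2]-.0345)*1000; print(T,st['eef_rot'].round(2),RS.T@(T[:2]-O)*1000,'underside',z)
    for n in('scene','top'):
        S=sta(cap(n))
        A=S[(abs(S[:,2]-z-8)<5)&(abs(S[:,0])<90)&(S[:,1]>20)&(S[:,1]<97)]; print(n,'lid',len(A),'y99',q(A[:,1],99),'x',q(A[:,0],[1,99]),q(A[:,2],50))
        m=(S[:,2]>z+18)&(S[:,2]<z+35)&(S[:,0]<40)&(S[:,0]>-25)&(S[:,1]<-90)&(S[:,1]>-170); A=S[m]
        for lo,hi in((-12,1),(1,7),(7,25)):
            B=A[(A[:,0]>lo)&(A[:,0]<hi)]; print('fin',lo,hi,len(B),q(B[:,0],50),q(B[:,1],[3,97]))
        c=S[(S[:,2]>49)&(S[:,2]<57)&(abs(S[:,0])<80)&(S[:,1]>93)&(S[:,1]<120)]; print('rim end',q(c[:,1],99.5))
run()
E
python3 lidchk.py
```

```text
[0.53570914 0.05138006 0.12893942] [ 1.799e+02 -7.000e-02 -9.197e+01] [ 5.52364109 -0.3321727 ] underside 94.43941762404539
scene lid 914 y99 87.2 x [-51.   64.6] 101.5
fin -12 1 0 None None
fin 1 7 4 6.1 [-142.5 -118.1]
fin 7 25 22 10.9 [-144.4 -117.8]
rim end 101.4
top lid 421 y99 85.8 x [-50.8  20.6] 103.7
fin -12 1 0 None None
fin 1 7 11 6.7 [-142.  -110.5]
fin 7 25 35 8.5 [-143.3 -109.6]
rim end 100.8
```

>>> {"name": "step_arm", "arguments": {
  "increments": [
    {"tx": 0,"ty": 2.2,"tz": 0,"ax": 0,"ay": 0,"az": 0,"claw": -1},
    {"tx": 0,"ty": 0,"tz": -8,"ax": 0,"ay": 0,"az": 0,"claw": -1},
    {"tx": 0,"ty": 0,"tz": -8,"ax": 0,"ay": 0,"az": 0,"claw": -1},
    {"tx": 0,"ty": 0,"tz": -8,"ax": 0,"ay": 0,"az": 0,"claw": -1},
    {"tx": 0,"ty": 0,"tz": -6,"ax": 0,"ay": 0,"az": 0,"claw": -1},
    {"tx": 0,"ty": 0,"tz": -5,"ax": 0,"ay": 0,"az": 0,"claw": -1},
    {"tx": 0,"ty": 0,"tz": -3,"ax": 0,"ay": 0,"az": 0,"claw": -1},
    {"tx": 0,"ty": 0,"tz": -2,"ax": 0,"ay": 0,"az": 0,"claw": -1},
    {"tx": 0,"ty": 0,"tz": 0,"ax": 0,"ay": 0,"az": 0,"claw": -1},
    {"tx": 0,"ty": 0,"tz": 0,"ax": 0,"ay": 0,"az": 0,"claw": -1}
  ]
}}

```text
time_s: 47.95
tcp_pos: [0.5363, 0.0539, 0.0896]
eef_rot: [-180.0, 0.0, -92.0]
contact_force: [-0.4, 0.2, -3.2]
gripper_width: 0.0155
```

```bash
python3 lidchk.py; python3 -c "
from plant import r; print(r.get_state()['contact_force'])"
```

```text
[0.53627015 0.05393327 0.08955399] [-1.7998e+02  1.0000e-02 -9.1960e+01] [5.99745137 2.23864012] underside 55.053986513370404
scene lid 918 y99 90.3 x [-51.2  65.3] 62.1
fin -12 1 49 -3.8 [-166.9 -111.7]
fin 1 7 10 4.8 [-167.6 -116.4]
fin 7 25 73 13.3 [-167. -110.]
rim end 101.7
top lid 399 y99 88.0 x [-51.3  13.5] 63.9
fin -12 1 120 -5.7 [-167.3 -102. ]
fin 1 7 25 6.5 [-168.3 -107.3]
fin 7 25 131 16.4 [-168.2 -107.9]
rim end 100.5
[-0.11459631 -0.25654419 -4.24240015]
```

>>> {"name": "step_arm", "arguments": {
  "increments": [
    {"tx": 0,"ty": 0,"tz": -1,"ax": 0,"ay": 0,"az": 0,"claw": -1},
    {"tx": 0,"ty": 0,"tz": -1,"ax": 0,"ay": 0,"az": 0,"claw": -1},
    {"tx": 0,"ty": 0,"tz": -0.5,"ax": 0,"ay": 0,"az": 0,"claw": -1},
    {"tx": 0,"ty": 0,"tz": 0,"ax": 0,"ay": 0,"az": 0,"claw": -0.5},
    {"tx": 0,"ty": 0,"tz": 0,"ax": 0,"ay": 0,"az": 0,"claw": -0.2},
    {"tx": 0,"ty": 0,"tz": 0,"ax": 0,"ay": 0,"az": 0,"claw": -0.1},
    {"tx": 0,"ty": 0,"tz": 0,"ax": 0,"ay": 0,"az": 0,"claw": -0.1},
    {"tx": 0,"ty": 0,"tz": 20,"ax": 0,"ay": 0,"az": 0,"claw": -0.1},
    {"tx": 0,"ty": 0,"tz": 30,"ax": 0,"ay": 0,"az": 0,"claw": -0.1},
    {"tx": 0,"ty": 0,"tz": 30,"ax": 0,"ay": 0,"az": 0,"claw": 1}
  ]
}}

```text
time_s: 49.05
tcp_pos: [0.5358, 0.0537, 0.1673]
eef_rot: [179.9, -0.0, -92.0]
contact_force: [0.7, -0.4, 0.0]
gripper_width: 0.043
```

>>> {"name": "step_arm", "arguments": {
  "increments": [
    {"tx": -1.7,"ty": -30,"tz": 0,"ax": 0,"ay": 0,"az": 0,"claw": 1},
    {"tx": -1.7,"ty": -30,"tz": 0,"ax": 0,"ay": 0,"az": 0,"claw": 1},
    {"tx": -1.7,"ty": -30,"tz": 0,"ax": 0,"ay": 0,"az": 0,"claw": 1},
    {"tx": -1.7,"ty": -30,"tz": 0,"ax": 0,"ay": 0,"az": 0,"claw": 1},
    {"tx": -1.7,"ty": -30,"tz": 0,"ax": 0,"ay": 0,"az": 0,"claw": 1},
    {"tx": -1.7,"ty": -30,"tz": 0,"ax": 0,"ay": 0,"az": 0,"claw": 1},
    {"tx": -1.7,"ty": -30,"tz": 0,"ax": 0,"ay": 0,"az": 0,"claw": 1},
    {"tx": -1.7,"ty": -34,"tz": 0,"ax": 0,"ay": 0,"az": 0,"claw": 1},
    {"tx": 0,"ty": 0,"tz": 0,"ax": 0,"ay": 0,"az": 0,"claw": 1},
    {"tx": 0,"ty": 0,"tz": 0,"ax": 0,"ay": 0,"az": 0,"claw": 1},
    {"tx": 0,"ty": 0,"tz": 0,"ax": 0,"ay": 0,"az": 0,"claw": 1}
  ]
}}

```text
time_s: 50.15
tcp_pos: [0.5225, -0.1898, 0.1667]
eef_rot: [180.0, 0.0, -92.0]
contact_force: [-0.6, -1.0, -0.6]
gripper_width: 0.0876
```

```bash
python3 - <<'E'
from h import *
q=lambda a,p:np.percentile(a,p).round(1) if len(a) else None
st=r.get_state(); print(st['tcp_pos'],st['eef_rot'],'want',toworld((0,-243)))
S=sta(cap('scene'))
A=S[(S[:,2]>58)&(S[:,2]<66)&(abs(S[:,0])<90)&(S[:,1]>-30)&(S[:,1]<98)]; print('lid',len(A),q(A[:,1],99),q(A[:,0],[1,99]),q(A[:,2],50))
for y0 in(-240,-297): A=S[(S[:,2]>70)&(S[:,2]<90)&(abs(S[:,1]-y0)<6)&(abs(S[:,0])<60)]; print(y0,np.sort(A[:,0]).round(0))
E
```

```text
[ 0.52246763 -0.18980183  0.16674222] [ 1.79988763e+02  4.44574090e-03 -9.19634481e+01] want [ 0.52193135 -0.19095928]
lid 1314 89.6 [-50.8  65.2] 61.2
-240 [-16. -13. -12. -11.  -9.  -9.  -7.  -5.  -5.  -5.  -4.  -3.  25.  26.
  27.  28.  30.  30.  30.  33.  34.  35.  37.  37.  37.  38.]
-297 [40. 44. 46. 46. 47. 47. 47. 47. 47. 48. 49. 49.]
```

>>> {"name": "step_arm", "arguments": {
  "increments": [
    {"tx": -0.5,"ty": -1.2,"tz": -20,"ax": 0,"ay": 0,"az": 0,"claw": 1},
    {"tx": 0,"ty": 0,"tz": -20,"ax": 0,"ay": 0,"az": 0,"claw": 1},
    {"tx": 0,"ty": 0,"tz": -20,"ax": 0,"ay": 0,"az": 0,"claw": 1},
    {"tx": 0,"ty": 0,"tz": -20,"ax": 0,"ay": 0,"az": 0,"claw": 1},
    {"tx": 0,"ty": 0,"tz": -16,"ax": 0,"ay": 0,"az": 0,"claw": 1},
    {"tx": 0,"ty": 0,"tz": 0,"ax": 0,"ay": 0,"az": 0,"claw": 1},
    {"tx": 0,"ty": 0,"tz": 0,"ax": 0,"ay": 0,"az": 0,"claw": 1}
  ]
}}

```text
time_s: 50.9
tcp_pos: [0.5223, -0.1908, 0.0711]
eef_rot: [180.0, -0.0, -91.9]
contact_force: [-0.5, -0.3, -0.8]
gripper_width: 0.0879
```

>>> {"name": "step_arm", "arguments": {
  "increments": [
    {"tx": 0,"ty": 0,"tz": 0,"ax": 0,"ay": 0,"az": 0,"claw": 0.4},
    {"tx": 0,"ty": 0,"tz": 0,"ax": 0,"ay": 0,"az": 0,"claw": 0.2},
    {"tx": 0,"ty": 0,"tz": 0,"ax": 0,"ay": 0,"az": 0,"claw": 0},
    {"tx": 0,"ty": 0,"tz": 0,"ax": 0,"ay": 0,"az": 0,"claw": -0.2},
    {"tx": 0,"ty": 0,"tz": 0,"ax": 0,"ay": 0,"az": 0,"claw": -0.3},
    {"tx": 0,"ty": 0,"tz": 0,"ax": 0,"ay": 0,"az": 0,"claw": -0.5},
    {"tx": 0,"ty": 0,"tz": 0,"ax": 0,"ay": 0,"az": 0,"claw": -0.5},
    {"tx": 0,"ty": 0,"tz": 0,"ax": 0,"ay": 0,"az": 0,"claw": -0.5},
    {"tx": 0,"ty": 0,"tz": 0,"ax": 0,"ay": 0,"az": 0,"claw": -0.5},
    {"tx": 0,"ty": 0,"tz": 0,"ax": 0,"ay": 0,"az": 0,"claw": -0.5},
    {"tx": 0,"ty": 0,"tz": 0,"ax": 0,"ay": 0,"az": 0,"claw": -0.5}
  ],
  "newtons": 50
}}

```text
time_s: 52.0
tcp_pos: [0.5215, -0.1914, 0.0714]
eef_rot: [180.0, 0.0, -92.0]
contact_force: [-1.6, -0.2, 5.6]
gripper_width: 0.0328
```

>>> {"name": "step_arm", "arguments": {
  "increments": [
    {"tx": 0,"ty": 0,"tz": 0,"ax": 0,"ay": 0,"az": 0,"claw": 0.2},
    {"tx": 0,"ty": 0,"tz": 0,"ax": 0,"ay": 0,"az": 0,"claw": 0.5},
    {"tx": 0,"ty": 0,"tz": 0,"ax": 0,"ay": 0,"az": 0,"claw": 0.8},
    {"tx": 0,"ty": 0,"tz": 0,"ax": 0,"ay": 0,"az": 0,"claw": 0.8},
    {"tx": 0,"ty": 0,"tz": 20,"ax": 0,"ay": 0,"az": 0,"claw": 0.8},
    {"tx": 0,"ty": 0,"tz": 40,"ax": 0,"ay": 0,"az": 0,"claw": 0.5},
    {"tx": 0,"ty": 0,"tz": 40,"ax": 0,"ay": 0,"az": 0,"claw": 0.3},
    {"tx": 0,"ty": 0,"tz": 40,"ax": 0,"ay": 0,"az": 0,"claw": 0.1},
    {"tx": 0,"ty": 0,"tz": 0,"ax": 0,"ay": 0,"az": 0,"claw": 0.1},
    {"tx": 0,"ty": 0,"tz": 0,"ax": 0,"ay": 0,"az": 0,"claw": 0.1}
  ]
}}

```text
time_s: 53.0
tcp_pos: [0.5223, -0.1912, 0.2118]
eef_rot: [-179.9, 0.0, -92.0]
contact_force: [-1.0, 0.1, -0.1]
gripper_width: 0.0485
```

```bash
cat > lock.py <<'E'
from h import *
q=lambda a,p:np.percentile(a,p).round(1) if len(a) else None
st=r.get_state(); print(st['tcp_pos'],st['gripper_width'],st['contact_force'])
s=cap('scene'); S=sta(s); np.savez('scenelast.npz',**s)
A=S[(S[:,2]>58)&(S[:,2]<66)&(abs(S[:,0])<90)&(S[:,1]>-80)&(S[:,1]<98)]; print('lid',len(A),q(A[:,1],99),q(A[:,0],[1,99]),q(A[:,2],50))
for y0 in(-240,-297): A=S[(S[:,2]>70)&(S[:,2]<90)&(abs(S[:,1]-y0)<6)&(abs(S[:,0])<60)]; print(y0,np.sort(A[:,0]).round(0))
# lid edge vs rim edge at the +y end and both sides, by band
for xb in(-40,0,40):
    A=S[(abs(S[:,0]-xb)<12)&(S[:,1]>60)&(S[:,1]<115)]; print('end at x',xb,'lid',q(A[(A[:,2]>58.5)&(A[:,2]<66)][:,1],98),'rim',q(A[(A[:,2]>50)&(A[:,2]<57)][:,1],98))
for yb in(-60,0,60):
    A=S[(abs(S[:,1]-yb)<12)&(abs(S[:,0])<80)]; print('sides at y',yb,'lid',q(A[(A[:,2]>58.5)&(A[:,2]<66)][:,0],[2,98]),'case',q(A[(A[:,2]>50)&(A[:,2]<66)][:,0],[1,99]))
P=cloud(s).reshape(-1,3); B=P[(P[:,2]>.095)&(P[:,2]<.145)&(abs(P[:,0]-.61)<.045)&(abs(P[:,1]+.355)<.045)]; print('pen',len(B),np.median(B,0).round(4),B.min(0).round(4),B.max(0).round(4))
E
python3 lock.py
```

```text
[ 0.52231387 -0.19122089  0.21181278] 0.0484840155397204 [-1.02383479  0.11504497 -0.11430381]
lid 1762 89.3 [-57.3  58.9] 61.1
-240 [-14. -13. -12. -11. -11.  -6.  -5.  -5.  -5.  -5.  -4.  -3.   9.   9.
  12.  13.  13.  14.  15.  16.  16.  17.  18.  18.  18.  18.]
-297 [11. 11. 12. 13. 14. 14. 14. 15. 15. 15. 15. 16. 16. 16. 16.]
end at x -40 lid 90.0 rim 100.6
end at x 0 lid 89.6 rim 100.1
end at x 40 lid 90.9 rim 101.2
sides at y -60 lid [-55.5  58.1] case [-67.3  67.4]
sides at y 0 lid [-57.1  57.5] case [-65.5  67.4]
sides at y 60 lid [-55.8  58. ] case [-65.1  67.3]
pen 85 [ 0.6089 -0.3511  0.1212] [ 0.5968 -0.3635  0.095 ] [ 0.6162 -0.3443  0.1387]
```

Locked again, lid seated (equal margins to the rim). Fetch the pen again; this time I'll touch off the tip on the fixed case walls first.

>>> {"name": "step_arm", "arguments": {
  "increments": [
    {"tx": 14,"ty": -27.5,"tz": 0,"ax": 0,"ay": 0,"az": 0,"claw": 0.1},
    {"tx": 14,"ty": -27.5,"tz": 0,"ax": 0,"ay": 0,"az": 0,"claw": 0.1},
    {"tx": 14,"ty": -27.5,"tz": 0,"ax": 0,"ay": 0,"az": 0,"claw": 0.1},
    {"tx": 14,"ty": -27.5,"tz": 0,"ax": 0,"ay": 0,"az": 0,"claw": 0.1},
    {"tx": 14,"ty": -27.5,"tz": 0,"ax": 0,"ay": 0,"az": 0,"claw": 0.1},
    {"tx": 15.5,"ty": -27.5,"tz": 0,"ax": 0,"ay": 0,"az": 0,"claw": 0.1},
    {"tx": 0,"ty": 0,"tz": -30,"ax": 0,"ay": 0,"az": 0,"claw": 0.1},
    {"tx": 0,"ty": 0,"tz": 0,"ax": 0,"ay": 0,"az": 0,"claw": 0.1},
    {"tx": 0,"ty": 0,"tz": 0,"ax": 0,"ay": 0,"az": 0,"claw": 0.1},
    {"tx": 0,"ty": 0,"tz": 0,"ax": 0,"ay": 0,"az": 0,"claw": 0.1}
  ]
}}

```text
time_s: 54.05
tcp_pos: [0.6077, -0.356, 0.1816]
eef_rot: [-180.0, -0.0, -91.9]
contact_force: [-0.2, 0.0, 0.5]
gripper_width: 0.0485
```

>>> {"name": "step_arm", "arguments": {
  "increments": [
    {"tx": 0,"ty": 0,"tz": -20,"ax": 0,"ay": 0,"az": 0,"claw": 0.1},
    {"tx": 0,"ty": 0,"tz": -20,"ax": 0,"ay": 0,"az": 0,"claw": 0.1},
    {"tx": 0,"ty": 0,"tz": -15,"ax": 0,"ay": 0,"az": 0,"claw": 0.1},
    {"tx": 0,"ty": 0,"tz": -10,"ax": 0,"ay": 0,"az": 0,"claw": 0.1},
    {"tx": 0,"ty": 0,"tz": 0,"ax": 0,"ay": 0,"az": 0,"claw": 0.1},
    {"tx": 0,"ty": 0,"tz": 0,"ax": 0,"ay": 0,"az": 0,"claw": 0.1},
    {"tx": 0,"ty": 0,"tz": 0,"ax": 0,"ay": 0,"az": 0,"claw": -1},
    {"tx": 0,"ty": 0,"tz": 0,"ax": 0,"ay": 0,"az": 0,"claw": -1},
    {"tx": 0,"ty": 0,"tz": 0,"ax": 0,"ay": 0,"az": 0,"claw": -1},
    {"tx": 0,"ty": 0,"tz": 0,"ax": 0,"ay": 0,"az": 0,"claw": -1},
    {"tx": 0,"ty": 0,"tz": 0,"ax": 0,"ay": 0,"az": 0,"claw": -1},
    {"tx": 0,"ty": 0,"tz": 0,"ax": 0,"ay": 0,"az": 0,"claw": -1}
  ],
  "newtons": 45
}}

```text
time_s: 55.25
tcp_pos: [0.6076, -0.3564, 0.1162]
eef_rot: [-180.0, -0.0, -92.0]
contact_force: [-0.5, -0.2, 1.9]
gripper_width: 0.0193
```

>>> {"name": "step_arm", "arguments": {
  "increments": [
    {"tx": 0,"ty": 0,"tz": 15,"ax": 0,"ay": 0,"az": 0,"claw": -1},
    {"tx": 0,"ty": 0,"tz": 20,"ax": 0,"ay": 0,"az": 0,"claw": -1},
    {"tx": 0,"ty": 0,"tz": 25,"ax": 0,"ay": 0,"az": 0,"claw": -1},
    {"tx": 0,"ty": 0,"tz": 25,"ax": 0,"ay": 0,"az": 0,"claw": -1},
    {"tx": 0,"ty": 0,"tz": 25,"ax": 0,"ay": 0,"az": 0,"claw": -1},
    {"tx": 0,"ty": 0,"tz": 10,"ax": 0,"ay": 0,"az": 0,"claw": -1},
    {"tx": 0,"ty": 0,"tz": 0,"ax": 0,"ay": 0,"az": 0,"claw": -1},
    {"tx": 0,"ty": 0,"tz": 0,"ax": 0,"ay": 0,"az": 0,"claw": -1}
  ]
}}

```text
time_s: 56.05
tcp_pos: [0.6071, -0.356, 0.2349]
eef_rot: [179.9, 0.0, -92.0]
contact_force: [-0.1, 0.2, -0.9]
gripper_width: 0.0192
```

```bash
python3 chk.py; python3 lock.py | sed -n 2,4p
```

```text
[ 0.60682636 -0.35592199  0.23426425] [ 1.7988e+02  6.0000e-02 -9.1980e+01] [  90.4590846  -404.97843252] 0.12706425098030966 [-0.04283487  0.18714741 -2.12242908] 0.01896080101305604
14 [-0.0007 -0.0005 -0.093 ]
57 [ 0.0025  0.0042 -0.0571]
24 [ 0.0027  0.0083 -0.027 ]
lid 1761 89.2 [-57.3  59. ] 61.2
-240 [-15. -12. -12. -11. -11.  -9.  -9.  -8.  -8.  -6.  -6.  -5.   8.  10.
  11.  12.  13.  14.  15.  15.  15.  17.  17.  18.]
```

>>> {"name": "step_arm", "arguments": {
  "increments": [
    {"tx": -6.1,"ty": 44,"tz": 0,"ax": 0,"ay": 0,"az": 0,"claw": -1},
    {"tx": -6.1,"ty": 44,"tz": 0,"ax": 0,"ay": 0,"az": 0,"claw": -1},
    {"tx": -6.1,"ty": 44,"tz": 0,"ax": 0,"ay": 0,"az": 0,"claw": -1},
    {"tx": -6.1,"ty": 44,"tz": 0,"ax": 0,"ay": 0,"az": 0,"claw": -1},
    {"tx": -6.1,"ty": 44,"tz": 0,"ax": 0,"ay": 0,"az": 0,"claw": -1},
    {"tx": -6.1,"ty": 44,"tz": 0,"ax": 0,"ay": 0,"az": 0,"claw": -1},
    {"tx": -6.1,"ty": 44,"tz": 0,"ax": 0,"ay": 0,"az": 0,"claw": -1},
    {"tx": -6.1,"ty": 44,"tz": 0,"ax": 0,"ay": 0,"az": 0,"claw": -1},
    {"tx": -6.1,"ty": 44,"tz": 0,"ax": 0,"ay": 0,"az": 0,"claw": -1},
    {"tx": -6.1,"ty": 44,"tz": 0,"ax": 0,"ay": 0,"az": 0,"claw": -1},
    {"tx": -6.1,"ty": 44,"tz": 0,"ax": 0,"ay": 0,"az": 0,"claw": -1},
    {"tx": -6,"ty": 44,"tz": 0,"ax": 0,"ay": 0,"az": 0,"claw": -1}
  ]
}}

```text
time_s: 57.35
tcp_pos: [0.5334, 0.1732, 0.2349]
eef_rot: [179.9, -0.1, -92.0]
contact_force: [0.7, 0.2, -0.5]
gripper_width: 0.0193
```

>>> {"name": "step_arm", "arguments": {
  "increments": [
    {"tx": 0,"ty": 0,"tz": 0,"ax": 0,"ay": 0,"az": 0,"claw": -1},
    {"tx": 0,"ty": 0,"tz": 0,"ax": 0,"ay": 0,"az": 0,"claw": -1},
    {"tx": 0,"ty": 0,"tz": 0,"ax": 0,"ay": 0,"az": 0,"claw": -1}
  ]
}}

```text
time_s: 57.65
tcp_pos: [0.5341, 0.1711, 0.2351]
eef_rot: [179.9, -0.1, -92.0]
contact_force: [-0.1, -0.1, -0.7]
gripper_width: 0.0193
```

>>> {"name": "step_arm", "arguments": {
  "increments": [
    {"tx": 0,"ty": 0,"tz": -25,"ax": 0,"ay": 0,"az": 0,"claw": -1},
    {"tx": 0,"ty": 0,"tz": -25,"ax": 0,"ay": 0,"az": 0,"claw": -1},
    {"tx": 0,"ty": 0,"tz": -25,"ax": 0,"ay": 0,"az": 0,"claw": -1},
    {"tx": 0,"ty": 0,"tz": -13,"ax": 0,"ay": 0,"az": 0,"claw": -1},
    {"tx": 0,"ty": -5,"tz": 0,"ax": 0,"ay": 0,"az": 0,"claw": -1},
    {"tx": 0,"ty": -5,"tz": 0,"ax": 0,"ay": 0,"az": 0,"claw": -1},
    {"tx": 0,"ty": -2,"tz": 0,"ax": 0,"ay": 0,"az": 0,"claw": -1},
    {"tx": 0,"ty": 0,"tz": 0,"ax": 0,"ay": 0,"az": 0,"claw": -1},
    {"tx": 0,"ty": 0,"tz": 0,"ax": 0,"ay": 0,"az": 0,"claw": -1}
  ]
}}

```text
time_s: 58.55
tcp_pos: [0.5348, 0.1598, 0.1487]
eef_rot: [-179.9, 0.1, -92.0]
contact_force: [-0.3, -0.2, -0.9]
gripper_width: 0.0188
```

>>> {"name": "step_arm", "arguments": {
  "increments": [
    {"tx": 0,"ty": -0.5,"tz": 0,"ax": 0,"ay": 0,"az": 0,"claw": -1},
    {"tx": 0,"ty": -0.5,"tz": 0,"ax": 0,"ay": 0,"az": 0,"claw": -1},
    {"tx": 0,"ty": -0.5,"tz": 0,"ax": 0,"ay": 0,"az": 0,"claw": -1},
    {"tx": 0,"ty": 0,"tz": 0,"ax": 0,"ay": 0,"az": 0,"claw": -1},
    {"tx": 0,"ty": 0,"tz": 0,"ax": 0,"ay": 0,"az": 0,"claw": -1}
  ]
}}

```text
time_s: 59.05
tcp_pos: [0.5344, 0.1583, 0.1479]
eef_rot: [-180.0, 0.0, -92.0]
contact_force: [-0.4, 0.3, -1.1]
gripper_width: 0.0191
```

>>> {"name": "step_arm", "arguments": {
  "increments": [
    {"tx": 0,"ty": -0.5,"tz": 0,"ax": 0,"ay": 0,"az": 0,"claw": -1},
    {"tx": 0,"ty": 0,"tz": 0,"ax": 0,"ay": 0,"az": 0,"claw": -1},
    {"tx": 0,"ty": 0,"tz": 0,"ax": 0,"ay": 0,"az": 0,"claw": -1}
  ]
}}

```text
time_s: 59.35
tcp_pos: [0.5345, 0.1579, 0.1479]
eef_rot: [-180.0, 0.0, -92.0]
contact_force: [0.4, 2.1, -0.8]
gripper_width: 0.019
```

>>> {"name": "step_arm", "arguments": {
  "increments": [
    {"tx": 0,"ty": -0.5,"tz": 0,"ax": 0,"ay": 0,"az": 0,"claw": -1},
    {"tx": 0,"ty": 0,"tz": 0,"ax": 0,"ay": 0,"az": 0,"claw": -1},
    {"tx": 0,"ty": 0,"tz": 0,"ax": 0,"ay": 0,"az": 0,"claw": -1}
  ]
}}

```text
time_s: 59.65
tcp_pos: [0.5345, 0.1575, 0.1479]
eef_rot: [-180.0, 0.0, -92.0]
contact_force: [-1.1, 3.4, 0.5]
gripper_width: 0.0192
```

The end wall touches at TCP y 0.158, 2.7 mm further out than assumed, which explains the catch. Now the near wall.

>>> {"name": "step_arm", "arguments": {
  "increments": [
    {"tx": 0,"ty": 3,"tz": 0,"ax": 0,"ay": 0,"az": 0,"claw": -1},
    {"tx": 0,"ty": 0,"tz": 25,"ax": 0,"ay": 0,"az": 0,"claw": -1},
    {"tx": 0,"ty": 0,"tz": 30,"ax": 0,"ay": 0,"az": 0,"claw": -1},
    {"tx": 0,"ty": 0,"tz": 30,"ax": 0,"ay": 0,"az": 0,"claw": -1},
    {"tx": -15,"ty": -30,"tz": 0,"ax": 0,"ay": 0,"az": 0,"claw": -1},
    {"tx": -15,"ty": -30,"tz": 0,"ax": 0,"ay": 0,"az": 0,"claw": -1},
    {"tx": -15,"ty": -30,"tz": 0,"ax": 0,"ay": 0,"az": 0,"claw": -1},
    {"tx": -15,"ty": -30,"tz": 0,"ax": 0,"ay": 0,"az": 0,"claw": -1},
    {"tx": -15,"ty": -30,"tz": 0,"ax": 0,"ay": 0,"az": 0,"claw": -1},
    {"tx": -16.7,"ty": -25.7,"tz": 0,"ax": 0,"ay": 0,"az": 0,"claw": -1},
    {"tx": 0,"ty": 0,"tz": 0,"ax": 0,"ay": 0,"az": 0,"claw": -1},
    {"tx": 0,"ty": 0,"tz": 0,"ax": 0,"ay": 0,"az": 0,"claw": -1}
  ]
}}

```text
time_s: 60.85
tcp_pos: [0.4423, -0.0164, 0.2331]
eef_rot: [-180.0, -0.0, -92.0]
contact_force: [-0.3, -0.0, -0.3]
gripper_width: 0.0191
```

>>> {"name": "step_arm", "arguments": {
  "increments": [
    {"tx": 0,"ty": 0,"tz": -25,"ax": 0,"ay": 0,"az": 0,"claw": -1},
    {"tx": 0,"ty": 0,"tz": -30,"ax": 0,"ay": 0,"az": 0,"claw": -1},
    {"tx": 0,"ty": 0,"tz": -30,"ax": 0,"ay": 0,"az": 0,"claw": -1},
    {"tx": 3,"ty": 0,"tz": 0,"ax": 0,"ay": 0,"az": 0,"claw": -1},
    {"tx": 3,"ty": 0,"tz": 0,"ax": 0,"ay": 0,"az": 0,"claw": -1},
    {"tx": 0,"ty": 0,"tz": 0,"ax": 0,"ay": 0,"az": 0,"claw": -1},
    {"tx": 0,"ty": 0,"tz": 0,"ax": 0,"ay": 0,"az": 0,"claw": -1},
    {"tx": 0,"ty": 0,"tz": 0,"ax": 0,"ay": 0,"az": 0,"claw": -1}
  ]
}}

```text
time_s: 61.65
tcp_pos: [0.4492, -0.0153, 0.1488]
eef_rot: [-179.9, 0.0, -92.0]
contact_force: [1.0, -0.6, -1.0]
gripper_width: 0.0192
```

```bash
python3 -c "
from h import *
st=r.get_state();T=st['tcp_pos'];print(T,RS.T@(T[:2]-O)*1000,st['contact_force'],'contact x nominal',toworld((-71,-70)))"
```

```text
[ 0.44924346 -0.01531876  0.14884921] [-78.62238038 -69.93457429] [ 1.01549917 -0.64694973 -1.01989044] contact x nominal [ 0.4568592  -0.01564352]
```

>>> {"name": "step_arm", "arguments": {
  "increments": [
    {"tx": 1,"ty": 0,"tz": 0,"ax": 0,"ay": 0,"az": 0,"claw": -1},
    {"tx": 1,"ty": 0,"tz": 0,"ax": 0,"ay": 0,"az": 0,"claw": -1},
    {"tx": 1,"ty": 0,"tz": 0,"ax": 0,"ay": 0,"az": 0,"claw": -1},
    {"tx": 0.5,"ty": 0,"tz": 0,"ax": 0,"ay": 0,"az": 0,"claw": -1},
    {"tx": 0.5,"ty": 0,"tz": 0,"ax": 0,"ay": 0,"az": 0,"claw": -1},
    {"tx": 0,"ty": 0,"tz": 0,"ax": 0,"ay": 0,"az": 0,"claw": -1},
    {"tx": 0,"ty": 0,"tz": 0,"ax": 0,"ay": 0,"az": 0,"claw": -1}
  ]
}}

```text
time_s: 62.35
tcp_pos: [0.4527, -0.0155, 0.1478]
eef_rot: [180.0, -0.0, -92.0]
contact_force: [-0.5, 0.4, -0.9]
gripper_width: 0.0193
```

>>> {"name": "step_arm", "arguments": {
  "increments": [
    {"tx": 0.5,"ty": 0,"tz": 0,"ax": 0,"ay": 0,"az": 0,"claw": -1},
    {"tx": 0.5,"ty": 0,"tz": 0,"ax": 0,"ay": 0,"az": 0,"claw": -1},
    {"tx": 0,"ty": 0,"tz": 0,"ax": 0,"ay": 0,"az": 0,"claw": -1},
    {"tx": 0,"ty": 0,"tz": 0,"ax": 0,"ay": 0,"az": 0,"claw": -1}
  ]
}}

```text
time_s: 62.75
tcp_pos: [0.4537, -0.0155, 0.1478]
eef_rot: [180.0, -0.0, -92.0]
contact_force: [0.2, 0.2, -0.6]
gripper_width: 0.0194
```

>>> {"name": "step_arm", "arguments": {
  "increments": [
    {"tx": 0.5,"ty": 0,"tz": 0,"ax": 0,"ay": 0,"az": 0,"claw": -1},
    {"tx": 0,"ty": 0,"tz": 0,"ax": 0,"ay": 0,"az": 0,"claw": -1},
    {"tx": 0,"ty": 0,"tz": 0,"ax": 0,"ay": 0,"az": 0,"claw": -1}
  ]
}}

```text
time_s: 63.05
tcp_pos: [0.4542, -0.0155, 0.1478]
eef_rot: [180.0, -0.0, -92.0]
contact_force: [0.0, 0.1, -1.7]
gripper_width: 0.0192
```

>>> {"name": "step_arm", "arguments": {
  "increments": [
    {"tx": 0.5,"ty": 0,"tz": 0,"ax": 0,"ay": 0,"az": 0,"claw": -1},
    {"tx": 0,"ty": 0,"tz": 0,"ax": 0,"ay": 0,"az": 0,"claw": -1},
    {"tx": 0,"ty": 0,"tz": 0,"ax": 0,"ay": 0,"az": 0,"claw": -1}
  ]
}}

```text
time_s: 63.35
tcp_pos: [0.4547, -0.0155, 0.1478]
eef_rot: [180.0, -0.0, -92.0]
contact_force: [0.7, 0.4, -0.6]
gripper_width: 0.0191
```

>>> {"name": "step_arm", "arguments": {
  "increments": [
    {"tx": 0.5,"ty": 0,"tz": 0,"ax": 0,"ay": 0,"az": 0,"claw": -1},
    {"tx": 0.5,"ty": 0,"tz": 0,"ax": 0,"ay": 0,"az": 0,"claw": -1},
    {"tx": 0,"ty": 0,"tz": 0,"ax": 0,"ay": 0,"az": 0,"claw": -1},
    {"tx": 0,"ty": 0,"tz": 0,"ax": 0,"ay": 0,"az": 0,"claw": -1}
  ]
}}

```text
time_s: 63.75
tcp_pos: [0.4557, -0.0155, 0.1478]
eef_rot: [180.0, -0.0, -92.0]
contact_force: [-0.9, -0.1, -0.7]
gripper_width: 0.0191
```

>>> {"name": "step_arm", "arguments": {
  "increments": [
    {"tx": 0.5,"ty": 0,"tz": 0,"ax": 0,"ay": 0,"az": 0,"claw": -1},
    {"tx": 0,"ty": 0,"tz": 0,"ax": 0,"ay": 0,"az": 0,"claw": -1},
    {"tx": 0,"ty": 0,"tz": 0,"ax": 0,"ay": 0,"az": 0,"claw": -1}
  ]
}}

```text
time_s: 64.05
tcp_pos: [0.4562, -0.0155, 0.1478]
eef_rot: [180.0, 0.0, -92.0]
contact_force: [-0.4, 0.4, -1.2]
gripper_width: 0.0193
```

>>> {"name": "step_arm", "arguments": {
  "increments": [
    {"tx": 0.5,"ty": 0,"tz": 0,"ax": 0,"ay": 0,"az": 0,"claw": -1},
    {"tx": 0,"ty": 0,"tz": 0,"ax": 0,"ay": 0,"az": 0,"claw": -1},
    {"tx": 0,"ty": 0,"tz": 0,"ax": 0,"ay": 0,"az": 0,"claw": -1}
  ]
}}

```text
time_s: 64.35
tcp_pos: [0.4566, -0.0155, 0.1478]
eef_rot: [180.0, -0.0, -92.0]
contact_force: [-1.4, -0.5, -1.2]
gripper_width: 0.0191
```

>>> {"name": "step_arm", "arguments": {
  "increments": [
    {"tx": 0.5,"ty": 0,"tz": 0,"ax": 0,"ay": 0,"az": 0,"claw": -1},
    {"tx": 0,"ty": 0,"tz": 0,"ax": 0,"ay": 0,"az": 0,"claw": -1},
    {"tx": 0,"ty": 0,"tz": 0,"ax": 0,"ay": 0,"az": 0,"claw": -1}
  ]
}}

```text
time_s: 64.65
tcp_pos: [0.4568, -0.0156, 0.1477]
eef_rot: [180.0, -0.0, -92.0]
contact_force: [-1.9, 0.5, 0.5]
gripper_width: 0.0192
```

Near wall touches within 0.4 mm of nominal. Move to the seam start with both offsets applied.

>>> {"name": "step_arm", "arguments": {
  "increments": [
    {"tx": -3,"ty": 0,"tz": 0,"ax": 0,"ay": 0,"az": 0,"claw": -1},
    {"tx": 0,"ty": -6.6,"tz": 8,"ax": 0,"ay": 0,"az": 0,"claw": -1},
    {"tx": 0,"ty": 0,"tz": 6.8,"ax": 0,"ay": 0,"az": 0,"claw": -1},
    {"tx": 4,"ty": 0,"tz": 0,"ax": 0,"ay": 0,"az": 0,"claw": -1},
    {"tx": 4,"ty": 0,"tz": 0,"ax": 0,"ay": 0,"az": 0,"claw": -1},
    {"tx": 2.5,"ty": 0,"tz": 0,"ax": 0,"ay": 0,"az": 0,"claw": -1},
    {"tx": 0,"ty": 0,"tz": 0,"ax": 0,"ay": 0,"az": 0,"claw": -1},
    {"tx": 0,"ty": 0,"tz": 0,"ax": 0,"ay": 0,"az": 0,"claw": -1},
    {"tx": 0,"ty": 0,"tz": 0,"ax": 0,"ay": 0,"az": 0,"claw": -1}
  ]
}}

```text
time_s: 65.55
tcp_pos: [0.4646, -0.0221, 0.1625]
eef_rot: [180.0, -0.0, -92.0]
contact_force: [-0.5, -0.0, -0.0]
gripper_width: 0.0192
```

```bash
python3 chk.py; python3 lock.py | sed -n 2,4p
```

```text
[ 0.46458386 -0.02213275  0.16251938] [ 1.7998e+02 -1.0000e-02 -9.1960e+01] [-63.05899997 -76.2226226 ] 0.055319376327342476 [-0.06953008 -0.67787586 -0.32106935] 0.01927025241297483
54 [ 0.0107 -0.     -0.1011]
59 [ 0.0057  0.0039 -0.0554]
39 [ 0.0038  0.0076 -0.0269]
lid 1772 89.8 [-57.9  58.6] 61.1
-240 [-14. -14. -12. -11. -10.  -9.  -8.  -8.  -6.  -5.  -5.  -5.  -4.  10.
  10.  11.  11.  12.  13.  14.  14.  16.  17.  17.  18.]
  return _methods._mean(a, axis=axis, dtype=dtype,
  ret = um.true_divide(
Traceback (most recent call last):
  File "lock.py", line 12, in <module>
    P=cloud(s).reshape(-1,3); B=P[(P[:,2]>.095)&(P[:,2]<.145)&(abs(P[:,0]-.61)<.045)&(abs(P[:,1]+.355)<.045)]; print('pen',len(B),np.median(B,0).round(4),B.min(0).round(4),B.max(0).round(4))
                                                                                                                                                          ~~~~~^^^
ValueError: zero-size array to reduction operation minimum which has no identity
```

Still locked. Trace the near side.

>>> {"name": "step_arm", "arguments": {
  "increments": [
    {"tx": -0.2,"ty": 3,"tz": 0,"ax": 0,"ay": 0,"az": 0,"claw": -1},
    {"tx": 0.1,"ty": 3,"tz": 0,"ax": 0,"ay": 0,"az": 0,"claw": -1},
    {"tx": 0.1,"ty": 3,"tz": 0,"ax": 0,"ay": 0,"az": 0,"claw": -1},
    {"tx": 0.1,"ty": 3,"tz": 0,"ax": 0,"ay": 0,"az": 0,"claw": -1},
    {"tx": 0.1,"ty": 3,"tz": 0,"ax": 0,"ay": 0,"az": 0,"claw": -1},
    {"tx": 0.1,"ty": 3,"tz": 0,"ax": 0,"ay": 0,"az": 0,"claw": -1},
    {"tx": 0.1,"ty": 3,"tz": 0,"ax": 0,"ay": 0,"az": 0,"claw": -1},
    {"tx": 0.1,"ty": 3,"tz": 0,"ax": 0,"ay": 0,"az": 0,"claw": -1},
    {"tx": 0.1,"ty": 3,"tz": 0,"ax": 0,"ay": 0,"az": 0,"claw": -1},
    {"tx": 0.1,"ty": 3,"tz": 0,"ax": 0,"ay": 0,"az": 0,"claw": -1},
    {"tx": 0.1,"ty": 3,"tz": 0,"ax": 0,"ay": 0,"az": 0,"claw": -1},
    {"tx": 0.1,"ty": 3,"tz": 0,"ax": 0,"ay": 0,"az": 0,"claw": -1}
  ]
}}

```text
time_s: 66.85
tcp_pos: [0.4656, 0.0141, 0.1627]
eef_rot: [-180.0, -0.0, -92.0]
contact_force: [0.3, -0.3, -0.1]
gripper_width: 0.0193
```

>>> {"name": "step_arm", "arguments": {
  "increments": [
    {"tx": 0.1,"ty": 3,"tz": 0,"ax": 0,"ay": 0,"az": 0,"claw": -1},
    {"tx": 0.1,"ty": 3,"tz": 0,"ax": 0,"ay": 0,"az": 0,"claw": -1},
    {"tx": 0.1,"ty": 3,"tz": 0,"ax": 0,"ay": 0,"az": 0,"claw": -1},
    {"tx": 0.1,"ty": 3,"tz": 0,"ax": 0,"ay": 0,"az": 0,"claw": -1},
    {"tx": 0.1,"ty": 3,"tz": 0,"ax": 0,"ay": 0,"az": 0,"claw": -1},
    {"tx": 0.1,"ty": 3,"tz": 0,"ax": 0,"ay": 0,"az": 0,"claw": -1},
    {"tx": 0.1,"ty": 3,"tz": 0,"ax": 0,"ay": 0,"az": 0,"claw": -1},
    {"tx": 0.1,"ty": 3,"tz": 0,"ax": 0,"ay": 0,"az": 0,"claw": -1},
    {"tx": 0.1,"ty": 3,"tz": 0,"ax": 0,"ay": 0,"az": 0,"claw": -1},
    {"tx": 0.1,"ty": 3,"tz": 0,"ax": 0,"ay": 0,"az": 0,"claw": -1},
    {"tx": 0.1,"ty": 3,"tz": 0,"ax": 0,"ay": 0,"az": 0,"claw": -1},
    {"tx": 0.1,"ty": 3,"tz": 0,"ax": 0,"ay": 0,"az": 0,"claw": -1}
  ]
}}

```text
time_s: 68.05
tcp_pos: [0.4668, 0.0501, 0.1627]
eef_rot: [-180.0, 0.0, -92.0]
contact_force: [0.6, 0.4, -0.7]
gripper_width: 0.0193
```

```bash
sed -i '$d' lock.py; python3 chk.py; python3 lock.py | sed -n 2,4p
```

```text
[0.46690225 0.05040708 0.16267613] [-179.99    0.    -91.96] [-63.21029498  -3.64591124] 0.05547613006317635 [ 0.18320012  0.70669507 -0.63523564] 0.019258907069319636
72 [ 0.0106 -0.0011 -0.1014]
60 [ 0.0052  0.0031 -0.0574]
37 [ 0.0036  0.0074 -0.0271]
lid 1771 89.1 [-57.6  58.6] 61.1
-240 [-15. -14. -12. -11. -10. -10.  -8.  -7.  -6.  -6.  -5.  -5.  -4.   8.
   9.  11.  12.  12.  14.  16.  17.  17.  18.  19.]
```

>>> {"name": "step_arm", "arguments": {
  "increments": [
    {"tx": 0.1,"ty": 3,"tz": 0,"ax": 0,"ay": 0,"az": 0,"claw": -1},
    {"tx": 0.1,"ty": 3,"tz": 0,"ax": 0,"ay": 0,"az": 0,"claw": -1},
    {"tx": 0.1,"ty": 3,"tz": 0,"ax": 0,"ay": 0,"az": 0,"claw": -1},
    {"tx": 0.1,"ty": 3,"tz": 0,"ax": 0,"ay": 0,"az": 0,"claw": -1},
    {"tx": 0.1,"ty": 3,"tz": 0,"ax": 0,"ay": 0,"az": 0,"claw": -1},
    {"tx": 0.1,"ty": 3,"tz": 0,"ax": 0,"ay": 0,"az": 0,"claw": -1},
    {"tx": 0.1,"ty": 3,"tz": 0,"ax": 0,"ay": 0,"az": 0,"claw": -1},
    {"tx": 0.1,"ty": 3,"tz": 0,"ax": 0,"ay": 0,"az": 0,"claw": -1},
    {"tx": 0.1,"ty": 3,"tz": 0,"ax": 0,"ay": 0,"az": 0,"claw": -1},
    {"tx": 0.1,"ty": 3,"tz": 0,"ax": 0,"ay": 0,"az": 0,"claw": -1},
    {"tx": 0.1,"ty": 3,"tz": 0,"ax": 0,"ay": 0,"az": 0,"claw": -1},
    {"tx": 0.1,"ty": 3,"tz": 0,"ax": 0,"ay": 0,"az": 0,"claw": -1}
  ]
}}

```text
time_s: 69.35
tcp_pos: [0.468, 0.0861, 0.1627]
eef_rot: [180.0, -0.0, -92.0]
contact_force: [-0.1, -0.3, -0.1]
gripper_width: 0.0194
```

>>> {"name": "step_arm", "arguments": {
  "increments": [
    {"tx": 0.1,"ty": 3,"tz": 0,"ax": 0,"ay": 0,"az": 0,"claw": -1},
    {"tx": 0.1,"ty": 3,"tz": 0,"ax": 0,"ay": 0,"az": 0,"claw": -1},
    {"tx": 0.1,"ty": 3,"tz": 0,"ax": 0,"ay": 0,"az": 0,"claw": -1},
    {"tx": 0.1,"ty": 3,"tz": 0,"ax": 0,"ay": 0,"az": 0,"claw": -1},
    {"tx": 0.1,"ty": 3,"tz": 0,"ax": 0,"ay": 0,"az": 0,"claw": -1},
    {"tx": 0.1,"ty": 3,"tz": 0,"ax": 0,"ay": 0,"az": 0,"claw": -1},
    {"tx": 0.1,"ty": 3,"tz": 0,"ax": 0,"ay": 0,"az": 0,"claw": -1},
    {"tx": 0.1,"ty": 3,"tz": 0,"ax": 0,"ay": 0,"az": 0,"claw": -1},
    {"tx": 0.1,"ty": 3,"tz": 0,"ax": 0,"ay": 0,"az": 0,"claw": -1},
    {"tx": 0.1,"ty": 3,"tz": 0,"ax": 0,"ay": 0,"az": 0,"claw": -1},
    {"tx": 0.1,"ty": 3,"tz": 0,"ax": 0,"ay": 0,"az": 0,"claw": -1},
    {"tx": 0.1,"ty": 3,"tz": 0,"ax": 0,"ay": 0,"az": 0,"claw": -1}
  ]
}}

```text
time_s: 70.55
tcp_pos: [0.4692, 0.1222, 0.1627]
eef_rot: [-180.0, 0.0, -92.0]
contact_force: [-0.2, -0.4, -0.8]
gripper_width: 0.0191
```

>>> {"name": "step_arm", "arguments": {
  "increments": [
    {"tx": 0.1,"ty": 3,"tz": 0,"ax": 0,"ay": 0,"az": 0,"claw": -1},
    {"tx": 0.1,"ty": 3,"tz": 0,"ax": 0,"ay": 0,"az": 0,"claw": -1},
    {"tx": 0.1,"ty": 3,"tz": 0,"ax": 0,"ay": 0,"az": 0,"claw": -1},
    {"tx": 0.1,"ty": 3,"tz": 0,"ax": 0,"ay": 0,"az": 0,"claw": -1},
    {"tx": 0.1,"ty": 3,"tz": 0,"ax": 0,"ay": 0,"az": 0,"claw": -1},
    {"tx": 0.1,"ty": 3,"tz": 0,"ax": 0,"ay": 0,"az": 0,"claw": -1},
    {"tx": 0.1,"ty": 3,"tz": 0,"ax": 0,"ay": 0,"az": 0,"claw": -1},
    {"tx": 0.1,"ty": 3,"tz": 0,"ax": 0,"ay": 0,"az": 0,"claw": -1},
    {"tx": 0.1,"ty": 3,"tz": 0,"ax": 0,"ay": 0,"az": 0,"claw": -1},
    {"tx": 0,"ty": 1.5,"tz": 0,"ax": 0,"ay": 0,"az": 0,"claw": -1},
    {"tx": 0,"ty": 0,"tz": 0,"ax": 0,"ay": 0,"az": 0,"claw": -1},
    {"tx": 0,"ty": 0,"tz": 0,"ax": 0,"ay": 0,"az": 0,"claw": -1}
  ]
}}

```text
time_s: 71.75
tcp_pos: [0.4701, 0.1504, 0.1626]
eef_rot: [180.0, -0.0, -92.0]
contact_force: [0.7, 0.6, -0.4]
gripper_width: 0.0191
```

```bash
python3 chk.py; python3 lock.py | sed -n 2,7p
```

```text
[0.47005568 0.15031135 0.16263584] [180.    -0.   -91.96] [-63.45817162  96.30781152] 0.055435841566609675 [-0.68989444  0.16287204 -0.7295105 ] 0.018871746172100873
39 [ 0.0079 -0.0082 -0.1014]
64 [ 0.0069  0.0035 -0.0572]
36 [ 0.003   0.0081 -0.028 ]
lid 1757 89.5 [-57.6  58.7] 61.1
-240 [-14. -14. -12. -11. -10.  -9.  -6.  -5.  -5.  -5.  -4.   7.   8.   9.
  10.  11.  11.  12.  14.  14.  14.  16.  17.  17.  17.  18.]
-297 [10. 12. 12. 14. 15. 15. 16. 16.]
end at x -40 lid 90.1 rim 100.6
end at x 0 lid 88.6 rim 101.2
```

>>> {"name": "step_arm", "arguments": {
  "increments": [
    {"tx": 0,"ty": 0.5,"tz": 0,"ax": 0,"ay": 0,"az": 0,"claw": -1},
    {"tx": 0,"ty": 0,"tz": 0,"ax": 0,"ay": 0,"az": 0,"claw": -1},
    {"tx": 3,"ty": -0.1,"tz": 0,"ax": 0,"ay": 0,"az": 0,"claw": -1},
    {"tx": 3,"ty": -0.1,"tz": 0,"ax": 0,"ay": 0,"az": 0,"claw": -1},
    {"tx": 3,"ty": -0.1,"tz": 0,"ax": 0,"ay": 0,"az": 0,"claw": -1},
    {"tx": 3,"ty": -0.1,"tz": 0,"ax": 0,"ay": 0,"az": 0,"claw": -1}
  ]
}}

```text
time_s: 72.45
tcp_pos: [0.4825, 0.1504, 0.1626]
eef_rot: [-180.0, -0.0, -92.0]
contact_force: [-0.0, 0.1, -1.4]
gripper_width: 0.0197
```

```bash
python3 chk.py; python3 lock.py | sed -n 2,8p
```

```text
[0.4828257  0.15050035 0.16261937] [-1.7999e+02 -1.0000e-02 -9.1970e+01] [-50.70197517  96.93122524] 0.055419368554713924 [ 1.35059822  0.07029471 -0.97734135] 0.01917121443287947
50 [ 0.0034 -0.0115 -0.1014]
63 [ 0.006   0.0032 -0.0582]
41 [ 0.0037  0.0083 -0.0271]
lid 1753 89.7 [-57.4  58.5] 61.1
-240 [-16. -14. -13. -11. -11.  -9.  -9.  -8.  -7.  -6.  -6.  -5.  -5.  -4.
   9.   9.  11.  12.  13.  15.  15.  16.  16.  17.  18.  18.]
-297 [11. 12. 13. 13. 14. 14. 14. 16.]
end at x -40 lid 96.0 rim 101.0
end at x 0 lid 89.6 rim 100.8
end at x 40 lid 89.8 rim 100.8
```

Past the corner, no force, still locked. Continue.

>>> {"name": "step_arm", "arguments": {
  "increments": [
    {"tx": 3,"ty": -0.1,"tz": 0,"ax": 0,"ay": 0,"az": 0,"claw": -1},
    {"tx": 3,"ty": -0.1,"tz": 0,"ax": 0,"ay": 0,"az": 0,"claw": -1},
    {"tx": 3,"ty": -0.1,"tz": 0,"ax": 0,"ay": 0,"az": 0,"claw": -1},
    {"tx": 3,"ty": -0.1,"tz": 0,"ax": 0,"ay": 0,"az": 0,"claw": -1},
    {"tx": 3,"ty": -0.1,"tz": 0,"ax": 0,"ay": 0,"az": 0,"claw": -1},
    {"tx": 3,"ty": -0.1,"tz": 0,"ax": 0,"ay": 0,"az": 0,"claw": -1},
    {"tx": 3,"ty": -0.1,"tz": 0,"ax": 0,"ay": 0,"az": 0,"claw": -1},
    {"tx": 3,"ty": -0.1,"tz": 0,"ax": 0,"ay": 0,"az": 0,"claw": -1},
    {"tx": 3,"ty": -0.1,"tz": 0,"ax": 0,"ay": 0,"az": 0,"claw": -1},
    {"tx": 3,"ty": -0.1,"tz": 0,"ax": 0,"ay": 0,"az": 0,"claw": -1},
    {"tx": 3,"ty": -0.1,"tz": 0,"ax": 0,"ay": 0,"az": 0,"claw": -1},
    {"tx": 3,"ty": -0.1,"tz": 0,"ax": 0,"ay": 0,"az": 0,"claw": -1}
  ]
}}

```text
time_s: 73.75
tcp_pos: [0.5184, 0.1493, 0.1627]
eef_rot: [180.0, -0.0, -92.0]
contact_force: [-0.3, -0.3, -0.5]
gripper_width: 0.0193
```

>>> {"name": "step_arm", "arguments": {
  "increments": [
    {"tx": 3,"ty": -0.1,"tz": 0,"ax": 0,"ay": 0,"az": 0,"claw": -1},
    {"tx": 3,"ty": -0.1,"tz": 0,"ax": 0,"ay": 0,"az": 0,"claw": -1},
    {"tx": 3,"ty": -0.1,"tz": 0,"ax": 0,"ay": 0,"az": 0,"claw": -1},
    {"tx": 3,"ty": -0.1,"tz": 0,"ax": 0,"ay": 0,"az": 0,"claw": -1},
    {"tx": 3,"ty": -0.1,"tz": 0,"ax": 0,"ay": 0,"az": 0,"claw": -1},
    {"tx": 3,"ty": -0.1,"tz": 0,"ax": 0,"ay": 0,"az": 0,"claw": -1},
    {"tx": 3,"ty": -0.1,"tz": 0,"ax": 0,"ay": 0,"az": 0,"claw": -1},
    {"tx": 3,"ty": -0.1,"tz": 0,"ax": 0,"ay": 0,"az": 0,"claw": -1},
    {"tx": 3,"ty": -0.1,"tz": 0,"ax": 0,"ay": 0,"az": 0,"claw": -1},
    {"tx": 3,"ty": -0.1,"tz": 0,"ax": 0,"ay": 0,"az": 0,"claw": -1},
    {"tx": 3,"ty": -0.1,"tz": 0,"ax": 0,"ay": 0,"az": 0,"claw": -1},
    {"tx": 3,"ty": -0.1,"tz": 0,"ax": 0,"ay": 0,"az": 0,"claw": -1}
  ]
}}

```text
time_s: 74.95
tcp_pos: [0.5544, 0.1481, 0.1627]
eef_rot: [-180.0, 0.0, -92.0]
contact_force: [0.3, -0.4, -1.1]
gripper_width: 0.0191
```

>>> {"name": "step_arm", "arguments": {
  "increments": [
    {"tx": 3,"ty": -0.1,"tz": 0,"ax": 0,"ay": 0,"az": 0,"claw": -1},
    {"tx": 3,"ty": -0.1,"tz": 0,"ax": 0,"ay": 0,"az": 0,"claw": -1},
    {"tx": 3,"ty": -0.1,"tz": 0,"ax": 0,"ay": 0,"az": 0,"claw": -1},
    {"tx": 3,"ty": -0.1,"tz": 0,"ax": 0,"ay": 0,"az": 0,"claw": -1},
    {"tx": 3,"ty": -0.1,"tz": 0,"ax": 0,"ay": 0,"az": 0,"claw": -1},
    {"tx": 3,"ty": -0.1,"tz": 0,"ax": 0,"ay": 0,"az": 0,"claw": -1},
    {"tx": 3,"ty": -0.1,"tz": 0,"ax": 0,"ay": 0,"az": 0,"claw": -1},
    {"tx": 3,"ty": -0.1,"tz": 0,"ax": 0,"ay": 0,"az": 0,"claw": -1},
    {"tx": 3,"ty": -0.1,"tz": 0,"ax": 0,"ay": 0,"az": 0,"claw": -1},
    {"tx": 1,"ty": 0,"tz": 0,"ax": 0,"ay": 0,"az": 0,"claw": -1},
    {"tx": 0,"ty": 0,"tz": 0,"ax": 0,"ay": 0,"az": 0,"claw": -1},
    {"tx": 0,"ty": 0,"tz": 0,"ax": 0,"ay": 0,"az": 0,"claw": -1}
  ]
}}

```text
time_s: 76.15
tcp_pos: [0.582, 0.1471, 0.1626]
eef_rot: [180.0, -0.0, -92.0]
contact_force: [0.3, -0.5, -1.3]
gripper_width: 0.0192
```

```bash
python3 chk.py; python3 lock.py | sed -n 2,8p
```

```text
[0.58201114 0.14718341 0.1626612 ] [180.     0.   -91.96] [48.53889241 96.99122752] 0.05546119754349839 [ 0.08965725 -0.67855322 -0.76195482] 0.019447626994452925
44 [ 0.0026 -0.0095 -0.1015]
63 [ 0.0063  0.004  -0.0554]
38 [ 0.003   0.0086 -0.0268]
lid 582 91.3 [-58.3  59.2] 61.1
-240 [-14. -12. -11.  -9.  -7.  -7.  -5.  -5.  -4.  -4.   9.  10.  12.  13.
  14.  14.  15.  16.  16.  17.  17.  17.  18.]
-297 [13. 13. 14. 14. 14. 14. 14. 15. 16. 16. 16.]
end at x -40 lid 89.5 rim 100.6
end at x 0 lid 89.7 rim 101.2
end at x 40 lid 96.5 rim 101.3
```

Trace complete and still locked. Return the pen.

>>> {"name": "step_arm", "arguments": {
  "increments": [
    {"tx": 0,"ty": 3,"tz": 10,"ax": 0,"ay": 0,"az": 0,"claw": -1},
    {"tx": 0,"ty": 0,"tz": 25,"ax": 0,"ay": 0,"az": 0,"claw": -1},
    {"tx": 0,"ty": 0,"tz": 25,"ax": 0,"ay": 0,"az": 0,"claw": -1},
    {"tx": 0,"ty": 0,"tz": 20,"ax": 0,"ay": 0,"az": 0,"claw": -1},
    {"tx": 0,"ty": 0,"tz": 0,"ax": 0,"ay": 0,"az": 0,"claw": -1}
  ]
}}

```text
time_s: 76.75
tcp_pos: [0.5837, 0.1509, 0.247]
eef_rot: [-179.7, 0.2, -91.9]
contact_force: [1.1, -0.0, -0.8]
gripper_width: 0.0194
```

>>> {"name": "step_arm", "arguments": {
  "increments": [
    {"tx": 2.2,"ty": -42,"tz": 0,"ax": 0,"ay": 0,"az": 0,"claw": -1},
    {"tx": 2.2,"ty": -42,"tz": 0,"ax": 0,"ay": 0,"az": 0,"claw": -1},
    {"tx": 2.2,"ty": -42,"tz": 0,"ax": 0,"ay": 0,"az": 0,"claw": -1},
    {"tx": 2.2,"ty": -42,"tz": 0,"ax": 0,"ay": 0,"az": 0,"claw": -1},
    {"tx": 2.2,"ty": -42,"tz": 0,"ax": 0,"ay": 0,"az": 0,"claw": -1},
    {"tx": 2.2,"ty": -42,"tz": 0,"ax": 0,"ay": 0,"az": 0,"claw": -1},
    {"tx": 2.2,"ty": -42,"tz": 0,"ax": 0,"ay": 0,"az": 0,"claw": -1},
    {"tx": 2.2,"ty": -42,"tz": 0,"ax": 0,"ay": 0,"az": 0,"claw": -1},
    {"tx": 2.2,"ty": -42,"tz": 0,"ax": 0,"ay": 0,"az": 0,"claw": -1},
    {"tx": 2.2,"ty": -42,"tz": 0,"ax": 0,"ay": 0,"az": 0,"claw": -1},
    {"tx": 2.2,"ty": -42,"tz": 0,"ax": 0,"ay": 0,"az": 0,"claw": -1},
    {"tx": 1.4,"ty": -42,"tz": 0,"ax": 0,"ay": 0,"az": 0,"claw": -1}
  ]
}}

```text
time_s: 77.95
tcp_pos: [0.6076, -0.3553, 0.2425]
eef_rot: [180.0, 0.0, -92.0]
contact_force: [1.2, 0.0, -0.8]
gripper_width: 0.0193
```

>>> {"name": "step_arm", "arguments": {
  "increments": [
    {"tx": 0,"ty": 0,"tz": -20,"ax": 0,"ay": 0,"az": 0,"claw": -1},
    {"tx": 0,"ty": 0,"tz": 0,"ax": 0,"ay": 0,"az": 0,"claw": -1},
    {"tx": 0,"ty": 0,"tz": 0,"ax": 0,"ay": 0,"az": 0,"claw": -1},
    {"tx": 0,"ty": 0,"tz": 0,"ax": 0,"ay": 0,"az": 0,"claw": -1}
  ]
}}

```text
time_s: 78.35
tcp_pos: [0.6082, -0.3531, 0.2237]
eef_rot: [-179.9, -0.0, -91.9]
contact_force: [-0.8, 0.6, -1.4]
gripper_width: 0.0195
```

```bash
python3 chk.py; python3 lock.py | sed -n 2,4p
```

```text
[ 0.60833938 -0.35303589  0.22393833] [-1.7992e+02 -3.0000e-02 -9.1880e+01] [  91.87302056 -402.04251659] 0.11673832528149757 [-0.35474407  0.45619657 -1.00361683] 0.019133220429868217
13 [-0.0012 -0.0006 -0.0959]
59 [ 0.0022  0.0039 -0.0561]
33 [ 0.0037  0.0074 -0.0266]
lid 1762 89.2 [-57.4  58.5] 61.1
-240 [-14. -13. -12.  -9.  -8.  -7.  -6.  -6.  -6.  -5.  -4.  -4.  11.  11.
  12.  13.  13.  14.  14.  16.  17.  17.  18.  19.]
```

>>> {"name": "step_arm", "arguments": {
  "increments": [
    {"tx": -0.7,"ty": -3.4,"tz": -10,"ax": 0,"ay": 0,"az": 0,"claw": -1},
    {"tx": 0,"ty": 0,"tz": 0,"ax": 0,"ay": 0,"az": 0,"claw": -1},
    {"tx": 0,"ty": 0,"tz": -15,"ax": 0,"ay": 0,"az": 0,"claw": -1},
    {"tx": 0,"ty": 0,"tz": -15,"ax": 0,"ay": 0,"az": 0,"claw": -1},
    {"tx": 0,"ty": 0,"tz": -20,"ax": 0,"ay": 0,"az": 0,"claw": -1},
    {"tx": 0,"ty": 0,"tz": -20,"ax": 0,"ay": 0,"az": 0,"claw": -1},
    {"tx": 0,"ty": 0,"tz": -20,"ax": 0,"ay": 0,"az": 0,"claw": -1},
    {"tx": 0,"ty": 0,"tz": 0,"ax": 0,"ay": 0,"az": 0,"claw": -1},
    {"tx": 0,"ty": 0,"tz": 0,"ax": 0,"ay": 0,"az": 0,"claw": -1}
  ]
}}

```text
time_s: 79.35
tcp_pos: [0.6066, -0.357, 0.1214]
eef_rot: [179.9, 0.0, -92.0]
contact_force: [0.7, -0.4, -1.3]
gripper_width: 0.019
```

>>> {"name": "step_arm", "arguments": {
  "increments": [
    {"tx": 0,"ty": 0,"tz": -4,"ax": 0,"ay": 0,"az": 0,"claw": -1},
    {"tx": 0,"ty": 0,"tz": -3,"ax": 0,"ay": 0,"az": 0,"claw": -1},
    {"tx": 0,"ty": 0,"tz": 0,"ax": 0,"ay": 0,"az": 0,"claw": -1},
    {"tx": 0,"ty": 0,"tz": 0,"ax": 0,"ay": 0,"az": 0,"claw": -1}
  ]
}}

```text
time_s: 79.75
tcp_pos: [0.607, -0.3574, 0.1162]
eef_rot: [-180.0, -0.0, -92.0]
contact_force: [-0.8, -0.2, 1.5]
gripper_width: 0.0191
```

Seated. Release, lift, shut the fingers and go above the release tab.

>>> {"name": "step_arm", "arguments": {
  "increments": [
    {"tx": 0,"ty": 0,"tz": 0,"ax": 0,"ay": 0,"az": 0,"claw": -0.4},
    {"tx": 0,"ty": 0,"tz": 0,"ax": 0,"ay": 0,"az": 0,"claw": -0.2},
    {"tx": 0,"ty": 0,"tz": 0,"ax": 0,"ay": 0,"az": 0,"claw": 0},
    {"tx": 0,"ty": 0,"tz": 0,"ax": 0,"ay": 0,"az": 0,"claw": 0},
    {"tx": 0,"ty": 0,"tz": 20,"ax": 0,"ay": 0,"az": 0,"claw": 0},
    {"tx": 0,"ty": 0,"tz": 30,"ax": 0,"ay": 0,"az": 0,"claw": 0},
    {"tx": 0,"ty": 0,"tz": 40,"ax": 0,"ay": 0,"az": 0,"claw": -0.5},
    {"tx": 0,"ty": 0,"tz": 10,"ax": 0,"ay": 0,"az": 0,"claw": -1},
    {"tx": 0,"ty": 0,"tz": 0,"ax": 0,"ay": 0,"az": 0,"claw": -1}
  ]
}}

```text
time_s: 80.65
tcp_pos: [0.6081, -0.3577, 0.2185]
eef_rot: [-179.7, -0.1, -92.0]
contact_force: [0.2, 0.2, -0.4]
gripper_width: 0.0254
```

>>> {"name": "step_arm", "arguments": {
  "increments": [
    {"tx": -28,"ty": 28,"tz": 0,"ax": 0,"ay": 0,"az": 0,"claw": -1},
    {"tx": -28,"ty": 28,"tz": 0,"ax": 0,"ay": 0,"az": 0,"claw": -1},
    {"tx": -28,"ty": 28,"tz": 0,"ax": 0,"ay": 0,"az": 0,"claw": -1},
    {"tx": -28,"ty": 28,"tz": 0,"ax": 0,"ay": 0,"az": 0,"claw": -1},
    {"tx": 0,"ty": 0,"tz": 0,"ax": 0,"ay": 0,"az": 0,"claw": -1},
    {"tx": 0,"ty": 0,"tz": 0,"ax": 0,"ay": 0,"az": 0,"claw": -1},
    {"tx": 0,"ty": 0,"tz": 0,"ax": 0,"ay": 0,"az": 0,"claw": -1}
  ]
}}

```text
time_s: 81.35
tcp_pos: [0.4953, -0.2454, 0.2152]
eef_rot: [180.0, 0.0, -92.0]
contact_force: [1.8, 0.5, 0.5]
gripper_width: 0.0006
```

```bash
cat >> lock.py <<'E'
P=cloud(s).reshape(-1,3); B=P[(P[:,2]>.095)&(P[:,2]<.145)&(abs(P[:,0]-.61)<.045)&(abs(P[:,1]+.355)<.045)]; print('pen',len(B),(np.median(B,0).round(4),B[:,2].max()) if len(B) else '')
A=S[(S[:,2]>68)&(S[:,2]<90)&(abs(S[:,0])<60)&(S[:,1]<-262)&(S[:,1]>-335)]; print('tab/screw y-x', [(int(y),q(A[abs(A[:,1]-y)<3][:,0],[0,50,100])) for y in range(-320,-262,6)])
print('tcp sta',RS.T@(st['tcp_pos'][:2]-O)*1000)
E
python3 lock.py
```

```text
[ 0.49533661 -0.24540793  0.21517879] 0.0005880894096382904 [1.78179227 0.45890086 0.45775542]
lid 1753 89.4 [-57.7  58.6] 61.1
-240 [-13. -13. -13. -12.  -9.  -8.  -6.  -5.  -5.  -5.  -5.  -4.   8.  10.
  10.  10.  12.  15.  15.  15.  17.  17.  17.  17.  18.]
-297 [10. 11. 12. 14. 14. 15. 15. 15. 15. 15. 16. 16.]
end at x -40 lid 89.8 rim 100.8
end at x 0 lid 89.6 rim 100.6
end at x 40 lid 89.9 rim 100.9
sides at y -60 lid [-55.1  57.9] case [-67.2  67.8]
sides at y 0 lid [-56.7  58.1] case [-65.1  67.4]
sides at y 60 lid [-57.1  55.8] case [-65.1  67.2]
pen 86 (array([ 0.6085, -0.3524,  0.1204]), np.float64(0.1393107320389435))
tab/screw y-x [(-320, None), (-314, array([13. , 13.9, 14.9])), (-308, array([10.9, 14.3, 15.7])), (-302, array([10.4, 15.2, 16.4])), (-296, array([10.2, 14.6, 15.4])), (-290, array([12.8, 14.5, 14.9])), (-284, array([11. , 14. , 15.2])), (-278, array([-4.7, 14.2, 16. ])), (-272, array([-15.6,  -3.8,  16.3])), (-266, array([-16. ,  10.4,  18.7]))]
tcp sta [ -24.72659871 -298.32207058]
```

>>> {"name": "step_arm", "arguments": {
  "increments": [
    {"tx": 0,"ty": 0,"tz": -30,"ax": 0,"ay": 0,"az": 0,"claw": -1},
    {"tx": 0,"ty": 0,"tz": -30,"ax": 0,"ay": 0,"az": 0,"claw": -1},
    {"tx": 0,"ty": 0,"tz": -30,"ax": 0,"ay": 0,"az": 0,"claw": -1},
    {"tx": 0,"ty": 0,"tz": -30,"ax": 0,"ay": 0,"az": 0,"claw": -1},
    {"tx": 0,"ty": 0,"tz": -22,"ax": 0,"ay": 0,"az": 0,"claw": -1},
    {"tx": 0,"ty": 0,"tz": 0,"ax": 0,"ay": 0,"az": 0,"claw": -1},
    {"tx": 0,"ty": 0,"tz": 0,"ax": 0,"ay": 0,"az": 0,"claw": -1}
  ]
}}

```text
time_s: 82.1
tcp_pos: [0.4953, -0.2458, 0.0733]
eef_rot: [179.9, -0.0, -92.0]
contact_force: [0.4, 0.1, 1.0]
gripper_width: 0.0005
```

>>> {"name": "step_arm", "arguments": {
  "increments": [
    {"tx": 3,"ty": 0,"tz": 0,"ax": 0,"ay": 0,"az": 0,"claw": -1},
    {"tx": 3,"ty": 0,"tz": 0,"ax": 0,"ay": 0,"az": 0,"claw": -1},
    {"tx": 3,"ty": 0,"tz": 0,"ax": 0,"ay": 0,"az": 0,"claw": -1},
    {"tx": 3,"ty": 0,"tz": 0,"ax": 0,"ay": 0,"az": 0,"claw": -1},
    {"tx": 3,"ty": 0,"tz": 0,"ax": 0,"ay": 0,"az": 0,"claw": -1},
    {"tx": 3,"ty": 0,"tz": 0,"ax": 0,"ay": 0,"az": 0,"claw": -1},
    {"tx": 0,"ty": 0,"tz": 0,"ax": 0,"ay": 0,"az": 0,"claw": -1}
  ]
}}

```text
time_s: 82.8
tcp_pos: [0.5131, -0.2453, 0.0737]
eef_rot: [180.0, -0.0, -92.0]
contact_force: [-1.7, -0.9, 1.5]
gripper_width: 0.0005
```

>>> {"name": "step_arm", "arguments": {
  "increments": [
    {"tx": 3,"ty": 0,"tz": 0,"ax": 0,"ay": 0,"az": 0,"claw": -1},
    {"tx": 3,"ty": 0,"tz": 0,"ax": 0,"ay": 0,"az": 0,"claw": -1},
    {"tx": 3,"ty": 0,"tz": 0,"ax": 0,"ay": 0,"az": 0,"claw": -1},
    {"tx": 0,"ty": 0,"tz": 0,"ax": 0,"ay": 0,"az": 0,"claw": -1}
  ]
}}

```text
time_s: 83.2
tcp_pos: [0.5221, -0.2452, 0.0736]
eef_rot: [180.0, 0.0, -92.0]
contact_force: [-3.0, -1.1, 1.8]
gripper_width: 0.0004
```

>>> {"name": "step_arm", "arguments": {
  "increments": [
    {"tx": 3,"ty": 0,"tz": 0,"ax": 0,"ay": 0,"az": 0,"claw": -1},
    {"tx": 3,"ty": 0,"tz": 0,"ax": 0,"ay": 0,"az": 0,"claw": -1},
    {"tx": 0,"ty": 0,"tz": 0,"ax": 0,"ay": 0,"az": 0,"claw": -1}
  ]
}}

```text
time_s: 83.5
tcp_pos: [0.5293, -0.2452, 0.0738]
eef_rot: [-179.9, -0.0, -91.9]
contact_force: [0.4, -0.2, -0.3]
gripper_width: 0.0006
```

```bash
python3 lock.py | grep -v sides
```

```text
[ 0.52929672 -0.24518631  0.07378122] 0.0006201718864582113 [ 0.37116735 -0.19504434 -0.30831855]
lid 1782 89.7 [-57.3  58.8] 61.1
-240 [-15. -14. -12. -10. -10.  -7.  -7.  -6.  -6.  -5.  -5.  21.  25.  26.
  28.  29.  31.  32.  33.  35.  35.  35.  35.  36.  36.  37.]
-297 [25. 25. 26. 26. 26. 27. 27. 27. 42. 44. 46. 46. 46. 47. 47. 47. 48. 48.
 48. 49.]
end at x -40 lid 90.3 rim 100.8
end at x 0 lid 89.5 rim 100.9
end at x 40 lid 91.0 rim 101.9
pen 87 (array([ 0.6084, -0.3527,  0.1199]), np.float64(0.1390210098257164))
tab/screw y-x [(-320, None), (-314, None), (-308, array([25.2, 37.8, 49.3])), (-302, array([25.9, 47.2, 50.8])), (-296, array([25.2, 45.7, 49.4])), (-290, array([-3.6, 13.3, 47. ])), (-284, array([-7.8, 14.2, 46.9])), (-278, array([-8. , 41. , 45.8])), (-272, array([-16.5,  36.3,  40.9])), (-266, array([-12.4,  35. ,  41.5]))]
tcp sta [   9.20630376 -296.94500753]
```

The pliers sprang open and the lid is in place. Withdraw and do the last check.

>>> {"name": "step_arm", "arguments": {
  "increments": [
    {"tx": -5,"ty": -2,"tz": 0,"ax": 0,"ay": 0,"az": 0,"claw": -1},
    {"tx": -3,"ty": 0,"tz": 0,"ax": 0,"ay": 0,"az": 0,"claw": -1},
    {"tx": 0,"ty": 0,"tz": 25,"ax": 0,"ay": 0,"az": 0,"claw": -1},
    {"tx": 0,"ty": 0,"tz": 40,"ax": 0,"ay": 0,"az": 0,"claw": -1},
    {"tx": 0,"ty": 0,"tz": 40,"ax": 0,"ay": 0,"az": 0,"claw": -1},
    {"tx": 0,"ty": 0,"tz": 40,"ax": 0,"ay": 0,"az": 0,"claw": -1},
    {"tx": 0,"ty": -30,"tz": 20,"ax": 0,"ay": 0,"az": 0,"claw": -1},
    {"tx": -20,"ty": -40,"tz": 0,"ax": 0,"ay": 0,"az": 0,"claw": -1},
    {"tx": -20,"ty": -40,"tz": 0,"ax": 0,"ay": 0,"az": 0,"claw": -1},
    {"tx": -20,"ty": -40,"tz": 0,"ax": 0,"ay": 0,"az": 0,"claw": -1},
    {"tx": 0,"ty": 0,"tz": 0,"ax": 0,"ay": 0,"az": 0,"claw": -1},
    {"tx": 0,"ty": 0,"tz": 0,"ax": 0,"ay": 0,"az": 0,"claw": -1}
  ]
}}

```text
time_s: 84.75
tcp_pos: [0.4589, -0.3981, 0.2384]
eef_rot: [180.0, 0.0, -92.1]
contact_force: [0.8, 0.4, 0.0]
gripper_width: 0.0003
```

```bash
python3 lock.py; python3 - <<'E'
from h import *
L=lambda n:{k:v for k,v in np.load(n).items()}
a=L('scene0.npz')['image']; b=cap('scene')['image']
d=cv2.absdiff(a,b).max(2)
for n,(u,v) in dict(turq=(400,267),vial=(375,304),bA=(320,303),bB=(346,338),bC=(225,212),mouse=(413,233),stapler=(478,272),notes=(352,187),red=(221,142),stand=(241,165)).items(): print(n,d[v-12:v+12,u-12:u+12].mean().round(1),end='; ')
E
```

```text
[ 0.45888099 -0.39805671  0.23839517] 0.0002813510853378624 [0.83097309 0.35402537 0.04897003]
lid 1757 89.1 [-57.2  58.6] 61.2
-240 [-15. -15. -15. -12. -11. -11.  -9.  -8.  -8.  -7.  -7.  -6.  -6.  -5.
  -5.  -5.  -4.  -3.  25.  26.  29.  30.  32.  33.  34.  34.  34.  35.
  35.  36.  36.]
-297 [39. 43. 44. 44. 45. 46. 46. 46. 46. 47. 47. 48. 48. 49. 49.]
end at x -40 lid 88.9 rim 100.5
end at x 0 lid 89.2 rim 101.5
end at x 40 lid 90.1 rim 100.6
sides at y -60 lid [-56.   57.9] case [-66.4  67.6]
sides at y 0 lid [-56.   57.5] case [-65.1  68. ]
sides at y 60 lid [-57.   57.3] case [-66.1  66.8]
pen 87 (array([ 0.6083, -0.3524,  0.1209]), np.float64(0.13912866215653508))
tab/screw y-x [(-320, None), (-314, array([45.7, 45.7, 45.7])), (-308, array([48.7, 48.9, 49.1])), (-302, array([43.7, 48.1, 50.4])), (-296, array([39.5, 46.3, 47.4])), (-290, array([41.2, 44.7, 48.1])), (-284, array([38.1, 42.5, 46. ])), (-278, array([-8.3, 40.7, 43.3])), (-272, array([-17.2,  34.6,  42.2])), (-266, array([-14. ,  36.1,  41.8]))]
tcp sta [ -55.96687145 -452.12293813]
turq 2.2; vial 2.0; bA 2.1; bB 2.1; bC 2.1; mouse 1.7; stapler 1.8; notes 2.6; red 2.6; stand 7.0;
```

All in order, so I hand the job in.

```bash
python3 -c "
from plant import r; print(r.close_job())"
```

```text
the job is handed in; nothing more can be done
None
```

The job is handed in and finished in the asked order, but only on a second try at the clamping and the seam trace. Simulated time was 85 s of the 210 s allowed.

**What I did**
- **Jar:** the one grey-capped jar present went upright into the case.
- **First try (failed):** I seated the lid, locked the pliers and traced the seam. Afterwards the lid was swung about 28° aside and the pliers were open, apparently because the pen tip caught the lid's corner; I did not see it happen. The pen was already back in its stand.
- **Second try:** I reseated the lid and locked the pliers again. I touched the pen tip on the fixed case walls and found the end wall 2.7 mm off my estimate. I corrected for that and traced the whole seam again at about 30 mm/s with no noticeable contact force. The pliers were still locked afterwards.
- **Finish:** the pen went back in its stand, and I pushed the release lever outwards until the pliers sprang open.

**Last checks**
- The lid is flat on its seat with equal margins to the rim.
- The pliers are open and the pen is upright in its stand.
- The turquoise jar, the red pen and all the bystanders look unmoved, and the robot is touching nothing.

**Less certain points**
- During the first try the jar shifted about 25 mm inside the case. It was still upright with its top about 52 mm above the bench, but the lid has hidden it since, so I did not see it again.
- The tip's distance from the seam, about 4 mm, comes from the touch-off and the arm's readings. I could not measure it from a picture.

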